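# Scoop a cap sample onto the counting scale and park the scoop

## Robot

A 6-joint arm with a two-finger parallel gripper is mounted at the origin on the work surface. World frame = base frame: x ahead of the robot, y to its left, z up, the work surface at z = 0. Lengths are in m, angles in degrees, forces in N, time in s.
With the tool pointing down it reaches from about 0.35 to 0.875 m from the base axis. Payload 4.2 kg.
Tool frame: the origin (TCP) lies on the centre line of the jaws, within the pads' length; the fingertips stand 19 mm ahead of it and the grasp point (between the pads) is the TCP; x points along the fingers, y is the direction in which the jaws open and shut, and the axes are right-handed (so a half turn about x gives the same grasp; the last joint's range is limited). The gripper opens to 87 mm and grips with 3 to 60 N. Pads are 19 mm wide; open, the fingers measure 117 mm over their backs; the gripper's body (75 mm by 190 mm) begins 51 mm behind the grasp point.
Start: joints at [90.676, 22.042, 0.453, 0, -68.411, -14.817], TCP at [0.153, 0.606, 0.242] pointing down, gripper open.
Joint ranges: [-179.83, 179.83], [-69.29, 118.12], [-61.27, 80.66], [-181.25, 117.63], [-171.15, -9.14], [-177.46, 177.46]. Speed limits (degrees/s): [159.86, 159.86, 180, 180, 180, 180].

## Interface

Orientations are given as a 3x3 rotation matrix whose columns are the frame's x, y, z axes.
In Python, from station import r, viewer, job, spotter gives the robot as it stands.
- The arm moves only by the tool play_rows, never from a script. Its argument "commands" is a list of rows, each an object of numbers: "fingers": the gripper command: -1 is fully open, 1 is shut, values between are in proportion; "tx", "ty", "tz": the shift along the tool's x, y, z normalised to -1 to 1, where 1 is 750 mm; "ax", "ay", "az": the turn, a rotation vector about the tool's x, y, z normalised to -1 to 1, where 1 is pi rad. In form: [{"fingers": .., "tx": .., "ty": .., "tz": .., "ax": .., "ay": .., "az": ..}, ...]. A call has 1 to 5 rows; each row is the pose to reach, as a shift and turn from the pose commanded when the call began, along the tool's axes at that moment, turning the shorter way round; what a row does not reach only later rows make up. A row lasts 1/12 s, in which the tool goes at most 41.7 mm and 7.16 degrees, less where a joint would pass 70% of its speed; a pose out of reach is approached as far as the arm can. A call with a number of a shift or a turn outside -1 to 1 is refused whole. A call with a gripper value outside its range is refused whole. The fingers move at their own pace and stop on an object; the grip force is fixed at half the most. Time passes only in rows, so rows that repeat a pose let the fingers close. It gives the time, the measured TCP pose, the force and the opening at its end, in the units of the state.
- r.sense(): the state, without advancing time (a new reading comes with each control period).
- viewer.capture(name): name is "scene" or "top"; returns a dict with "image" (420x560x3 uint8, red, green, blue), "fx", "fy", "cx", "cy" (pixels), "dist" ([k1, k2, p1, p2, k3] as OpenCV has them; the pictures are not rectified), "R" (3x3) and "t" (3): a world point X has camera coordinates R X + t. Camera axes: x right, y down, z forward; pixel columns grow to the right and rows downward; lengths in m; the calibration is good to about 2 mm. A picture is of the moment at which its call begins. There is no depth.
- job.finish_job(): hands the job in, once; it reports no verdict.
Trained networks look in a picture, given as the dict that the camera call returned (one of the last four; its "shot" number tells which), for a name from the list of things; names that differ only in an ending like _2 or _b are one class to them, and where a whole thing is asked for, a point or a joint stands for the part that bears it (a point fixed in the world has none). Each returns a list of dicts, best first, with "score" (0 to 1); they miss things now and then, are a little off and sometimes report something else, mostly with a low value. They report only what shows in the picture. A call takes as long as a camera call.
- spotter.find_in(name, picture): "uv" ([column, row] in pixels, amid what is visible of it).
- spotter.silhouettes(name, picture): "region" (420x560 bool, what is visible of it) and "uv" ([column, row] in pixels, amid what is visible of it).
The state is a dict: "time_s": time; "joints": joint angles; "joint_velocities": joint speeds; "effort": joint torques, N m; "tcp_pos": TCP position; "ee_rot": TCP orientation; "wrist_force": force on the tool from outside, world axes, zero at the start; "moment": the same for the moment, N m; "gripper_width": opening from 0.0 (shut) to 1.0 (fully open).
Only numpy, scipy, OpenCV 4.12 (cv2) and the standard library are available. Lean on these libraries where they do the work, as an engineer would, in place of code of your own. Each camera call takes 0.05 s, during which the arm holds its last target. There are 200 camera calls.

## Task

With the steel scoop, take at least three white moulded caps from the catch trough and tip them into the counting scale's round pan, spilling none and never touching a cap with the fingers. Then lay the scoop flat on the mat, let go, and take it again by its pan to park it on the dock: handle rod slid home through the eyelet in the upright plate, pan flat on the foot. Leave the tape roll, yellow block and jar in place.

Things in the scene. Friction and masses are not known exactly. Their poses are not given: they have to be found in the camera images.
- scoop: Bare steel scoop, 150 g. Origin: centre of the pan's flat underside; +x to the open front lip. Pan 80 long (x -40..40), 64 wide (59 inside), open on top and in front, floor 2.5, side walls 30 high to x -2, then sloping down to the lip, back wall 36. Handle to -x, axis 52 above the underside: flat grip block x -40..-74, 12 wide, 20 tall, then a rod of 10 diameter to x -134
- rod_tip (a point): round free end of the scoop's handle rod (10 diameter, bare for 60), at (-134, 0, 52) mm in the scoop's frame; axes as the scoop's. The scoop starts level on the mat
- scoop_pan (a point): point inside the scoop's pan, at (-2, 0, 12) mm in the scoop's frame
- trough: Grey open trough, fixed. Origin: on its underside, x along its length. 84 wide (76 inside), walls and floor 4; side walls 40 high, near end wall 34 high. Flat floor x -95..80, then a 45 degree ramp rising 18 to the 60 high far wall at x 98. Caps lie at x 0..80 at first; x -95..-5 is empty. Too narrow for fingers beside the scoop's pan; its handle passes over the near end wall
- cap0: White moulded cap, 18 diameter x 14 tall, 10 g, rounded edges. Origin at its centre, z along its axis. Six alike, upright in the trough at first
- cap1: White moulded cap, 18 diameter x 14 tall, 10 g, rounded edges. Origin at its centre, z along its axis. Six alike, upright in the trough at first
- cap2: White moulded cap, 18 diameter x 14 tall, 10 g, rounded edges. Origin at its centre, z along its axis. Six alike, upright in the trough at first
- cap3: White moulded cap, 18 diameter x 14 tall, 10 g, rounded edges. Origin at its centre, z along its axis. Six alike, upright in the trough at first
- cap4: White moulded cap, 18 diameter x 14 tall, 10 g, rounded edges. Origin at its centre, z along its axis. Six alike, upright in the trough at first
- cap5: White moulded cap, 18 diameter x 14 tall, 10 g, rounded edges. Origin at its centre, z along its axis. Six alike, upright in the trough at first
- scale: White counting scale, fixed, base 160 x 150 x 26 high, with a fixed steel round pan on top. Origin: centre of its underside (pan is centred above it)
- pan_center (a point): centre of the scale's round pan, 15 above its inner floor (pan: inner floor 34 above the bench, rim 70 above the bench, inside radius 59 at the floor, 68 at the rim)
- mat: Black rubber mat 230 x 140 x 3, fixed flat on the bench. Origin: centre of its underside, x along its length
- dock: Dark steel dock, fixed: foot 6 thick (x -8..132, 100 wide) and upright plate (x -8..0, 100 wide, 150 high) with a hole. Origin: bench level, middle of the plate's +x face. The scoop parks on the +x side, its +x along the dock's +x, rod through the hole to -x; home (block against the plate) is scoop origin at (74, 0, 6) mm. The plate blocks a gripper that holds the handle
- eyelet (a point): centre of the dock's round hole, 16 diameter, on the plate's front face, 59 above the bench (1 above the rod's axis when the scoop rests on the foot); x is the hole's axis
- tape: Bystander: tape roll lying flat, 92 outer diameter, 24 high. Origin: centre of its underside
- block: Bystander: yellow plastic block 50 x 50 x 35. Origin: centre of its underside
- jar: Bystander: clear jar standing upright, 56 diameter, 70 high. Origin: centre of its underside

How it is judged (in metres and radians):
On the way, in this order (a step that is already met when the one before it is completed fails the run):
1. at least three caps are in the scoop's pan, and the scoop is lifted with its underside more than 80 mm above the bench ((distance between each of cap0, cap1, cap2 and scoop_pan below 0.046 m or distance between each of cap0, cap1, cap3 and scoop_pan below 0.046 m or distance between each of cap0, cap1, cap4 and scoop_pan below 0.046 m or distance between each of cap0, cap1, cap5 and scoop_pan below 0.046 m or distance between each of cap0, cap2, cap3 and scoop_pan below 0.046 m or distance between each of cap0, cap2, cap4 and scoop_pan below 0.046 m or distance between each of cap0, cap2, cap5 and scoop_pan below 0.046 m or distance between each of cap0, cap3, cap4 and scoop_pan below 0.046 m or distance between each of cap0, cap3, cap5 and scoop_pan below 0.046 m or distance between each of cap0, cap4, cap5 and scoop_pan below 0.046 m or distance between each of cap1, cap2, cap3 and scoop_pan below 0.046 m or distance between each of cap1, cap2, cap4 and scoop_pan below 0.046 m or distance between each of cap1, cap2, cap5 and scoop_pan below 0.046 m or distance between each of cap1, cap3, cap4 and scoop_pan below 0.046 m or distance between each of cap1, cap3, cap5 and scoop_pan below 0.046 m or distance between each of cap1, cap4, cap5 and scoop_pan below 0.046 m or distance between each of cap2, cap3, cap4 and scoop_pan below 0.046 m or distance between each of cap2, cap3, cap5 and scoop_pan below 0.046 m or distance between each of cap2, cap4, cap5 and scoop_pan below 0.046 m or distance between each of cap3, cap4, cap5 and scoop_pan below 0.046 m) and height (world z) of scoop above 0.08 m), for 0.2 s.
2. at least three caps lie in the round pan of the scale ((distance between each of cap0, cap1, cap2 and pan_center below 0.066 m or distance between each of cap0, cap1, cap3 and pan_center below 0.066 m or distance between each of cap0, cap1, cap4 and pan_center below 0.066 m or distance between each of cap0, cap1, cap5 and pan_center below 0.066 m or distance between each of cap0, cap2, cap3 and pan_center below 0.066 m or distance between each of cap0, cap2, cap4 and pan_center below 0.066 m or distance between each of cap0, cap2, cap5 and pan_center below 0.066 m or distance between each of cap0, cap3, cap4 and pan_center below 0.066 m or distance between each of cap0, cap3, cap5 and pan_center below 0.066 m or distance between each of cap0, cap4, cap5 and pan_center below 0.066 m or distance between each of cap1, cap2, cap3 and pan_center below 0.066 m or distance between each of cap1, cap2, cap4 and pan_center below 0.066 m or distance between each of cap1, cap2, cap5 and pan_center below 0.066 m or distance between each of cap1, cap3, cap4 and pan_center below 0.066 m or distance between each of cap1, cap3, cap5 and pan_center below 0.066 m or distance between each of cap1, cap4, cap5 and pan_center below 0.066 m or distance between each of cap2, cap3, cap4 and pan_center below 0.066 m or distance between each of cap2, cap3, cap5 and pan_center below 0.066 m or distance between each of cap2, cap4, cap5 and pan_center below 0.066 m or distance between each of cap3, cap4, cap5 and pan_center below 0.066 m)), for 0.3 s.
3. the scoop lies flat and still on the mat (its origin within 80 mm of the mat's middle), let go (horizontal distance between scoop and mat below 0.08 m and height (world z) of scoop below 0.01 m and angle between scoop's own z axis and vertical below 0.1 rad and linear speed of scoop below 0.02 m/s and contact force between the fingers and scoop below 0.1 N), for 0.2 s.
4. the gripper holds the scoop by its pan (grip point ahead of the pan's back wall, not on the handle) while the rod's tip is through the eyelet, at least 12 mm past the plate's front face (x of rod_tip in the frame of dock below -0.012 m and y of scoop in the frame of dock between -0.03 and 0.03 m and horizontal distance between rod_tip and eyelet below 0.065 m and contact force between the fingers and scoop above 0.5 N and x of the grasp point in the frame of scoop above -0.035 m), for 0.1 s.
At the end, for the whole second after the job is handed in: Three or more caps in the scale's pan, the rest in it or in the trough. Scoop released and still, rod through the eyelet, tip at least 45 mm past the plate's front face, lying flat on the dock's foot, within 0.1 rad of level, 12 mm of the centre line and 0.15 rad of the dock's direction ((distance between each of cap0, cap1, cap2 and pan_center below 0.066 m or distance between each of cap0, cap1, cap3 and pan_center below 0.066 m or distance between each of cap0, cap1, cap4 and pan_center below 0.066 m or distance between each of cap0, cap1, cap5 and pan_center below 0.066 m or distance between each of cap0, cap2, cap3 and pan_center below 0.066 m or distance between each of cap0, cap2, cap4 and pan_center below 0.066 m or distance between each of cap0, cap2, cap5 and pan_center below 0.066 m or distance between each of cap0, cap3, cap4 and pan_center below 0.066 m or distance between each of cap0, cap3, cap5 and pan_center below 0.066 m or distance between each of cap0, cap4, cap5 and pan_center below 0.066 m or distance between each of cap1, cap2, cap3 and pan_center below 0.066 m or distance between each of cap1, cap2, cap4 and pan_center below 0.066 m or distance between each of cap1, cap2, cap5 and pan_center below 0.066 m or distance between each of cap1, cap3, cap4 and pan_center below 0.066 m or distance between each of cap1, cap3, cap5 and pan_center below 0.066 m or distance between each of cap1, cap4, cap5 and pan_center below 0.066 m or distance between each of cap2, cap3, cap4 and pan_center below 0.066 m or distance between each of cap2, cap3, cap5 and pan_center below 0.066 m or distance between each of cap2, cap4, cap5 and pan_center below 0.066 m or distance between each of cap3, cap4, cap5 and pan_center below 0.066 m) and (distance between cap0 and pan_center below 0.066 m or (x of cap0 in the frame of trough between -0.096 and 0.098 m and y of cap0 in the frame of trough between -0.039 and 0.039 m and z of cap0 in the frame of trough below 0.045 m)) and (distance between cap1 and pan_center below 0.066 m or (x of cap1 in the frame of trough between -0.096 and 0.098 m and y of cap1 in the frame of trough between -0.039 and 0.039 m and z of cap1 in the frame of trough below 0.045 m)) and (distance between cap2 and pan_center below 0.066 m or (x of cap2 in the frame of trough between -0.096 and 0.098 m and y of cap2 in the frame of trough between -0.039 and 0.039 m and z of cap2 in the frame of trough below 0.045 m)) and (distance between cap3 and pan_center below 0.066 m or (x of cap3 in the frame of trough between -0.096 and 0.098 m and y of cap3 in the frame of trough between -0.039 and 0.039 m and z of cap3 in the frame of trough below 0.045 m)) and (distance between cap4 and pan_center below 0.066 m or (x of cap4 in the frame of trough between -0.096 and 0.098 m and y of cap4 in the frame of trough between -0.039 and 0.039 m and z of cap4 in the frame of trough below 0.045 m)) and (distance between cap5 and pan_center below 0.066 m or (x of cap5 in the frame of trough between -0.096 and 0.098 m and y of cap5 in the frame of trough between -0.039 and 0.039 m and z of cap5 in the frame of trough below 0.045 m)) and x of rod_tip in the frame of dock below -0.045 m and x of scoop in the frame of dock above 0.06 m and y of scoop in the frame of dock between -0.012 and 0.012 m and z of scoop in the frame of dock between 0.002 and 0.011 m and angle between scoop's own z axis and vertical below 0.1 rad and angle between the x axis of scoop and the x axis of dock, either way round below 0.15 rad and linear speed of scoop below 0.02 m/s); the robot touches nothing.
It fails at once if a cap is touched by the gripper's fingers (contact force between the fingers and cap0 above 0.5 N or contact force between the fingers and cap1 above 0.5 N or contact force between the fingers and cap2 above 0.5 N or contact force between the fingers and cap3 above 0.5 N or contact force between the fingers and cap4 above 0.5 N or contact force between the fingers and cap5 above 0.5 N).
It fails at once if the tape roll, the yellow block or the jar is moved by more than 20 mm (distance of any of tape, block, jar from where it was at the start of the episode above 0.02 m).
It also fails if it takes over 72 s, if anything falls off the work surface, if the arm or the gripper's body presses on something with over 40 N, if the wrist force passes 120 N, or if a joint passes its speed limit or range.

## Working session

There is one attempt and no reset: what is moved stays moved. The work goes in short steps, Python scripts to look and compute and a tool call to move; the robot and the scene stay as the last step left them, time stands still between calls to the robot, and variables do not carry over. Pictures are saved under pics/ and viewed, about 8 in all and at most 12, crops included, and the job is handed in when it is done.

Besides the shell and the picture viewer there is one more tool, called as name(argument=value, ...), one argument or row to a line, values as JSON. play_rows: Moves the arm, as the interface text tells. Its arguments: {"type":"object","properties":{"commands":{"type":"array"}},"required":["commands"]}

```bash
mkdir -p pics; ls
cat > look.py <<'E'
import numpy as np, cv2
from station import r, viewer, job, spotter
np.set_printoptions(precision=4,suppress=True)
def K(p): return np.array([[p['fx'],0,p['cx']],[0,p['fy'],p['cy']],[0,0,1.]])
def ray(p,uv,z):
    n=cv2.undistortPoints(np.array(uv,float).reshape(-1,1,2),K(p),np.array(p['dist'],float)).reshape(-1,2)
    R=np.array(p['R']);t=np.array(p['t']);c=-R.T@t
    d=np.c_[n,np.ones(len(n))]@R
    return c+d*((np.asarray(z)-c[2])/d[:,2])[:,None]
def proj(p,X):
    return cv2.projectPoints(np.array(X,float).reshape(-1,1,3),cv2.Rodrigues(np.array(p['R'],float))[0],np.array(p['t'],float),K(p),np.array(p['dist'],float))[0].reshape(-1,2)
def save(p,n): cv2.imwrite('pics/'+n,cv2.cvtColor(p['image'],cv2.COLOR_RGB2BGR))
E
python3 - <<'E'
from look import *
for c in ['top','scene']:
    p=viewer.capture(c); save(p,c+'0.png')
    print(c, -np.array(p['R']).T@np.array(p['t']), p['fx'],p['dist'])
    print(np.array(p['R']))
    for n in ['scoop','trough','cap0','scale','mat','dock','tape','block','jar','rod_tip']:
        for s in spotter.silhouettes(n,p)[:6 if n=='cap0' else 2]:
            m=s['region'].astype(np.uint8); rr=cv2.minAreaRect(cv2.findNonZero(m)) if m.any() else None
            print(n,round(s['score'],2),np.round(s['uv'],1),m.sum(), np.round(cv2.boxPoints(rr),0).tolist() if rr else None, ray(p,[s['uv']],0.0)[0])
print(r.sense())
E
```

```text
pics
top [0.4606 0.0025 1.304 ] 446.1441083291114 [-0.0674  0.      0.      0.      0.    ]
[[ 0.0143 -0.9996  0.0251]
 [-0.9961 -0.0164 -0.0861]
 [ 0.0865 -0.0238 -0.996 ]]
trough 0.81 [231.9 215.7] 2054 [[216.0, 252.0], [221.0, 179.0], [252.0, 182.0], [246.0, 254.0]] [0.5558 0.1092 0.    ]
trough 0.23 [377.2 228.3] 1761 [[354.0, 206.0], [402.0, 199.0], [409.0, 249.0], [361.0, 256.0]] [ 0.5254 -0.319   0.    ]
scale 0.57 [308.1 214.6] 2965 [[276.0, 239.0], [283.0, 182.0], [336.0, 188.0], [329.0, 245.0]] [ 0.5627 -0.1141  0.    ]
mat 0.64 [162.3 226.5] 2898 [[131.0, 255.0], [142.0, 176.0], [189.0, 182.0], [178.0, 261.0]] [0.5208 0.3117 0.    ]
dock 0.95 [375.  230.2] 1782 [[354.0, 206.0], [403.0, 199.0], [410.0, 249.0], [362.0, 257.0]] [ 0.5197 -0.3124  0.    ]
tape 0.66 [275.5 148.8] 339 [[269.0, 138.0], [287.0, 138.0], [287.0, 160.0], [269.0, 160.0]] [ 0.7573 -0.0154  0.    ]
tape 0.61 [325.7 142.9] 302 [[298.0, 130.0], [327.0, 130.0], [327.0, 161.0], [298.0, 161.0]] [ 0.7784 -0.1651  0.    ]
block 0.64 [226.5 141.8] 315 [[214.0, 147.0], [222.0, 131.0], [239.0, 139.0], [230.0, 155.
[... 1941 characters left out ...]
]] [0.5343 0.3284 0.    ]
rod_tip 0.48 [227.9 208.3] 3807 [[184.0, 206.0], [236.0, 160.0], [278.0, 209.0], [226.0, 254.0]] [ 0.5582 -0.1257  0.    ]
{'time_s': 1.1, 'joints': array([ 90.6743,  22.0405,   0.4527,   0.0014, -68.4119, -14.8158]), 'joint_velocities': array([-0.0816,  0.0185, -0.0753, -0.0307, -0.0398, -0.0011]), 'effort': array([ -0.0001, -39.0484,  18.762 ,   4.2244,   0.0154,  -0.    ]), 'tcp_pos': array([0.1527, 0.606 , 0.2416]), 'ee_rot': array([[ 0.    , -0.2443, -0.9697],
       [ 0.    , -0.9697,  0.2443],
       [-1.    , -0.    , -0.    ]]), 'wrist_force': array([-0.2209, -0.2124, -0.5035]), 'moment': array([0.0391, 0.0408, 0.0601]), 'gripper_width': 0.9990476933805084}
```

View pics/top0.png

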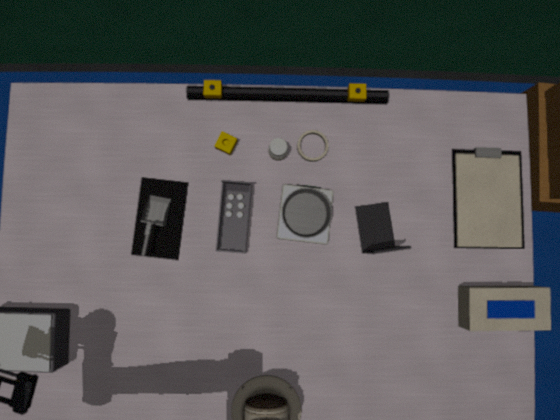

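View pics/scene0.png

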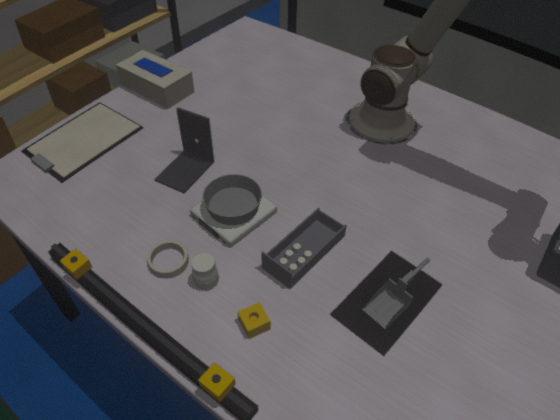

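```bash
cat > fit.py <<'E'
from look import *
from scipy.optimize import minimize
def box(x0,x1,y0,y1,z0,z1): return np.array([[x,y,z] for x in(x0,x1) for y in(y0,y1) for z in(z0,z1)])/1e3
def cyl(rad,z0,z1,rad1=None):
    a=np.linspace(0,2*np.pi,40,endpoint=False); c=np.c_[np.cos(a),np.sin(a)]
    return np.vstack([np.c_[rad*c,0*a+z0],np.c_[(rad1 or rad)*c,0*a+z1]])/1e3
def rod(x0,x1,rr,z):
    a=np.linspace(0,2*np.pi,16); return np.vstack([np.c_[0*a+x,rr*np.cos(a),z+rr*np.sin(a)] for x in(x0,x1)])/1e3
def wall(y0,y1): return np.array([[x,y,z] for y in(y0,y1) for x,z in((-40,0),(40,0),(40,2.5),(-2,30),(-40,30))])/1e3
M={'scoop':[box(-40,40,-32,32,0,2.5),wall(-32,-29.5),wall(29.5,32),box(-40,-37.5,-32,32,0,36),box(-74,-37.5,-6,6,42,62),box(-40,-37.5,-6,6,30,62),rod(-134,-74,5,52)],
'trough':[box(-99,102,-42,42,0,4),box(-99,102,-42,-38,0,40),box(-99,102,38,42,0,40),box(-99,-95,-42,42,0,34),box(98,102,-42,42,0,60)],
'scale':[box(-80,80,-75,75,0,26),cyl(61,30,70,70)],
'mat':[box(-115,115,-70,70,0,3)],
'dock':[box(-8,132,-50,50,0,6),box(-8,0,-50,50,0,150)],
'tape':[cyl(46,0,24)],'block':[box(-25,25,-25,25,0,35)],'jar':[cyl(28,0,70)]}
S=4
def tf(q,P,z=0): 
    c,s=np.cos(q[2]),np.sin(q[2]); return P@np.array([[c,s,0],[-s,c,0],[0,0,1]])+[q[0],q[1],z]
def render(p,name,q,z=0):
    im=np.zeros((420*S,560*S),np.uint8)
    for P in M[name]:
        uv=(proj(p,tf(q,P,z))+.5)*S-.5
        cv2.fillConvexPoly(im,np.round(cv2.convexHull(uv.astype(np.float32))*16).astype(np.int32),255,shift=4)
    return cv2.resize(im,(560,420),interpolation=cv2.INTER_AREA)/255.
def fit(name,q0,pm,z=0,ign=None):
    def loss(v):
        q=[v[0]/1e3,v[1]/1e3,v[2]/100]
        t=0
        for i,(p,m) in enumerate(pm):
            d=abs(render(p,name,q,z)-m)
            if ign is not None: d=d*(1-ign[i])
            t+=d.sum()/m.sum()
        return t
    v0=np.array([q0[0]*1e3,q0[1]*1e3,q0[2]*100])
    best=None
    for st in (8,3):
        o=minimize(loss,v0,method='Nelder-Mead',options=dict(initial_simplex=[v0]+[v0+st*np.eye(3)[i] for i in range(3)],xatol=.05,fatol=1e-5)); v0=o.x
    return np.array([v0[0]/1e3,v0[1]/1e3,v0[2]/100]),o.fun
def overlay(p,items,n,crop=None,k=1):
    im=cv2.cvtColor(p['image'],cv2.COLOR_RGB2BGR); im=cv2.resize(im,None,fx=k,fy=k,interpolation=cv2.INTER_CUBIC)
    im=cv2.convertScaleAbs(im,alpha=1.6)
    for name,q,z in items:
        for P in M[name]:
            h=cv2.convexHull(((proj(p,tf(q,P,z))+.5)*k-.5).astype(np.float32))
            cv2.polylines(im,[np.round(h*16).astype(np.int32)],True,(0,255,0) if name!='mat' else (255,128,0),1,cv2.LINE_AA,4)
    if crop: im=im[crop[1]*k:crop[3]*k,crop[0]*k:crop[2]*k]
    cv2.imwrite('pics/'+n,im)
E
cat > run1.py <<'E'
from fit import *
import pickle
T=viewer.capture('top'); C=viewer.capture('scene')
Q={'scoop':(.545,.335,-.2),'trough':(.555,.107,-.07),'scale':(.56,-.114,-.1),'mat':(.53,.31,-.13),'dock':(.48,-.32,.15)}
out={}
for n,q0 in Q.items():
    pm=[]
    for p in (T,C):
        a=spotter.silhouettes('rod_tip' if n=='scoop' else n,p)
        m=a[0]['region'].astype(float)
        if n=='mat':
            b=spotter.silhouettes('rod_tip',p); m=np.maximum(m,b[0]['region'])
        pm.append((p,m))
    ign=None
    if n=='mat': ign=[cv2.dilate(spotter.silhouettes('rod_tip',p)[0]['region'].astype(np.uint8),np.ones((5,5))) for p in (T,C)]
    q,f=fit(n,q0,pm,.003 if n=='scoop' else 0,ign)
    q1,f1=fit(n,q,pm[:1],.003 if n=='scoop' else 0,ign and ign[:1]); q2,f2=fit(n,q,pm[1:],.003 if n=='scoop' else 0,ign and ign[1:])
    print(n,q,round(f,3),'| top',q1,round(f1,3),'| scene',q2,round(f2,3)); out[n]=q
pickle.dump((out,T,C),open('poses.pkl','wb'))
it=[(n,q,.003 if n=='scoop' else 0) for n,q in out.items()]
overlay(T,it,'ovt.png',(120,165,420,270),2); overlay(C,it,'ovs.png',(140,95,460,365),2)
a=cv2.imread('pics/ovt.png');b=cv2.imread('pics/ovs.png')
w=max(a.shape[1],b.shape[1]); a,b=[cv2.copyMakeBorder(i,0,0,0,w-i.shape[1],0) for i in(a,b)]
cv2.imwrite('pics/ov1.png',np.vstack([a,b])); print(a.shape,b.shape)
caps=spotter.find_in('cap0',C); tc=spotter.find_in('cap0',T)
for s,p in((caps,C),(tc,T)):
    for c in s[:8]: print('cap',round(c['score'],2),np.round(c['uv'],1),ray(p,[c['uv']],.011)[0])
E
python3 run1.py
```

```text
scoop [ 0.567   0.3273 -0.1829] 0.172 | top [ 0.5666  0.3265 -0.1968] 0.093 | scene [ 0.567   0.3277 -0.1764] 0.071
trough [ 0.549   0.1021 -0.069 ] 0.288 | top [ 0.5487  0.1015 -0.066 ] 0.145 | scene [ 0.5502  0.1027 -0.072 ] 0.135
scale [ 0.5639 -0.1033 -0.1071] 0.107 | top [ 0.5639 -0.1028 -0.1077] 0.034 | scene [ 0.5634 -0.1053 -0.1068] 0.067
mat [ 0.5456  0.3207 -0.102 ] 0.062 | top [ 0.546   0.3198 -0.1021] 0.036 | scene [ 0.5447  0.321  -0.0967] 0.023
dock [ 0.4671 -0.3195  0.1471] 0.089 | top [ 0.467  -0.3197  0.1467] 0.035 | scene [ 0.4671 -0.3193  0.1363] 0.051
(210, 640, 3) (540, 640, 3)
cap 0.63 [302. 261.] [0.5826 0.1194 0.011 ]
cap 0.63 [282.9 262.5] [0.6123 0.088  0.011 ]
cap 0.59 [288.3 251.4] [0.5799 0.0789 0.011 ]
cap 0.55 [295.3 248.9] [0.5643 0.0873 0.011 ]
cap 0.48 [291.8 268.5] [0.6132 0.1135 0.011 ]
cap 0.34 [303.6 244.4] [0.5419 0.0948 0.011 ]
```

View pics/ov1.png

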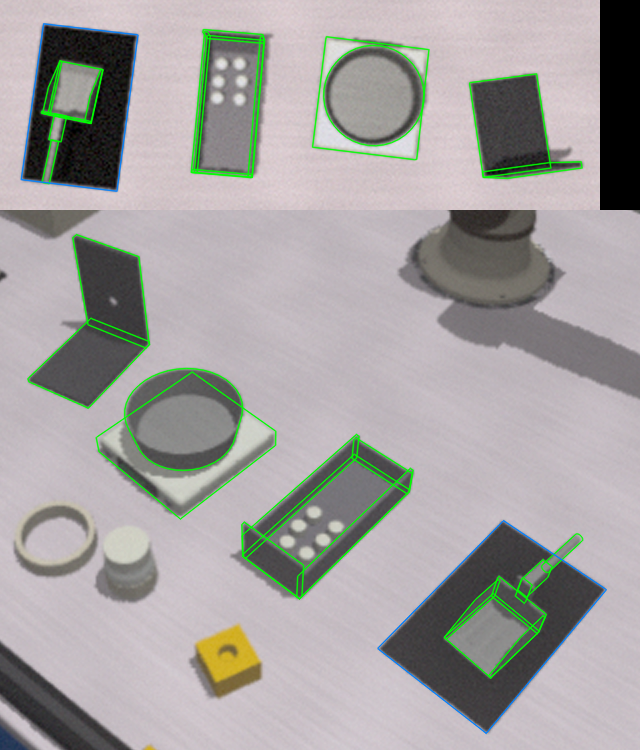

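```bash
cat > plan.py <<'E'
import numpy as np, json, math, sys
from scipy.spatial.transform import Rotation as Rn, Slerp
def yawpitch(yaw,pitch=0,roll=0): # scoop frame; pitch>0 = nose down
    return Rn.from_euler('ZYX',[yaw,pitch,roll]).as_matrix()
def grip(beta): # tool in scoop frame, lean back beta
    s,c=math.sin(beta),math.cos(beta)
    return np.array([[s,0,-c],[0,-1,0],[-c,0,-s]])
def rows(p0,R0,wps,f,step=.04,ang=7.0,soft=1):
    """wps: list of (p,R) or (p,R,step). prints calls"""
    seq=[];pc,Rc=np.array(p0,float),np.array(R0,float)
    for w in wps:
        p,R=np.array(w[0]),w[1]; st=w[2] if len(w)>2 else step
        rv=Rn.from_matrix(Rc.T@R).as_rotvec(); n=max(1,math.ceil(max(np.linalg.norm(p-pc)/st,np.degrees(np.linalg.norm(rv))/ang)-1e-3))
        for i in range(1,n+1): seq.append((pc+(p-pc)*i/n, Rc@Rn.from_rotvec(rv*i/n).as_matrix()))
        pc,Rc=p,R
    pb,Rb=np.array(p0,float),np.array(R0,float)
    for k in range(0,len(seq),5):
        out=[]
        for p,R in seq[k:k+5]:
            t=Rb.T@(p-pb)/.75; a=Rn.from_matrix(Rb.T@R).as_rotvec()/np.pi
            d=dict(fingers=f); d.update({n:round(float(v),4)+0. for n,v in zip(['tx','ty','tz','ax','ay','az'],[*t,*a])}); out.append(d)
        print(json.dumps(out).replace('"fingers"','"f"').replace(' ',''))
        # account rounding
        last=out[-1]; pb=pb+Rb@(np.array([last['tx'],last['ty'],last['tz']])*.75); Rb=Rb@Rn.from_rotvec(np.array([last['ax'],last['ay'],last['az']])*np.pi).as_matrix()
    print('end',np.round(pb,4),len(seq)); np.savez('cmd.npz',p=pb,R=Rb)
    return pb,Rb
E
python3 - <<'E'
from plan import *
from station import r
s=r.sense(); print(s['tcp_pos'])
yaw=-.183; Rs=yawpitch(yaw); o=np.array([.567,.3273,.003]); b=math.radians(20)
p=o+Rs@[-.058,0,.056]; R=Rs@grip(b)
pre=p-R[:,0]*.08
rows(s['tcp_pos'],s['ee_rot'],[(pre,R,.04),(p,R,.027)],-1)
E
```

```text
[0.15264462 0.6060489  0.24153563]
[{"f":-1,"tx":0.013,"ty":0.0212,"tz":-0.0466,"ax":-0.0018,"ay":0.0101,"az":-0.0003},{"f":-1,"tx":0.026,"ty":0.0423,"tz":-0.0933,"ax":-0.0037,"ay":0.0202,"az":-0.0006},{"f":-1,"tx":0.039,"ty":0.0635,"tz":-0.1399,"ax":-0.0055,"ay":0.0303,"az":-0.001},{"f":-1,"tx":0.0521,"ty":0.0846,"tz":-0.1865,"ax":-0.0073,"ay":0.0404,"az":-0.0013},{"f":-1,"tx":0.0651,"ty":0.1058,"tz":-0.2332,"ax":-0.0091,"ay":0.0505,"az":-0.0016}]
[{"f":-1,"tx":0.02,"ty":0.0225,"tz":-0.0433,"ax":-0.0019,"ay":0.0101,"az":-0.0003},{"f":-1,"tx":0.0401,"ty":0.045,"tz":-0.0867,"ax":-0.0037,"ay":0.0202,"az":-0.0007},{"f":-1,"tx":0.0601,"ty":0.0675,"tz":-0.1301,"ax":-0.0055,"ay":0.0303,"az":-0.001},{"f":-1,"tx":0.0802,"ty":0.0901,"tz":-0.1735,"ax":-0.0073,"ay":0.0404,"az":-0.0013},{"f":-1,"tx":0.1003,"ty":0.1126,"tz":-0.2168,"ax":-0.0092,"ay":0.0505,"az":-0.0016}]
[{"f":-1,"tx":0.0265,"ty":0.0238,"tz":-0.0391,"ax":-0.0018,"ay":0.0101,"az":-0.0004},{"f":-1,"tx":0.062,"ty":0.0238,"tz":-0.0402,"ax":-0.0018,"ay":0.0101,"az":-0.0004},{"f":-1,"tx":0.0975,"ty":0.0237,"tz":-0.0413,"ax":-0.0018,"ay":0.0101,"az":-0.0004},{"f":-1,"tx":0.1331,"ty":0.0237,"tz":-0.0424,"ax":-0.0018,"ay":0.0101,"az":-0.0004}]
end [0.51   0.3379 0.059 ] 14
```

play_rows(
  commands=[
    {"fingers": -1,"tx": 0.0651,"ty": 0.1058,"tz": -0.2332,"ax": -0.0091,"ay": 0.0505,"az": -0.0016},
    {"fingers": -1,"tx": 0.0651,"ty": 0.1058,"tz": -0.2332,"ax": -0.0091,"ay": 0.0505,"az": -0.0016},
    {"fingers": -1,"tx": 0.0651,"ty": 0.1058,"tz": -0.2332,"ax": -0.0091,"ay": 0.0505,"az": -0.0016},
    {"fingers": -1,"tx": 0.0651,"ty": 0.1058,"tz": -0.2332,"ax": -0.0091,"ay": 0.0505,"az": -0.0016},
    {"fingers": -1,"tx": 0.0651,"ty": 0.1058,"tz": -0.2332,"ax": -0.0091,"ay": 0.0505,"az": -0.0016},
  ],
)

```text
time_s: 2.42
tcp_pos: [0.304, 0.484, 0.1919]
ee_rot: [[0.154, -0.216, -0.964], [-0.033, -0.976, 0.214], [-0.987, -0.001, -0.158]]
wrist_force: [0.6, 0.1, -0.5]
gripper_width: 1.0
```

play_rows(
  commands=[
    {"fingers": -1,"tx": 0.1003,"ty": 0.1126,"tz": -0.2168,"ax": -0.0092,"ay": 0.0505,"az": -0.0016},
    {"fingers": -1,"tx": 0.1003,"ty": 0.1126,"tz": -0.2168,"ax": -0.0092,"ay": 0.0505,"az": -0.0016},
    {"fingers": -1,"tx": 0.1003,"ty": 0.1126,"tz": -0.2168,"ax": -0.0092,"ay": 0.0505,"az": -0.0016},
    {"fingers": -1,"tx": 0.1003,"ty": 0.1126,"tz": -0.2168,"ax": -0.0092,"ay": 0.0505,"az": -0.0016},
    {"fingers": -1,"tx": 0.1003,"ty": 0.1126,"tz": -0.2168,"ax": -0.0092,"ay": 0.0505,"az": -0.0016},
  ],
)

```text
time_s: 2.83
tcp_pos: [0.4542, 0.3644, 0.1431]
ee_rot: [[0.306, -0.188, -0.933], [-0.059, -0.982, 0.179], [-0.95, 0.0, -0.312]]
wrist_force: [0.3, 1.4, -0.3]
gripper_width: 1.002
```

play_rows(
  commands=[
    {"fingers": -1,"tx": 0.0265,"ty": 0.0238,"tz": -0.0391,"ax": -0.0018,"ay": 0.0101,"az": -0.0004},
    {"fingers": -1,"tx": 0.0265,"ty": 0.0238,"tz": -0.0391,"ax": -0.0018,"ay": 0.0101,"az": -0.0004},
  ],
)

```text
time_s: 3.0
tcp_pos: [0.4848, 0.3367, 0.1315]
ee_rot: [[0.333, -0.189, -0.924], [-0.07, -0.982, 0.176], [-0.94, 0.006, -0.34]]
wrist_force: [-0.8, -0.8, -1.2]
gripper_width: 1.0
```

Run:
```python
from fit import *
from plan import *
import pickle
s=r.sense(); print(s['time_s'],s['tcp_pos'],s['joints'],s['wrist_force'])
T=viewer.capture('top'); out,_,_=pickle.load(open('poses.pkl','rb'))
save(T,'t2.png')
# trough refine: dark threshold on both views
yaw=-.183; Rs=yawpitch(yaw); o=np.array([.567,.3273,.003]); b=math.radians(20)
p=o+Rs@[-.058,0,.056]; R=Rs@grip(b)
rows(s['tcp_pos'],s['ee_rot'],[(p,R,.027)],-1)
```

```text
3.0 [0.4848 0.3367 0.1315] [ 56.7696  19.8376 -34.824   35.6234 -32.9862  -7.408 ] [-0.8312 -0.7911 -1.1709]
[{"f":-1,"tx":0.034,"ty":-0.0028,"tz":0.0007,"ax":-0.0005,"ay":0.0002,"az":-0.0009},{"f":-1,"tx":0.0679,"ty":-0.0057,"tz":0.0015,"ax":-0.0011,"ay":0.0003,"az":-0.0017},{"f":-1,"tx":0.1019,"ty":-0.0085,"tz":0.0022,"ax":-0.0016,"ay":0.0005,"az":-0.0026}]
end [0.51   0.3379 0.059 ] 3
```

Run:
```python
from fit import *
from plan import *
s=r.sense(); print(s['time_s'],s['tcp_pos'],s['ee_rot'],s['joint_velocities']); c=np.load('cmd.npz')
yaw=-.183; Rs=yawpitch(yaw); o=np.array([.567,.3273,.003]); b=math.radians(20)
p=o+Rs@[-.058,0,.056]; R=Rs@grip(b)
print(p-R[:,0]*.08)
rows(s['tcp_pos'],s['ee_rot'],[(p,R,.027)],-1)
```

```text
3.05 [0.4842 0.3389 0.1325] [[ 0.3342 -0.1871 -0.9237]
 [-0.0672 -0.9823  0.1747]
 [-0.9401  0.0037 -0.3409]] [ 3.3344 -0.9124  2.6036 -0.7645 -0.2248  0.4555]
[0.4831 0.3428 0.1342]
[{"f":-1,"tx":0.0346,"ty":-0.0018,"tz":0.0005,"ax":-0.0004,"ay":0.0001,"az":-0.0006},{"f":-1,"tx":0.0692,"ty":-0.0036,"tz":0.001,"ax":-0.0008,"ay":0.0003,"az":-0.0011},{"f":-1,"tx":0.1037,"ty":-0.0054,"tz":0.0014,"ax":-0.0012,"ay":0.0004,"az":-0.0017}]
end [0.51   0.3378 0.059 ] 3
```

play_rows(
  commands=[
    {"fingers": -1,"tx": 0.035},
    {"fingers": -1,"tx": 0.07},
    {"fingers": -1,"tx": 0.095},
    {"fingers": -1,"tx": 0.1067},
    {"fingers": -1,"tx": 0.1067},
  ],
)

```text
$.commands[0]: bad value
```

play_rows(
  commands=[
    {"fingers": -1,"tx": 0},
    {"fingers": -1,"tx": 0},
    {"fingers": -1,"tx": 0},
  ],
)

```text
$.commands[0]: bad value
```

play_rows(
  commands=[
    {"fingers": 1,"tx": 0},
    {"fingers": 1,"tx": 0},
    {"fingers": 1,"tx": 0},
    {"fingers": 1,"tx": 0},
    {"fingers": 1,"tx": 0},
  ],
)

```text
$.commands[0]: bad value
```

play_rows(
  commands=[
    {"fingers": 1,"tx": 0},
    {"fingers": 1,"tx": 0},
    {"fingers": 1,"tx": 0},
    {"fingers": 1,"tx": 0},
    {"fingers": 1,"tx": 0},
  ],
)

```text
$.commands[0]: bad value
```

All fields are required.

play_rows(
  commands=[
    {"fingers": -1,"tx": 0.035,"ty": 0,"tz": 0,"ax": 0,"ay": 0,"az": 0},
    {"fingers": -1,"tx": 0.07,"ty": 0,"tz": 0,"ax": 0,"ay": 0,"az": 0},
    {"fingers": -1,"tx": 0.095,"ty": 0,"tz": 0,"ax": 0,"ay": 0,"az": 0},
    {"fingers": -1,"tx": 0.1067,"ty": 0,"tz": 0,"ax": 0,"ay": 0,"az": 0},
    {"fingers": -1,"tx": 0.1067,"ty": 0,"tz": 0,"ax": 0,"ay": 0,"az": 0},
  ],
)

```text
time_s: 3.47
tcp_pos: [0.5097, 0.3372, 0.057]
ee_rot: [[0.334, -0.182, -0.925], [-0.065, -0.983, 0.17], [-0.94, 0.003, -0.341]]
wrist_force: [0.5, -0.9, 0.2]
gripper_width: 1.0
```

play_rows(
  commands=[
    {"fingers": -1,"tx": 0,"ty": 0,"tz": 0,"ax": 0,"ay": 0,"az": 0},
    {"fingers": -1,"tx": 0,"ty": 0,"tz": 0,"ax": 0,"ay": 0,"az": 0},
    {"fingers": -1,"tx": 0,"ty": 0,"tz": 0,"ax": 0,"ay": 0,"az": 0},
    {"fingers": -1,"tx": 0,"ty": 0,"tz": 0,"ax": 0,"ay": 0,"az": 0},
  ],
)

```text
time_s: 3.8
tcp_pos: [0.5101, 0.339, 0.0602]
ee_rot: [[0.338, -0.181, -0.924], [-0.06, -0.983, 0.171], [-0.939, -0.002, -0.343]]
wrist_force: [-0.2, -0.0, 0.5]
gripper_width: 0.997
```

play_rows(
  commands=[
    {"fingers": 1,"tx": 0,"ty": 0,"tz": 0,"ax": 0,"ay": 0,"az": 0},
    {"fingers": 1,"tx": 0,"ty": 0,"tz": 0,"ax": 0,"ay": 0,"az": 0},
    {"fingers": 1,"tx": 0,"ty": 0,"tz": 0,"ax": 0,"ay": 0,"az": 0},
    {"fingers": 1,"tx": 0,"ty": 0,"tz": 0,"ax": 0,"ay": 0,"az": 0},
    {"fingers": 1,"tx": 0,"ty": 0,"tz": 0,"ax": 0,"ay": 0,"az": 0},
  ],
)

```text
time_s: 4.22
tcp_pos: [0.51, 0.3379, 0.059]
ee_rot: [[0.336, -0.182, -0.924], [-0.062, -0.983, 0.171], [-0.94, -0.0, -0.342]]
wrist_force: [0.5, -0.6, -0.4]
gripper_width: 0.706
```

play_rows(
  commands=[
    {"fingers": 1,"tx": 0,"ty": 0,"tz": 0,"ax": 0,"ay": 0,"az": 0},
    {"fingers": 1,"tx": 0,"ty": 0,"tz": 0,"ax": 0,"ay": 0,"az": 0},
    {"fingers": 1,"tx": 0,"ty": 0,"tz": 0,"ax": 0,"ay": 0,"az": 0},
    {"fingers": 1,"tx": 0,"ty": 0,"tz": 0,"ax": 0,"ay": 0,"az": 0},
    {"fingers": 1,"tx": 0,"ty": 0,"tz": 0,"ax": 0,"ay": 0,"az": 0},
  ],
)

```text
time_s: 4.63
tcp_pos: [0.51, 0.3378, 0.0589]
ee_rot: [[0.336, -0.182, -0.924], [-0.062, -0.983, 0.171], [-0.94, -0.0, -0.342]]
wrist_force: [-0.0, 0.8, 0.1]
gripper_width: 0.324
```

Run:
```python
from fit import *
from plan import *
import pickle
yaw=-.183; Rs=yawpitch(yaw); o=np.array([.567,.3273,.003]); b=math.radians(20)
p=o+Rs@[-.058,0,.056]; R=Rs@grip(b)
s=r.sense(); print(s['time_s'],'err mm',(s['tcp_pos']-p)*1e3,(R.T@s['ee_rot']-np.eye(3)),s['wrist_force'],s['gripper_width'])
np.savez('cmd.npz',p=p,R=R)
C=viewer.capture('scene')
m=spotter.silhouettes('rod_tip',C)
print([(x['score'],x['uv']) for x in m])
out,_,_=pickle.load(open('poses.pkl','rb'))
overlay(C,[('scoop',out['scoop'],.003),('trough',out['trough'],0)],'grasp.png',(240,180,460,360),3)
```

```text
4.6333 err mm [ 0.0778 -0.0059 -0.084 ] [[-0.      0.0001  0.    ]
 [-0.0001 -0.      0.    ]
 [-0.     -0.     -0.    ]] [-0.0499  0.7747  0.1072] 0.32394014850198927
[(0.86, [393.5, 301.3]), (0.71, [251.8, 321.7])]
```

View pics/grasp.png

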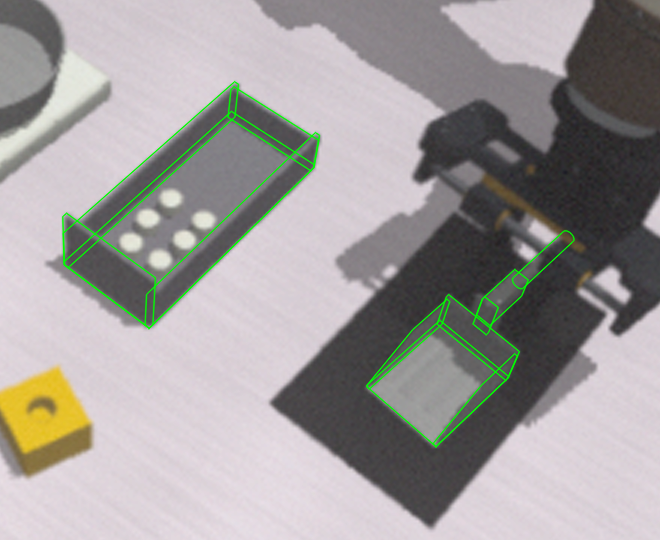

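```bash
cat >> plan.py <<'E'
g=np.array([-.058,0,.056]); B=math.radians(20)
TR=np.array([.549,.1021,-.069])
def tcp(o,yaw,pitch=0,gg=None,beta=None):
    Rs=yawpitch(yaw,pitch); return np.array(o)+Rs@(g if gg is None else gg), Rs@grip(B if beta is None else beta)
def lipo(l,yaw,pitch): # scoop origin from bottom lip position
    return np.array(l)-yawpitch(yaw,pitch)@[.04,0,0]
def trw(x,y,z,T=TR):
    c,s=math.cos(T[2]),math.sin(T[2]); return np.array([T[0]+c*x-s*y,T[1]+s*x+c*y,z])
def cmd():
    c=np.load('cmd.npz'); return c['p'],c['R']
E
python3 - <<'E'
from plan import *
y=TR[2]; P=math.radians(4)
lip=lambda x,z,pt=P,st=.03:(*tcp(lipo(trw(x,0,z),y,pt),y,pt),st)
p,R=cmd()
rows(p,R,[(p+[0,0,.10],R,.035),lip(-.005,.1,st=.04),lip(-.005,.022,st=.03),lip(-.005,.0047,st=.009)],1)
E
```

```text
[{"f":1,"tx":-0.0418,"ty":0.0,"tz":-0.0152,"ax":0.0,"ay":0.0,"az":0.0},{"f":1,"tx":-0.0835,"ty":0.0,"tz":-0.0304,"ax":0.0,"ay":0.0,"az":0.0},{"f":1,"tx":-0.1253,"ty":0.0,"tz":-0.0456,"ax":0.0,"ay":0.0,"az":0.0},{"f":1,"tx":-0.1274,"ty":0.0524,"tz":-0.0423,"ax":-0.0058,"ay":-0.0037,"az":-0.0019},{"f":1,"tx":-0.1294,"ty":0.1049,"tz":-0.0391,"ax":-0.0115,"ay":-0.0074,"az":-0.0037}]
[{"f":1,"tx":-0.0026,"ty":0.0522,"tz":0.0052,"ax":-0.0058,"ay":-0.0037,"az":-0.0019},{"f":1,"tx":-0.0052,"ty":0.1045,"tz":0.0104,"ax":-0.0115,"ay":-0.0074,"az":-0.0038},{"f":1,"tx":-0.0077,"ty":0.1567,"tz":0.0156,"ax":-0.0173,"ay":-0.0111,"az":-0.0056},{"f":1,"tx":-0.0103,"ty":0.209,"tz":0.0208,"ax":-0.023,"ay":-0.0148,"az":-0.0075},{"f":1,"tx":0.0226,"ty":0.209,"tz":0.0319,"ax":-0.023,"ay":-0.0148,"az":-0.0075}]
[{"f":1,"tx":0.0333,"ty":0.0,"tz":0.0096,"ax":0.0,"ay":0.0,"az":0.0},{"f":1,"tx":0.0666,"ty":0.0,"tz":0.0191,"ax":0.0,"ay":0.0,"az":0.0},{"f":1,"tx":0.0777,"ty":0.0,"tz":0.0223,"ax":0.0,"ay":0.0,"az":0.0},{"f":1,"tx":0.0888,"ty":0.0,"tz":0.0255,"ax":0.0,"ay":0.0,"az":0.0}]
end [0.4504 0.1089 0.0674] 14
```

play_rows(
  commands=[
    {"fingers": 1,"tx": 0,"ty": 0,"tz": 0,"ax": 0,"ay": 0,"az": 0},
    {"fingers": 1,"tx": 0,"ty": 0,"tz": 0,"ax": 0,"ay": 0,"az": 0},
    {"fingers": 1,"tx": 0,"ty": 0,"tz": 0,"ax": 0,"ay": 0,"az": 0},
    {"fingers": 1,"tx": 0,"ty": 0,"tz": 0,"ax": 0,"ay": 0,"az": 0},
    {"fingers": 1,"tx": 0,"ty": 0,"tz": 0,"ax": 0,"ay": 0,"az": 0},
  ],
)

```text
time_s: 5.15
tcp_pos: [0.51, 0.3378, 0.0589]
ee_rot: [[0.336, -0.182, -0.924], [-0.062, -0.983, 0.171], [-0.94, 0.0, -0.342]]
wrist_force: [0.2, -0.7, 0.2]
gripper_width: 0.132
```

play_rows(
  commands=[
    {"fingers": 1,"tx": -0.0418,"ty": 0,"tz": -0.0152,"ax": 0,"ay": 0,"az": 0},
    {"fingers": 1,"tx": -0.0835,"ty": 0,"tz": -0.0304,"ax": 0,"ay": 0,"az": 0},
    {"fingers": 1,"tx": -0.1253,"ty": 0,"tz": -0.0456,"ax": 0,"ay": 0,"az": 0},
    {"fingers": 1,"tx": -0.1274,"ty": 0.0524,"tz": -0.0423,"ax": -0.0058,"ay": -0.0037,"az": -0.0019},
    {"fingers": 1,"tx": -0.1294,"ty": 0.1049,"tz": -0.0391,"ax": -0.0115,"ay": -0.0074,"az": -0.0037},
  ],
)

```text
time_s: 5.57
tcp_pos: [0.491, 0.2641, 0.1626]
ee_rot: [[0.32, -0.141, -0.937], [-0.041, -0.99, 0.135], [-0.946, -0.005, -0.323]]
wrist_force: [-0.8, -1.4, -2.6]
gripper_width: 0.137
```

play_rows(
  commands=[
    {"fingers": 1,"tx": -0.0026,"ty": 0.0522,"tz": 0.0052,"ax": -0.0058,"ay": -0.0037,"az": -0.0019},
    {"fingers": 1,"tx": -0.0052,"ty": 0.1045,"tz": 0.0104,"ax": -0.0115,"ay": -0.0074,"az": -0.0038},
    {"fingers": 1,"tx": -0.0077,"ty": 0.1567,"tz": 0.0156,"ax": -0.0173,"ay": -0.0111,"az": -0.0056},
    {"fingers": 1,"tx": -0.0103,"ty": 0.209,"tz": 0.0208,"ax": -0.023,"ay": -0.0148,"az": -0.0075},
    {"fingers": 1,"tx": -0.0103,"ty": 0.209,"tz": 0.0208,"ax": -0.023,"ay": -0.0148,"az": -0.0075},
  ],
)

```text
time_s: 5.98
tcp_pos: [0.4462, 0.1025, 0.1613]
ee_rot: [[0.269, -0.076, -0.96], [-0.023, -0.997, 0.073], [-0.963, 0.002, -0.27]]
wrist_force: [-0.0, -0.0, -1.6]
gripper_width: 0.138
```

play_rows(
  commands=[
    {"fingers": 1,"tx": 0,"ty": 0,"tz": 0,"ax": 0,"ay": 0,"az": 0},
    {"fingers": 1,"tx": 0,"ty": 0,"tz": 0,"ax": 0,"ay": 0,"az": 0},
    {"fingers": 1,"tx": 0,"ty": 0,"tz": 0,"ax": 0,"ay": 0,"az": 0},
    {"fingers": 1,"tx": 0,"ty": 0,"tz": 0,"ax": 0,"ay": 0,"az": 0},
  ],
)

```text
time_s: 6.32
tcp_pos: [0.4508, 0.1099, 0.1625]
ee_rot: [[0.275, -0.068, -0.959], [-0.019, -0.998, 0.065], [-0.961, 0.0, -0.276]]
wrist_force: [0.5, 0.6, -1.4]
gripper_width: 0.134
```

```bash
cat > ov3.py <<'E'
from fit import *
from plan import *
def scoop_from_tcp(s,gg=g,beta=B):
    Rs=s['ee_rot']@grip(beta).T; return s['tcp_pos']-Rs@gg,Rs
def draw(name,crop,k,items,fn):
    """items: (model, origin, R)"""
    p=viewer.capture(name); im=cv2.resize(cv2.cvtColor(p['image'],cv2.COLOR_RGB2BGR),None,fx=k,fy=k,interpolation=cv2.INTER_CUBIC)
    im=cv2.convertScaleAbs(im,alpha=1.6)
    for mdl,o,R in items:
        for P in M[mdl]:
            h=cv2.convexHull(((proj(p,P@np.array(R).T+o)+.5)*k-.5).astype(np.float32))
            cv2.polylines(im,[np.round(h*16).astype(np.int32)],True,(0,255,0) if mdl=='scoop' else (255,128,0),1,cv2.LINE_AA,4)
    im=im[crop[1]*k:crop[3]*k,crop[0]*k:crop[2]*k]
    if fn: cv2.imwrite('pics/'+fn,im)
    return p,im
def both(items,ct,cs,kt,ks,fn):
    T,a=draw('top',ct,kt,items,None); C,b=draw('scene',cs,ks,items,None)
    h=max(a.shape[0],b.shape[0]); a,b=[cv2.copyMakeBorder(i,0,h-i.shape[0],0,0,0) for i in(a,b)]
    cv2.imwrite('pics/'+fn,np.hstack([a,b])); print(a.shape,b.shape); return T,C
E
python3 - <<'E'
from ov3 import *
s=r.sense(); print(s['time_s'],s['tcp_pos'],s['wrist_force'],s['joints'])
o,Rs=scoop_from_tcp(s); print(o)
T,C=both([('scoop',o,Rs),('trough',trw(0,0,0),yawpitch(TR[2]))],(190,170,290,270),(230,170,360,300),4,3,'above.png')
for c in spotter.find_in('cap0',T): print(c['score'],ray(T,[c['uv']],.012)[0])
E
```

```text
6.3167 [0.4508 0.1099 0.1625] [ 0.5281  0.5851 -1.4243] [ 39.5536   4.388  -45.7689  22.3019 -29.9742  28.1331]
[0.5046 0.1062 0.1026]
(400, 400, 3) (400, 390, 3)
```

View pics/above.png

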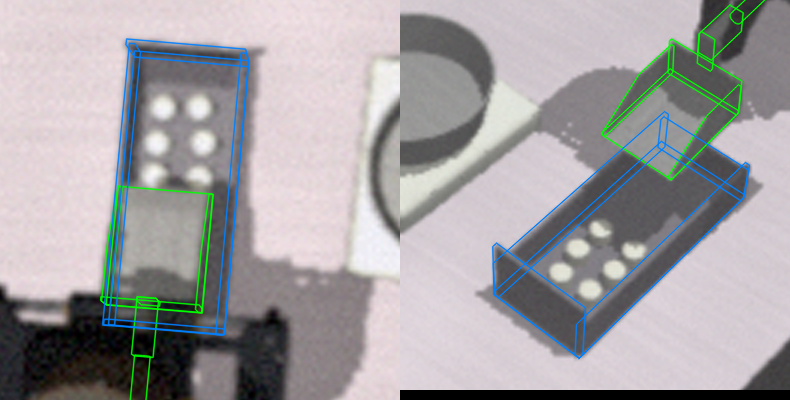

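play_rows(
  commands=[
    {"fingers": 1,"tx": 0.03,"ty": 0,"tz": 0.009,"ax": 0,"ay": 0,"az": 0},
    {"fingers": 1,"tx": 0.06,"ty": 0,"tz": 0.018,"ax": 0,"ay": 0,"az": 0},
    {"fingers": 1,"tx": 0.085,"ty": 0,"tz": 0.0256,"ax": 0,"ay": 0,"az": 0},
    {"fingers": 1,"tx": 0.1,"ty": 0,"tz": 0.03,"ax": 0,"ay": 0,"az": 0},
    {"fingers": 1,"tx": 0.11,"ty": 0,"tz": 0.033,"ax": 0,"ay": 0,"az": 0},
  ],
)

```text
time_s: 6.88
tcp_pos: [0.4483, 0.1099, 0.0764]
ee_rot: [[0.27, -0.067, -0.961], [-0.021, -0.998, 0.064], [-0.963, 0.003, -0.27]]
wrist_force: [0.9, 12.9, -3.9]
gripper_width: 0.134
```

play_rows(
  commands=[
    {"fingers": 1,"tx": 0.004,"ty": 0,"tz": 0.0012,"ax": 0,"ay": 0,"az": 0},
    {"fingers": 1,"tx": 0.008,"ty": 0,"tz": 0.0024,"ax": 0,"ay": 0,"az": 0},
    {"fingers": 1,"tx": 0.0117,"ty": 0,"tz": 0.0036,"ax": 0,"ay": 0,"az": 0},
    {"fingers": 1,"tx": 0.0117,"ty": 0,"tz": 0.0036,"ax": 0,"ay": 0,"az": 0},
    {"fingers": 1,"tx": 0.0117,"ty": 0,"tz": 0.0036,"ax": 0,"ay": 0,"az": 0},
  ],
)

```text
time_s: 7.3
tcp_pos: [0.4511, 0.1114, 0.0754]
ee_rot: [[0.269, -0.07, -0.961], [-0.022, -0.998, 0.066], [-0.963, 0.003, -0.269]]
wrist_force: [-0.3, 0.2, -1.7]
gripper_width: 0.129
```

Run:
```python
from ov3 import *
s=r.sense(); print(s['time_s'],s['tcp_pos'],s['wrist_force'])
o,Rs=scoop_from_tcp(s); print(o, o+Rs@[.04,0,0])
p,R=cmd(); print('cmd',p)
both([('scoop',o,Rs),('trough',trw(0,0,0),yawpitch(TR[2]))],(190,170,290,270),(230,170,360,300),4,3,'in.png')
y=TR[2]; P=math.radians(4)
lip=lambda x,z,pt=P,st=.03:(*tcp(lipo(trw(x,0,z),y,pt),y,pt),st)
rows(p,R,[lip(.078,.0047,st=.0085),lip(.083,.008,math.radians(-2),.01)],1)
```

```text
7.3 [0.4511 0.1114 0.0754] [-0.3124  0.2028 -1.6554]
[0.5045 0.1074 0.0152] [0.5443 0.1047 0.0121]
cmd [0.4504 0.1089 0.0674]
(400, 400, 3) (400, 390, 3)
[{"f":1,"tx":0.003,"ty":0.0,"tz":-0.0106,"ax":0.0,"ay":0.0,"az":0.0},{"f":1,"tx":0.0061,"ty":0.0,"tz":-0.0213,"ax":0.0,"ay":0.0,"az":0.0},{"f":1,"tx":0.0091,"ty":0.0,"tz":-0.0319,"ax":0.0,"ay":0.0,"az":0.0},{"f":1,"tx":0.0122,"ty":0.0,"tz":-0.0426,"ax":0.0,"ay":0.0,"az":0.0},{"f":1,"tx":0.0152,"ty":0.0,"tz":-0.0532,"ax":0.0,"ay":0.0,"az":0.0}]
[{"f":1,"tx":0.0031,"ty":0.0,"tz":-0.0106,"ax":0.0,"ay":0.0,"az":0.0},{"f":1,"tx":0.0061,"ty":0.0,"tz":-0.0213,"ax":0.0,"ay":0.0,"az":0.0},{"f":1,"tx":0.0092,"ty":0.0,"tz":-0.0319,"ax":0.0,"ay":0.0,"az":0.0},{"f":1,"tx":0.0122,"ty":0.0,"tz":-0.0426,"ax":0.0,"ay":0.0,"az":0.0},{"f":1,"tx":0.0153,"ty":-0.0001,"tz":-0.0532,"ax":0.0,"ay":0.0,"az":0.0}]
[{"f":1,"tx":0.0084,"ty":0.0,"tz":0.0038,"ax":0.0,"ay":0.0333,"az":0.0}]
end [0.5322 0.1033 0.0605] 11
```

View pics/in.png

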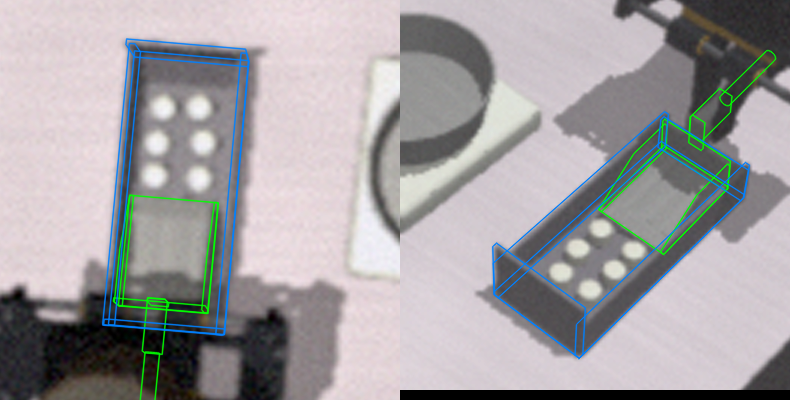

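play_rows(
  commands=[
    {"fingers": 1,"tx": 0,"ty": 0,"tz": 0,"ax": 0,"ay": 0,"az": 0},
    {"fingers": 1,"tx": 0,"ty": 0,"tz": 0,"ax": 0,"ay": 0,"az": 0},
  ],
)

```text
time_s: 7.57
tcp_pos: [0.4504, 0.1106, 0.075]
ee_rot: [[0.268, -0.07, -0.961], [-0.023, -0.998, 0.066], [-0.963, 0.004, -0.268]]
wrist_force: [-0.6, 0.4, -2.0]
gripper_width: 0.134
```

Run:
```python
from ov3 import *
s=r.sense(); print(s['time_s'],s['tcp_pos'],s['wrist_force'],s['moment'],s['joint_velocities'],s['joints'])
o,Rs=scoop_from_tcp(s); print(o, o+Rs@[.04,0,0],Rs)
```

```text
7.5667 [0.4504 0.1106 0.075 ] [-0.632   0.4427 -1.9891] [0.0985 0.6803 0.0163] [-0.3014  0.1018 -0.1383  0.2396 -0.0137 -0.0588] [ 27.5907  12.5452 -60.2115  64.36    -9.1954  -4.6742]
[0.5038 0.1067 0.0147] [0.5436 0.1039 0.0116] [[ 0.9946  0.0699  0.0773]
 [-0.07    0.9975 -0.0013]
 [-0.0772 -0.0041  0.997 ]]
```

play_rows(
  commands=[
    {"fingers": 1,"tx": -0.032,"ty": 0,"tz": -0.009,"ax": 0,"ay": 0,"az": 0},
    {"fingers": 1,"tx": -0.064,"ty": 0,"tz": -0.018,"ax": 0,"ay": 0,"az": 0},
    {"fingers": 1,"tx": -0.096,"ty": 0,"tz": -0.027,"ax": 0,"ay": 0,"az": 0},
    {"fingers": 1,"tx": -0.128,"ty": 0,"tz": -0.036,"ax": 0,"ay": 0,"az": 0},
    {"fingers": 1,"tx": -0.128,"ty": 0,"tz": -0.036,"ax": 0,"ay": 0,"az": 0},
  ],
)

```text
time_s: 7.98
tcp_pos: [0.4519, 0.1142, 0.1788]
ee_rot: [[0.271, -0.069, -0.96], [-0.015, -0.998, 0.067], [-0.962, -0.004, -0.272]]
wrist_force: [1.8, 1.3, 0.3]
gripper_width: 0.139
```

play_rows(
  commands=[
    {"fingers": 1,"tx": 0,"ty": 0,"tz": 0,"ax": 0,"ay": 0,"az": 0},
    {"fingers": 1,"tx": 0,"ty": 0,"tz": 0,"ax": 0,"ay": 0,"az": 0},
    {"fingers": 1,"tx": 0,"ty": 0,"tz": 0,"ax": 0,"ay": 0,"az": 0},
    {"fingers": 1,"tx": 0,"ty": 0,"tz": 0,"ax": 0,"ay": 0,"az": 0},
    {"fingers": 1,"tx": 0,"ty": 0,"tz": 0,"ax": 0,"ay": 0,"az": 0},
  ],
)

```text
time_s: 8.4
tcp_pos: [0.4499, 0.1096, 0.1727]
ee_rot: [[0.264, -0.071, -0.962], [-0.026, -0.997, 0.067], [-0.964, 0.007, -0.265]]
wrist_force: [-0.7, -0.7, -2.1]
gripper_width: 0.132
```

Run:
```python
from ov3 import *
s=r.sense(); print(s['time_s'],s['tcp_pos'],s['joints'],s['joint_velocities'])
o,Rs=scoop_from_tcp(s); print(o,Rs)
# slip check by fit of the pictures
m=np.array([.567,.3273,.0032])
a=tcp(m+[0,0,.1],-.183); b=tcp(m+[0,0,.02],-.183); c=tcp(m,-.183)
rows(s['tcp_pos'],s['ee_rot'],[(*a,.04),(*b,.03),(*c,.006)],1)
```

```text
8.4 [0.4499 0.1096 0.1727] [ 39.8715   3.7528 -43.8975  20.2954 -33.0834  29.9419] [-0.0092 -0.0943  0.6362 -0.0779 -0.017   0.0538]
[0.5031 0.1054 0.1123] [[ 0.9942  0.0711  0.0807]
 [-0.0714  0.9974  0.0017]
 [-0.0804 -0.0075  0.9967]]
[{"f":1,"tx":0.0051,"ty":-0.0516,"tz":-0.0087,"ax":0.0058,"ay":0.0042,"az":0.0014},{"f":1,"tx":0.0102,"ty":-0.1031,"tz":-0.0173,"ax":0.0116,"ay":0.0085,"az":0.0029},{"f":1,"tx":0.0153,"ty":-0.1547,"tz":-0.026,"ax":0.0173,"ay":0.0127,"az":0.0043},{"f":1,"tx":0.0204,"ty":-0.2063,"tz":-0.0346,"ax":0.0231,"ay":0.017,"az":0.0057},{"f":1,"tx":0.0255,"ty":-0.2578,"tz":-0.0433,"ax":0.0289,"ay":0.0212,"az":0.0071}]
[{"f":1,"tx":0.0044,"ty":-0.0522,"tz":-0.0036,"ax":0.0058,"ay":0.0043,"az":0.0015},{"f":1,"tx":0.038,"ty":-0.0523,"tz":0.0081,"ax":0.0058,"ay":0.0043,"az":0.0015},{"f":1,"tx":0.0715,"ty":-0.0524,"tz":0.0198,"ax":0.0058,"ay":0.0043,"az":0.0015},{"f":1,"tx":0.1051,"ty":-0.0524,"tz":0.0315,"ax":0.0058,"ay":0.0043,"az":0.0015},{"f":1,"tx":0.1114,"ty":-0.0524,"tz":0.0337,"ax":0.0058,"ay":0.0043,"az":0.0015}]
[{"f":1,"tx":0.0063,"ty":0.0,"tz":0.0023,"ax":0.0,"ay":0.0,"az":0.0},{"f":1,"tx":0.0125,"ty":0.0,"tz":0.0046,"ax":0.0,"ay":0.0,"az":0.0},{"f":1,"tx":0.0188,"ty":0.0,"tz":0.0068,"ax":0.0,"ay":0.0,"az":0.0}]
end [0.51   0.3378 0.0592] 13
```

play_rows(
  commands=[
    {"fingers": 1,"tx": 0.0051,"ty": -0.0516,"tz": -0.0087,"ax": 0.0058,"ay": 0.0042,"az": 0.0014},
    {"fingers": 1,"tx": 0.0102,"ty": -0.1031,"tz": -0.0173,"ax": 0.0116,"ay": 0.0085,"az": 0.0029},
    {"fingers": 1,"tx": 0.0153,"ty": -0.1547,"tz": -0.026,"ax": 0.0173,"ay": 0.0127,"az": 0.0043},
    {"fingers": 1,"tx": 0.0204,"ty": -0.2063,"tz": -0.0346,"ax": 0.0231,"ay": 0.017,"az": 0.0057},
    {"fingers": 1,"tx": 0.0255,"ty": -0.2578,"tz": -0.0433,"ax": 0.0289,"ay": 0.0212,"az": 0.0071},
  ],
)

```text
time_s: 8.82
tcp_pos: [0.5007, 0.3019, 0.1622]
ee_rot: [[0.327, -0.164, -0.931], [-0.055, -0.986, 0.155], [-0.944, 0.001, -0.331]]
wrist_force: [0.9, -0.1, -1.1]
gripper_width: 0.133
```

play_rows(
  commands=[
    {"fingers": 1,"tx": 0.0044,"ty": -0.0522,"tz": -0.0036,"ax": 0.0058,"ay": 0.0043,"az": 0.0015},
    {"fingers": 1,"tx": 0.0044,"ty": -0.0522,"tz": -0.0036,"ax": 0.0058,"ay": 0.0043,"az": 0.0015},
    {"fingers": 1,"tx": 0.0044,"ty": -0.0522,"tz": -0.0036,"ax": 0.0058,"ay": 0.0043,"az": 0.0015},
    {"fingers": 1,"tx": 0.038,"ty": -0.0523,"tz": 0.0081,"ax": 0.0058,"ay": 0.0043,"az": 0.0015},
    {"fingers": 1,"tx": 0.0715,"ty": -0.0524,"tz": 0.0198,"ax": 0.0058,"ay": 0.0043,"az": 0.0015},
  ],
)

```text
time_s: 9.23
tcp_pos: [0.5109, 0.3396, 0.1084]
ee_rot: [[0.34, -0.182, -0.923], [-0.057, -0.983, 0.172], [-0.939, -0.006, -0.345]]
wrist_force: [0.7, -0.5, -1.2]
gripper_width: 0.134
```

play_rows(
  commands=[
    {"fingers": 1,"tx": 0.0225,"ty": 0,"tz": 0.0078,"ax": 0,"ay": 0,"az": 0},
    {"fingers": 1,"tx": 0.035,"ty": 0,"tz": 0.0125,"ax": 0,"ay": 0,"az": 0},
    {"fingers": 1,"tx": 0.043,"ty": 0,"tz": 0.0152,"ax": 0,"ay": 0,"az": 0},
    {"fingers": 1,"tx": 0.0525,"ty": 0,"tz": 0.0185,"ax": 0,"ay": 0,"az": 0},
    {"fingers": 1,"tx": 0.0585,"ty": 0,"tz": 0.0207,"ax": 0,"ay": 0,"az": 0},
  ],
)

```text
time_s: 9.65
tcp_pos: [0.5106, 0.337, 0.0601]
ee_rot: [[0.337, -0.183, -0.924], [-0.062, -0.983, 0.172], [-0.94, -0.0, -0.343]]
wrist_force: [0.2, -0.3, -1.1]
gripper_width: 0.134
```

play_rows(
  commands=[
    {"fingers": 1,"tx": 0,"ty": 0,"tz": 0,"ax": 0,"ay": 0,"az": 0},
    {"fingers": 1,"tx": 0,"ty": 0,"tz": 0,"ax": 0,"ay": 0,"az": 0},
    {"fingers": 1,"tx": 0,"ty": 0,"tz": 0,"ax": 0,"ay": 0,"az": 0},
  ],
)

```text
time_s: 9.9
tcp_pos: [0.5114, 0.3387, 0.0619]
ee_rot: [[0.339, -0.182, -0.923], [-0.06, -0.983, 0.172], [-0.939, -0.003, -0.344]]
wrist_force: [0.2, 0.1, -0.7]
gripper_width: 0.133
```

play_rows(
  commands=[
    {"fingers": -0.2,"tx": 0,"ty": 0,"tz": 0,"ax": 0,"ay": 0,"az": 0},
    {"fingers": -0.2,"tx": 0,"ty": 0,"tz": 0,"ax": 0,"ay": 0,"az": 0},
    {"fingers": -0.2,"tx": 0,"ty": 0,"tz": 0,"ax": 0,"ay": 0,"az": 0},
    {"fingers": -0.2,"tx": 0,"ty": 0,"tz": 0,"ax": 0,"ay": 0,"az": 0},
    {"fingers": -0.2,"tx": 0,"ty": 0,"tz": 0,"ax": 0,"ay": 0,"az": 0},
  ],
)

```text
time_s: 10.32
tcp_pos: [0.5114, 0.3396, 0.0621]
ee_rot: [[0.34, -0.181, -0.923], [-0.059, -0.983, 0.171], [-0.939, -0.004, -0.345]]
wrist_force: [0.1, -0.0, 0.4]
gripper_width: 0.424
```

Run:
```python
from ov3 import *
s=r.sense(); print(s['time_s'],s['tcp_pos'],s['wrist_force'],s['gripper_width'],s['ee_rot'])
T=viewer.capture('top');C=viewer.capture('scene')
pm=[]
for p in(T,C):
    a=spotter.silhouettes('rod_tip',p)
    print([(x['score'],x['uv'],x['region'].sum()) for x in a]); pm.append((p,a[0]['region'].astype(float)))
# fit pan only on scene (handle hidden by gripper)
M['scoop']=M['scoop'][:4]
q,f=fit('scoop',(.567,.327,-.183),pm[1:],.003); print(q,f)
```

```text
10.3167 [0.5114 0.3396 0.0621] [ 0.1206 -0.0147  0.4049] 0.4240087592079601 [[ 0.3396 -0.1812 -0.923 ]
 [-0.0591 -0.9834  0.1713]
 [-0.9387 -0.0036 -0.3447]]
[(0.71, [153.9, 214.0], np.int64(741))]
[(0.76, [394.8, 301.9], np.int64(1619))]
[ 0.5692  0.3297 -0.1861] 0.19334617108115634
```

```bash
sed -i 's/^g=.*/g=np.array([-.057,0,.056]); B=math.radians(-10)/' plan.py
python3 - <<'E'
from ov3 import *
s=r.sense()
p,R=tcp([.5687,.3293,.003],-.183)
rows(s['tcp_pos'],s['ee_rot'],[(p,R)],-.2)
E
```

```text
[{"f":-0.2,"tx":0.0008,"ty":-0.0001,"tz":-0.0001,"ax":0.0,"ay":-0.0335,"az":0.0002},{"f":-0.2,"tx":0.0017,"ty":-0.0003,"tz":-0.0001,"ax":0.0001,"ay":-0.067,"az":0.0004},{"f":-0.2,"tx":0.0025,"ty":-0.0004,"tz":-0.0002,"ax":0.0001,"ay":-0.1005,"az":0.0006},{"f":-0.2,"tx":0.0033,"ty":-0.0005,"tz":-0.0002,"ax":0.0001,"ay":-0.134,"az":0.0008},{"f":-0.2,"tx":0.0041,"ty":-0.0007,"tz":-0.0003,"ax":0.0001,"ay":-0.1675,"az":0.001}]
end [0.5126 0.3397 0.059 ] 5
```

play_rows(
  commands=[
    {"fingers": -0.2,"tx": 0.0008,"ty": 0,"tz": 0,"ax": 0,"ay": -0.0335,"az": 0.0002},
    {"fingers": -0.2,"tx": 0.0017,"ty": -0.0003,"tz": 0,"ax": 0,"ay": -0.067,"az": 0.0004},
    {"fingers": -0.2,"tx": 0.0025,"ty": -0.0004,"tz": 0,"ax": 0,"ay": -0.1005,"az": 0.0006},
    {"fingers": -0.2,"tx": 0.0033,"ty": -0.0005,"tz": -0.0002,"ax": 0,"ay": -0.134,"az": 0.0008},
    {"fingers": -0.2,"tx": 0.0041,"ty": -0.0007,"tz": -0.0003,"ax": 0,"ay": -0.1675,"az": 0.001},
  ],
)

```text
time_s: 10.93
tcp_pos: [0.5104, 0.3402, 0.0588]
ee_rot: [[0.004, -0.186, -0.983], [-0.011, -0.983, 0.186], [-1.0, 0.01, -0.006]]
wrist_force: [1.6, -2.2, -0.4]
gripper_width: 0.6
```

play_rows(
  commands=[
    {"fingers": -0.2,"tx": 0,"ty": 0,"tz": 0,"ax": 0,"ay": 0,"az": 0},
    {"fingers": -0.2,"tx": 0,"ty": 0,"tz": 0,"ax": 0,"ay": 0,"az": 0},
    {"fingers": -0.2,"tx": 0,"ty": 0,"tz": 0,"ax": 0,"ay": 0,"az": 0},
    {"fingers": -0.2,"tx": 0,"ty": 0,"tz": 0,"ax": 0,"ay": 0,"az": 0},
  ],
)

```text
time_s: 11.27
tcp_pos: [0.512, 0.3374, 0.0584]
ee_rot: [[0.011, -0.189, -0.982], [-0.017, -0.982, 0.189], [-1.0, 0.014, -0.014]]
wrist_force: [-0.7, -0.1, 0.1]
gripper_width: 0.601
```

play_rows(
  commands=[
    {"fingers": 1,"tx": 0,"ty": 0,"tz": 0,"ax": 0,"ay": 0,"az": 0},
    {"fingers": 1,"tx": 0,"ty": 0,"tz": 0,"ax": 0,"ay": 0,"az": 0},
    {"fingers": 1,"tx": 0,"ty": 0,"tz": 0,"ax": 0,"ay": 0,"az": 0},
    {"fingers": 1,"tx": 0,"ty": 0,"tz": 0,"ax": 0,"ay": 0,"az": 0},
    {"fingers": 1,"tx": 0,"ty": 0,"tz": 0,"ax": 0,"ay": 0,"az": 0},
  ],
)

```text
time_s: 11.68
tcp_pos: [0.513, 0.3389, 0.0591]
ee_rot: [[0.011, -0.19, -0.982], [-0.013, -0.982, 0.189], [-1.0, 0.011, -0.013]]
wrist_force: [0.0, -0.6, 0.2]
gripper_width: 0.307
```

play_rows(
  commands=[
    {"fingers": 1,"tx": 0,"ty": 0,"tz": 0,"ax": 0,"ay": 0,"az": 0},
    {"fingers": 1,"tx": 0,"ty": 0,"tz": 0,"ax": 0,"ay": 0,"az": 0},
    {"fingers": 1,"tx": 0,"ty": 0,"tz": 0,"ax": 0,"ay": 0,"az": 0},
  ],
)

```text
time_s: 11.93
tcp_pos: [0.5131, 0.339, 0.0591]
ee_rot: [[0.011, -0.19, -0.982], [-0.013, -0.982, 0.19], [-1.0, 0.01, -0.013]]
wrist_force: [-0.8, 1.1, 0.3]
gripper_width: 0.135
```

Run:
```python
from ov3 import *
s=r.sense(); print(s['time_s'],s['tcp_pos'],s['wrist_force'],s['joints'],s['gripper_width'])
T=viewer.capture('top');C=viewer.capture('scene')
pm=[(C,spotter.silhouettes('rod_tip',C)[0]['region'].astype(float))]
full=list(M['scoop']); M['scoop']=full[:4]
q,f=fit('scoop',(.5687,.3293,-.183),pm,.003); print(q,f)
M['scoop']=full
cv2.imwrite('pics/mk.png',np.hstack([(pm[0][1][180:380,260:460]*255).astype(np.uint8)]))
draw('scene',(300,200,460,360),4,[('scoop',np.array([*q[:2],.003]),yawpitch(q[2]))],'regrasp.png')
p,R=s['tcp_pos'],s['ee_rot']; y=TR[2];P=math.radians(4)
lip=lambda x,z,pt=P,st=.03:(*tcp(lipo(trw(x,0,z),y,pt),y,pt),st)
rows(p,R,[(p+[0,0,.10],R,.035),lip(-.005,.1,st=.04)],1)
```

```text
11.9333 [0.5131 0.339  0.0591] [-0.8249  1.1393  0.289 ] [ 48.9708  31.301  -13.9162   1.3537 -44.9285  29.1342] 0.13477874673208634
[ 0.5679  0.3293 -0.2026] 0.11054052637097621
[{"f":1,"tx":-0.0444,"ty":0.0005,"tz":-0.0006,"ax":0.0,"ay":0.0,"az":0.0},{"f":1,"tx":-0.0889,"ty":0.0009,"tz":-0.0012,"ax":0.0,"ay":0.0,"az":0.0},{"f":1,"tx":-0.1333,"ty":0.0014,"tz":-0.0018,"ax":0.0,"ay":0.0,"az":0.0},{"f":1,"tx":-0.1336,"ty":0.0542,"tz":0.002,"ax":-0.0065,"ay":-0.0136,"az":0.0002},{"f":1,"tx":-0.1339,"ty":0.1071,"tz":0.0058,"ax":-0.013,"ay":-0.0272,"az":0.0004}]
[{"f":1,"tx":0.0002,"ty":0.0526,"tz":0.0059,"ax":-0.0065,"ay":-0.0136,"az":0.0002},{"f":1,"tx":0.0004,"ty":0.1052,"tz":0.0118,"ax":-0.013,"ay":-0.0273,"az":0.0004},{"f":1,"tx":0.0006,"ty":0.1579,"tz":0.0177,"ax":-0.0195,"ay":-0.0409,"az":0.0006},{"f":1,"tx":0.0009,"ty":0.2105,"tz":0.0237,"ax":-0.026,"ay":-0.0545,"az":0.0008}]
end [0.4513 0.1088 0.1626] 9
```

View pics/regrasp.png

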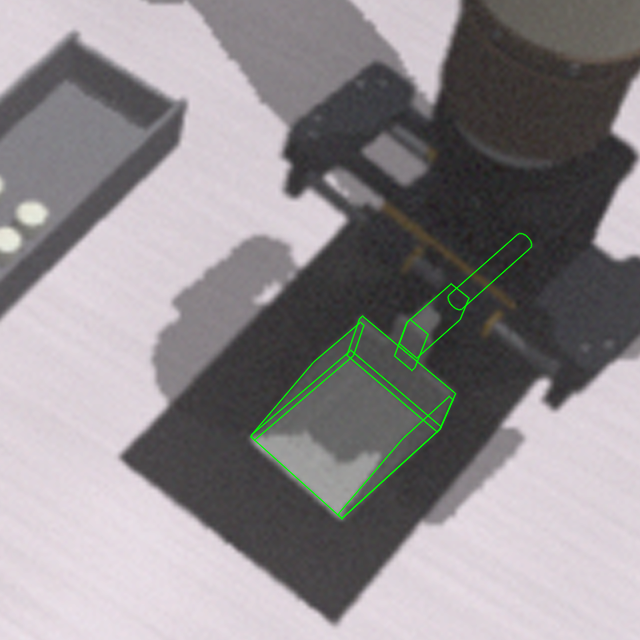

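```bash
python3 - <<'E'
from plan import *
from station import r
s=r.sense(); Rs=yawpitch(-.191); G=Rs.T@s['ee_rot']; gg=Rs.T@(s['tcp_pos']-[.5682,.3293,.003]); print(gg,G)
np.savez('grip.npz',G=G,g=gg); np.savez('cmd.npz',p=s['tcp_pos'],R=s['ee_rot'])
E
sed -i 's/^g=.*/_g=np.load("grip.npz"); g=_g["g"]; G=_g["G"]/; s/np.array(o)+Rs@(g if gg is None else gg), Rs@grip(B if beta is None else beta)/np.array(o)+Rs@g, Rs@G/' plan.py
sed -i 's/def scoop_from_tcp.*/def scoop_from_tcp(s):/; s/Rs=s\[.ee_rot.\]@grip(beta).T; return s\[.tcp_pos.\]-Rs@gg,Rs/Rs=s["ee_rot"]@G.T; return s["tcp_pos"]-Rs@g,Rs/' ov3.py
python3 - <<'E'
from ov3 import *
p,R=cmd(); y=TR[2];P=math.radians(4)
lip=lambda x,z,pt=P,st=.03:(*tcp(lipo(trw(x,0,z),y,pt),y,pt),st)
rows(p,R,[(p+[0,0,.10],R,.035),lip(-.005,.1,st=.038)],1)
p,R=cmd();print('--')
rows(p,R,[lip(-.005,.035,st=.022),lip(-.005,.013,st=.012),lip(-.005,.0047,st=.0045)],1)
E
```

```text
[-0.05588346 -0.00091643  0.05610998] [[ 1.32327293e-02  2.35913107e-05 -9.99912443e-01]
 [-1.04630914e-02 -9.99945247e-01 -1.62059464e-04]
 [-9.99857699e-01  1.04643197e-02 -1.32317580e-02]]
[{"f":1,"tx":-0.0444,"ty":0.0005,"tz":-0.0006,"ax":0.0,"ay":0.0,"az":0.0},{"f":1,"tx":-0.0889,"ty":0.0009,"tz":-0.0012,"ax":0.0,"ay":0.0,"az":0.0},{"f":1,"tx":-0.1333,"ty":0.0014,"tz":-0.0018,"ax":0.0,"ay":0.0,"az":0.0},{"f":1,"tx":-0.1336,"ty":0.0468,"tz":0.0012,"ax":-0.0056,"ay":-0.0031,"az":0.0001},{"f":1,"tx":-0.1338,"ty":0.0923,"tz":0.0042,"ax":-0.0112,"ay":-0.0062,"az":0.0002}]
[{"f":1,"tx":-0.0001,"ty":0.0452,"tz":0.0046,"ax":-0.0055,"ay":-0.0031,"az":0.0002},{"f":1,"tx":-0.0003,"ty":0.0905,"tz":0.0092,"ax":-0.0111,"ay":-0.0063,"az":0.0003},{"f":1,"tx":-0.0004,"ty":0.1358,"tz":0.0138,"ax":-0.0167,"ay":-0.0094,"az":0.0004},{"f":1,"tx":-0.0005,"ty":0.1811,"tz":0.0184,"ax":-0.0223,"ay":-0.0125,"az":0.0005},{"f":1,"tx":-0.0007,"ty":0.2264,"tz":0.023,"ax":-0.0279,"ay":-0.0156,"az":0.0006}]
end [0.4524 0.1079 0.1627] 10
--
[{"f":1,"tx":0.0288,"ty":-0.0003,"tz":-0.0016,"ax":0.0,"ay":0.0,"az":0.0},{"f":1,"tx":0.0577,"ty":-0.0006,"tz":-0.0033,"ax":0.0,"ay":0.0,"az":0.0},{"f":1,"tx":0.0865,"ty":-0.0009,"tz":-0.0049,"ax":0.0,"ay":0.0,"az":0.0},{"f":1,"tx":0.1012,"ty":-0.001,"tz":-0.0057,"ax":0.0,"ay":0.0,"az":0.0},{"f":1,"tx":0.1158,"ty":-0.0012,"tz":-0.0066,"ax":0.0,"ay":0.0,"az":0.0}]
[{"f":1,"tx":0.0055,"ty":0.0,"tz":-0.0003,"ax":0.0,"ay":0.0,"az":0.0},{"f":1,"tx":0.0111,"ty":-0.0001,"tz":-0.0006,"ax":0.0,"ay":0.0,"az":0.0}]
end [0.4524 0.1079 0.0673] 7
```

play_rows(
  commands=[
    {"fingers": 1,"tx": -0.0444,"ty": 0.0005,"tz": -0.0006,"ax": 0,"ay": 0,"az": 0},
    {"fingers": 1,"tx": -0.0889,"ty": 0.0009,"tz": -0.0012,"ax": 0,"ay": 0,"az": 0},
    {"fingers": 1,"tx": -0.1333,"ty": 0.0014,"tz": -0.0018,"ax": 0,"ay": 0,"az": 0},
    {"fingers": 1,"tx": -0.1336,"ty": 0.0468,"tz": 0.0012,"ax": -0.0056,"ay": -0.0031,"az": 0.0001},
    {"fingers": 1,"tx": -0.1338,"ty": 0.0923,"tz": 0.0042,"ax": -0.0112,"ay": -0.0062,"az": 0.0002},
  ],
)

```text
time_s: 12.55
tcp_pos: [0.4965, 0.274, 0.1621]
ee_rot: [[-0.005, -0.152, -0.988], [-0.007, -0.988, 0.152], [-1.0, 0.007, 0.004]]
wrist_force: [-0.3, -0.8, -1.2]
gripper_width: 0.134
```

play_rows(
  commands=[
    {"fingers": 1,"tx": -0.0001,"ty": 0.0452,"tz": 0.0046,"ax": -0.0055,"ay": -0.0031,"az": 0.0002},
    {"fingers": 1,"tx": -0.0003,"ty": 0.0905,"tz": 0.0092,"ax": -0.0111,"ay": -0.0063,"az": 0.0003},
    {"fingers": 1,"tx": -0.0004,"ty": 0.1358,"tz": 0.0138,"ax": -0.0167,"ay": -0.0094,"az": 0.0004},
    {"fingers": 1,"tx": -0.0005,"ty": 0.1811,"tz": 0.0184,"ax": -0.0223,"ay": -0.0125,"az": 0.0005},
    {"fingers": 1,"tx": -0.0007,"ty": 0.2264,"tz": 0.023,"ax": -0.0279,"ay": -0.0156,"az": 0.0006},
  ],
)

```text
time_s: 12.97
tcp_pos: [0.4513, 0.106, 0.1624]
ee_rot: [[-0.059, -0.067, -0.996], [-0.007, -0.998, 0.068], [-0.998, 0.011, 0.058]]
wrist_force: [0.8, -0.3, -2.0]
gripper_width: 0.134
```

play_rows(
  commands=[
    {"fingers": 1,"tx": 0,"ty": 0,"tz": 0,"ax": 0,"ay": 0,"az": 0},
    {"fingers": 1,"tx": 0,"ty": 0,"tz": 0,"ax": 0,"ay": 0,"az": 0},
    {"fingers": 1,"tx": 0,"ty": 0,"tz": 0,"ax": 0,"ay": 0,"az": 0},
    {"fingers": 1,"tx": 0,"ty": 0,"tz": 0,"ax": 0,"ay": 0,"az": 0},
    {"fingers": 1,"tx": 0,"ty": 0,"tz": 0,"ax": 0,"ay": 0,"az": 0},
  ],
)

```text
time_s: 13.38
tcp_pos: [0.4527, 0.1087, 0.1625]
ee_rot: [[-0.057, -0.067, -0.996], [-0.007, -0.998, 0.068], [-0.998, 0.011, 0.057]]
wrist_force: [-0.6, -0.6, -1.7]
gripper_width: 0.134
```

Run:
```python
from ov3 import *
s=r.sense(); print(s['time_s'],s['tcp_pos'],s['joints'],s['joint_velocities'])
p,R=s['tcp_pos'],s['ee_rot']; y=TR[2];P=math.radians(4)
lip=lambda x,z,pt=P,st=.03:(*tcp(lipo(trw(x,0,z),y,pt),y,pt),st)
rows(p,R,[lip(-.005,.035,st=.022),lip(-.005,.014,st=.012)],1)
p,R=cmd();print('--')
rows(p,R,[lip(-.005,.0047,st=.0032)],1)
```

```text
13.3833 [0.4527 0.1087 0.1625] [ 32.6145  12.7136 -25.0428  -1.7589 -55.2343  54.5661] [ 0.1577  0.0787 -0.0825  0.0176 -0.0778  0.039 ]
[{"f":1,"tx":0.0288,"ty":0.0001,"tz":-0.0015,"ax":0.0001,"ay":0.0,"az":0.0},{"f":1,"tx":0.0576,"ty":0.0001,"tz":-0.0031,"ax":0.0002,"ay":0.0,"az":0.0},{"f":1,"tx":0.0864,"ty":0.0002,"tz":-0.0046,"ax":0.0004,"ay":0.0001,"az":-0.0001},{"f":1,"tx":0.1003,"ty":0.0,"tz":-0.0054,"ax":0.0004,"ay":0.0001,"az":-0.0001},{"f":1,"tx":0.1143,"ty":-0.0001,"tz":-0.0062,"ax":0.0004,"ay":0.0001,"az":-0.0001}]
end [0.4524 0.1078 0.0767] 5
--
[{"f":1,"tx":0.0041,"ty":-0.0001,"tz":-0.0002,"ax":0.0,"ay":0.0,"az":0.0},{"f":1,"tx":0.0083,"ty":-0.0001,"tz":-0.0005,"ax":0.0,"ay":0.0,"az":0.0},{"f":1,"tx":0.0124,"ty":-0.0002,"tz":-0.0007,"ax":0.0,"ay":0.0,"az":0.0}]
end [0.4524 0.1079 0.0674] 3
```

play_rows(
  commands=[
    {"fingers": 1,"tx": 0.0288,"ty": 0.0001,"tz": -0.0015,"ax": 0.0001,"ay": 0,"az": 0},
    {"fingers": 1,"tx": 0.0576,"ty": 0.0001,"tz": -0.0031,"ax": 0.0002,"ay": 0,"az": 0},
    {"fingers": 1,"tx": 0.0864,"ty": 0.0002,"tz": -0.0046,"ax": 0.0004,"ay": 0,"az": 0},
    {"fingers": 1,"tx": 0.1003,"ty": 0,"tz": -0.0054,"ax": 0.0004,"ay": 0,"az": 0},
    {"fingers": 1,"tx": 0.1143,"ty": 0,"tz": -0.0062,"ax": 0.0004,"ay": 0,"az": 0},
  ],
)

```text
time_s: 13.8
tcp_pos: [0.4519, 0.1075, 0.0754]
ee_rot: [[-0.059, -0.068, -0.996], [-0.008, -0.998, 0.068], [-0.998, 0.012, 0.058]]
wrist_force: [-0.2, -0.5, -1.1]
gripper_width: 0.138
```

play_rows(
  commands=[
    {"fingers": 1,"tx": 0.0041,"ty": 0,"tz": -0.0002,"ax": 0,"ay": 0,"az": 0},
    {"fingers": 1,"tx": 0.0083,"ty": 0,"tz": -0.0005,"ax": 0,"ay": 0,"az": 0},
    {"fingers": 1,"tx": 0.0124,"ty": -0.0002,"tz": -0.0007,"ax": 0,"ay": 0,"az": 0},
    {"fingers": 1,"tx": 0.0124,"ty": -0.0002,"tz": -0.0007,"ax": 0,"ay": 0,"az": 0},
    {"fingers": 1,"tx": 0.0124,"ty": -0.0002,"tz": -0.0007,"ax": 0,"ay": 0,"az": 0},
  ],
)

```text
time_s: 14.22
tcp_pos: [0.4524, 0.1072, 0.0679]
ee_rot: [[-0.057, -0.069, -0.996], [-0.006, -0.998, 0.069], [-0.998, 0.01, 0.056]]
wrist_force: [0.3, -0.4, -0.8]
gripper_width: 0.136
```

Run:
```python
from ov3 import *
s=r.sense(); print(s['time_s'],s['tcp_pos'],s['joints'],s['wrist_force'])
o,Rs=scoop_from_tcp(s); print('lip',o+Rs@[.04,0,0])
T,C=both([('scoop',o,Rs),('trough',trw(0,0,0),yawpitch(TR[2]))],(190,170,290,270),(230,170,360,300),4,3,'in2.png')
p,R=cmd(); y=TR[2];P=math.radians(4)
lip=lambda x,z,pt=P,st=.03:(*tcp(lipo(trw(x,0,z),y,pt),y,pt),st)
rows(p,R,[lip(.075,.0047,st=.008),],1)
```

```text
14.2167 [0.4524 0.1072 0.0679] [ 32.4789  20.4658 -31.275   -2.1775 -41.2132  55.2229] [ 0.2591 -0.4065 -0.8336]
lip [0.544  0.1017 0.0053]
(400, 400, 3) (400, 390, 3)
[{"f":1,"tx":-0.0005,"ty":0.0,"tz":-0.0097,"ax":0.0,"ay":0.0,"az":0.0},{"f":1,"tx":-0.0011,"ty":0.0,"tz":-0.0194,"ax":0.0,"ay":0.0,"az":0.0},{"f":1,"tx":-0.0016,"ty":0.0,"tz":-0.029,"ax":0.0,"ay":0.0,"az":0.0},{"f":1,"tx":-0.0022,"ty":0.0,"tz":-0.0387,"ax":0.0,"ay":0.0,"az":0.0},{"f":1,"tx":-0.0027,"ty":0.0001,"tz":-0.0484,"ax":0.0,"ay":0.0,"az":0.0}]
[{"f":1,"tx":-0.0006,"ty":0.0,"tz":-0.0097,"ax":0.0,"ay":0.0,"az":0.0},{"f":1,"tx":-0.0011,"ty":0.0,"tz":-0.0194,"ax":0.0,"ay":0.0,"az":0.0},{"f":1,"tx":-0.0017,"ty":0.0,"tz":-0.0291,"ax":0.0,"ay":0.0,"az":0.0},{"f":1,"tx":-0.0022,"ty":0.0,"tz":-0.0387,"ax":0.0,"ay":0.0,"az":0.0},{"f":1,"tx":-0.0028,"ty":0.0,"tz":-0.0484,"ax":0.0,"ay":0.0,"az":0.0}]
[{"f":1,"tx":-0.0005,"ty":0.0,"tz":-0.0097,"ax":0.0,"ay":0.0,"az":0.0}]
end [0.5322 0.1023 0.0673] 11
```

View pics/in2.png

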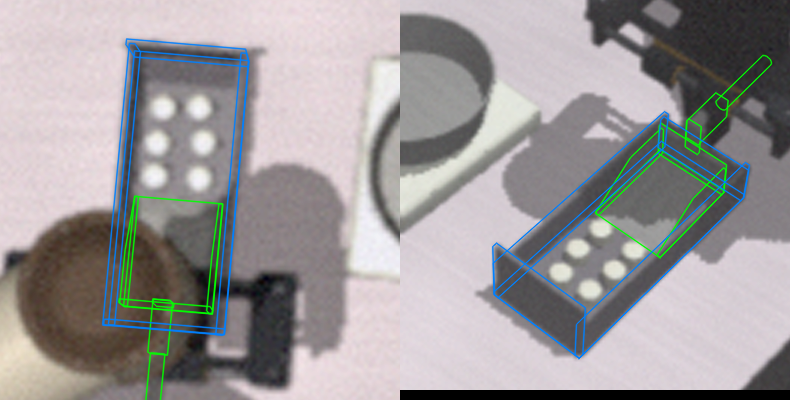

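play_rows(
  commands=[
    {"fingers": 1,"tx": 0.0002,"ty": 0,"tz": -0.0097,"ax": 0,"ay": 0,"az": 0},
    {"fingers": 1,"tx": -0.0004,"ty": 0,"tz": -0.0194,"ax": 0,"ay": 0,"az": 0},
    {"fingers": 1,"tx": -0.001,"ty": 0,"tz": -0.029,"ax": 0,"ay": 0,"az": 0},
    {"fingers": 1,"tx": -0.0015,"ty": 0,"tz": -0.0387,"ax": 0,"ay": 0,"az": 0},
    {"fingers": 1,"tx": -0.002,"ty": 0,"tz": -0.0484,"ax": 0,"ay": 0,"az": 0},
  ],
)

```text
time_s: 14.73
tcp_pos: [0.4893, 0.1043, 0.0669]
ee_rot: [[-0.057, -0.07, -0.996], [-0.007, -0.998, 0.07], [-0.998, 0.011, 0.057]]
wrist_force: [-0.5, -0.3, -0.4]
gripper_width: 0.135
```

play_rows(
  commands=[
    {"fingers": 1,"tx": -0.0006,"ty": 0,"tz": -0.0097,"ax": 0,"ay": 0,"az": 0},
    {"fingers": 1,"tx": -0.0011,"ty": 0,"tz": -0.0194,"ax": 0,"ay": 0,"az": 0},
    {"fingers": 1,"tx": -0.0017,"ty": 0,"tz": -0.029,"ax": 0,"ay": 0,"az": 0},
    {"fingers": 1,"tx": -0.0022,"ty": 0,"tz": -0.0387,"ax": 0,"ay": 0,"az": 0},
    {"fingers": 1,"tx": -0.0028,"ty": 0,"tz": -0.0484,"ax": 0,"ay": 0,"az": 0},
  ],
)

```text
time_s: 15.15
tcp_pos: [0.5252, 0.1017, 0.0669]
ee_rot: [[-0.058, -0.069, -0.996], [-0.007, -0.998, 0.07], [-0.998, 0.011, 0.057]]
wrist_force: [-1.5, -0.0, -0.2]
gripper_width: 0.136
```

Run:
```python
from ov3 import *
s=r.sense(); print(s['time_s'],s['tcp_pos'],s['joints'],s['wrist_force'])
o,Rs=scoop_from_tcp(s); l=o+Rs@[.04,0,0]; print('lip',l, 'trough frame', yawpitch(TR[2]).T@(l-trw(0,0,0)))
draw('scene',(240,190,340,290),6,[('scoop',o,Rs),('trough',trw(0,0,0),yawpitch(TR[2]))],'push.png')
```

```text
15.15 [0.5252 0.1017 0.0669] [ 27.6693  25.9418 -21.677   -1.6645 -45.5127  59.5306] [-1.4927 -0.0252 -0.1711]
lip [0.6167 0.0962 0.0042] trough frame [ 0.068  -0.0012  0.0042]
```

View pics/push.png

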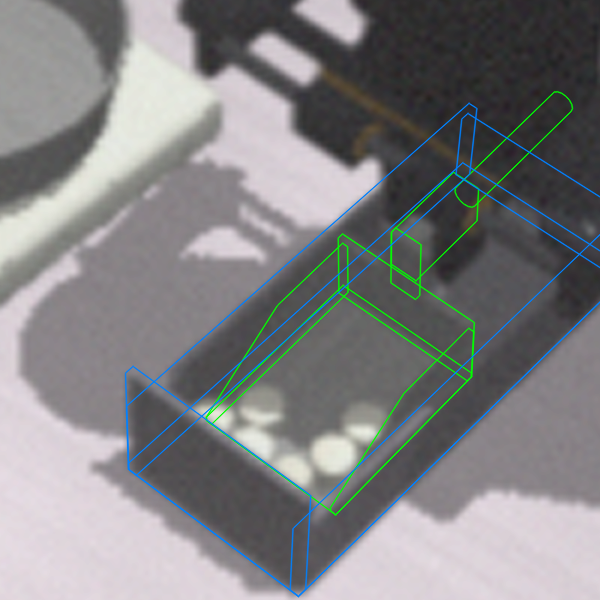

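Run:
```python
from ov3 import *
D=math.radians
c,R=cmd(); s=r.sense(); print(c)
# commanded pose = planned end minus the last 8mm row
y=TR[2]
lip=lambda x,z,pt,st=.03:(*tcp(lipo(trw(x,0,z),y,pt),y,pt),st)
p0,R0=lip(.0706,.0042,D(4))[:2]; print(p0,s['tcp_pos'])
rows(p0,R0,[lip(.079,.0047,D(3),.0085),lip(.084,.009,D(-2),.007),lip(.087,.014,D(-7),.007),lip(.088,.022,D(-13),.01),lip(.084,.035,D(-16),.02),lip(.08,.06,D(-16),.027),lip(.075,.15,D(-16),.03)],1)
```

```text
[0.5322 0.1023 0.0673]
[0.5279 0.1026 0.0669] [0.5268 0.1019 0.067 ]
[{"f":1,"tx":0.0009,"ty":0.0,"tz":-0.0098,"ax":0.0001,"ay":0.0056,"az":0.0},{"f":1,"tx":0.0063,"ty":-0.0001,"tz":-0.0102,"ax":0.0003,"ay":0.0333,"az":0.0},{"f":1,"tx":0.0113,"ty":-0.0001,"tz":-0.0088,"ax":0.0006,"ay":0.0611,"az":0.0},{"f":1,"tx":0.0154,"ty":-0.0002,"tz":-0.005,"ax":0.001,"ay":0.0944,"az":0.0},{"f":1,"tx":0.006,"ty":-0.0001,"tz":0.003,"ax":0.0012,"ay":0.1111,"az":0.0}]
[{"f":1,"tx":-0.0335,"ty":0.0004,"tz":-0.0045,"ax":0.0,"ay":0.0,"az":0.0},{"f":1,"tx":-0.0627,"ty":0.0007,"tz":-0.0116,"ax":0.0,"ay":0.0,"az":0.0},{"f":1,"tx":-0.0919,"ty":0.001,"tz":-0.0186,"ax":0.0,"ay":0.0,"az":0.0},{"f":1,"tx":-0.1211,"ty":0.0013,"tz":-0.0257,"ax":0.0,"ay":0.0,"az":0.0},{"f":1,"tx":-0.1503,"ty":0.0016,"tz":-0.0327,"ax":0.0,"ay":0.0,"az":0.0}]
end [0.5164 0.1034 0.1775] 10
```

play_rows(
  commands=[
    {"fingers": 1,"tx": 0.0009,"ty": 0,"tz": -0.0098,"ax": 0,"ay": 0.0056,"az": 0},
    {"fingers": 1,"tx": 0.0036,"ty": 0,"tz": -0.01,"ax": 0.0002,"ay": 0.0194,"az": 0},
    {"fingers": 1,"tx": 0.0063,"ty": -0.0001,"tz": -0.0102,"ax": 0.0003,"ay": 0.0333,"az": 0},
    {"fingers": 1,"tx": 0.0063,"ty": -0.0001,"tz": -0.0102,"ax": 0.0003,"ay": 0.0333,"az": 0},
    {"fingers": 1,"tx": 0.0063,"ty": -0.0001,"tz": -0.0102,"ax": 0.0003,"ay": 0.0333,"az": 0},
  ],
)

```text
time_s: 15.62
tcp_pos: [0.5312, 0.1012, 0.0617]
ee_rot: [[0.045, -0.069, -0.997], [-0.015, -0.998, 0.069], [-0.999, 0.011, -0.046]]
wrist_force: [-0.3, 0.3, -1.0]
gripper_width: 0.14
```

Run:
```python
from ov3 import *
D=math.radians
s=r.sense(); print(s['tcp_pos'],s['wrist_force'])
o,Rs=scoop_from_tcp(s); l=o+Rs@[.04,0,0]; print('trough frame', yawpitch(TR[2]).T@(l-trw(0,0,0)),Rs[2,0])
y=TR[2]
lip=lambda x,z,pt,st=.03:(*tcp(lipo(trw(x,0,z),y,pt),y,pt),st)
p0,R0=lip(.084,.009,D(-2))[:2]; print(p0)
rows(p0,R0,[lip(.087,.0145,D(-7),.007),lip(.088,.0225,D(-13),.01),lip(.084,.035,D(-16),.02)],1,ang=3.1)
rows(*cmd(),[lip(.08,.06,D(-16),.02),lip(.075,.16,D(-16),.03)],1)
```

```text
[0.5312 0.1012 0.0617] [-0.3159  0.3099 -1.0409]
trough frame [ 0.08   -0.0013  0.0087] 0.03306616578664472
[0.5352 0.1021 0.0617]
[{"f":1,"tx":0.0021,"ty":0.0,"tz":0.0009,"ax":0.0001,"ay":0.0139,"az":0.0},{"f":1,"tx":0.0042,"ty":0.0,"tz":0.0018,"ax":0.0003,"ay":0.0278,"az":0.0},{"f":1,"tx":0.006,"ty":-0.0001,"tz":0.004,"ax":0.0005,"ay":0.0444,"az":0.0},{"f":1,"tx":0.0079,"ty":-0.0001,"tz":0.0061,"ax":0.0006,"ay":0.0611,"az":0.0},{"f":1,"tx":-0.0017,"ty":0.0,"tz":0.0131,"ax":0.0008,"ay":0.0778,"az":0.0}]
end [0.5253 0.1028 0.0625] 5
[{"f":1,"tx":-0.0167,"ty":0.0002,"tz":-0.0023,"ax":0.0,"ay":0.0,"az":0.0},{"f":1,"tx":-0.0334,"ty":0.0004,"tz":-0.0045,"ax":0.0,"ay":0.0,"az":0.0},{"f":1,"tx":-0.0658,"ty":0.0007,"tz":-0.0125,"ax":0.0,"ay":0.0,"az":0.0},{"f":1,"tx":-0.0982,"ty":0.001,"tz":-0.0206,"ax":0.0,"ay":0.0,"az":0.0},{"f":1,"tx":-0.1306,"ty":0.0014,"tz":-0.0286,"ax":0.0,"ay":0.0,"az":0.0}]
[{"f":1,"tx":-0.0324,"ty":0.0003,"tz":-0.008,"ax":0.0,"ay":0.0,"az":0.0}]
end [0.5164 0.1035 0.1875] 6
```

play_rows(
  commands=[
    {"fingers": 1,"tx": 0.0021,"ty": 0,"tz": 0,"ax": 0,"ay": 0.0139,"az": 0},
    {"fingers": 1,"tx": 0.0042,"ty": 0,"tz": 0.0004,"ax": 0.0003,"ay": 0.0278,"az": 0},
    {"fingers": 1,"tx": 0.006,"ty": 0,"tz": 0.002,"ax": 0.0005,"ay": 0.0444,"az": 0},
    {"fingers": 1,"tx": 0.0079,"ty": 0,"tz": 0.005,"ax": 0.0006,"ay": 0.0611,"az": 0},
    {"fingers": 1,"tx": -0.0017,"ty": 0,"tz": 0.0131,"ax": 0.0008,"ay": 0.0778,"az": 0},
  ],
)

```text
time_s: 16.03
tcp_pos: [0.5364, 0.0963, 0.0627]
ee_rot: [[0.255, -0.075, -0.964], [-0.04, -0.997, 0.067], [-0.966, 0.022, -0.257]]
wrist_force: [-1.0, 7.9, -5.3]
gripper_width: 0.137
```

play_rows(
  commands=[
    {"fingers": 1,"tx": -0.0167,"ty": 0,"tz": -0.0023,"ax": 0,"ay": 0,"az": 0},
    {"fingers": 1,"tx": -0.0334,"ty": 0.0004,"tz": -0.0045,"ax": 0,"ay": 0,"az": 0},
    {"fingers": 1,"tx": -0.0658,"ty": 0.0007,"tz": -0.0125,"ax": 0,"ay": 0,"az": 0},
    {"fingers": 1,"tx": -0.09,"ty": 0.001,"tz": -0.019,"ax": 0,"ay": 0,"az": 0},
    {"fingers": 1,"tx": -0.11,"ty": 0.0012,"tz": -0.024,"ax": 0,"ay": 0,"az": 0},
  ],
)

```text
time_s: 16.45
tcp_pos: [0.5346, 0.0959, 0.1502]
ee_rot: [[0.256, -0.079, -0.963], [-0.044, -0.997, 0.07], [-0.966, 0.024, -0.258]]
wrist_force: [0.0, -0.3, -1.2]
gripper_width: 0.133
```

play_rows(
  commands=[
    {"fingers": 1,"tx": -0.02,"ty": 0,"tz": -0.005,"ax": 0,"ay": 0,"az": 0},
    {"fingers": 1,"tx": -0.035,"ty": 0,"tz": -0.009,"ax": 0,"ay": 0,"az": 0},
    {"fingers": 1,"tx": -0.045,"ty": 0,"tz": -0.012,"ax": 0,"ay": 0,"az": 0},
    {"fingers": 1,"tx": -0.045,"ty": 0,"tz": -0.012,"ax": 0,"ay": 0,"az": 0},
    {"fingers": 1,"tx": -0.045,"ty": 0,"tz": -0.012,"ax": 0,"ay": 0,"az": 0},
  ],
)

```text
time_s: 16.87
tcp_pos: [0.5336, 0.0958, 0.183]
ee_rot: [[0.254, -0.08, -0.964], [-0.045, -0.996, 0.071], [-0.966, 0.025, -0.257]]
wrist_force: [0.2, -0.2, -2.2]
gripper_width: 0.134
```

Run:
```python
from ov3 import *
s=r.sense(); print(s['time_s'],s['tcp_pos'],s['joints'],s['wrist_force'])
o,Rs=scoop_from_tcp(s); print('o',o,Rs)
both([('scoop',o,Rs)],(190,160,290,260),(240,170,340,270),4,4,'lift.png')
```

```text
16.8667 [0.5336 0.0958 0.183 ] [ 32.1438  11.0514 -32.0056  16.7485 -36.9524  40.9033] [ 0.2347 -0.1975 -2.1534]
o [0.6013 0.0908 0.1421] [[ 0.9672  0.0777 -0.2419]
 [-0.0716  0.9969  0.0337]
 [ 0.2437 -0.0153  0.9697]]
(400, 400, 3) (400, 400, 3)
```

View pics/lift.png

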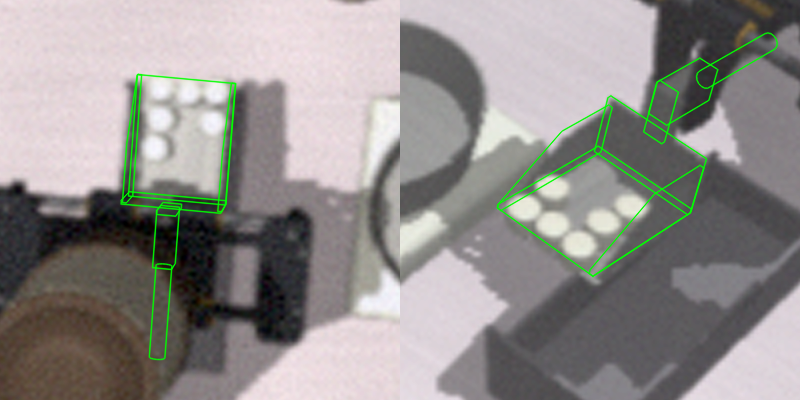

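```bash
cat >> plan.py <<'E'
SC=np.array([.5639,-.1035])
E
python3 - <<'E'
from ov3 import *
D=math.radians
s=r.sense(); p0,R0=s['tcp_pos'],s['ee_rot']
y=-.07
L=lambda dx,dy,z,pt,st=.03,ang=None:(*tcp(lipo([SC[0]+dx,SC[1]+dy,z],y,D(pt)),y,D(pt)),st)
dy0=.088-SC[1]
wp=[L(.05,dy0-.008,.155,-17),L(.04,dy0-.03,.155,-20)]
for d in (.055,.085,.115,.145,.165,.18,.187,.19): wp.append(L(.04-.06*d/.19,dy0-d,.15,-20,.04))
rows(p0,R0,wp,1)
E
```

```text
[{"f":1,"tx":-0.007,"ty":0.0144,"tz":0.0342,"ax":-0.0007,"ay":0.0168,"az":-0.0058},{"f":1,"tx":-0.002,"ty":0.0445,"tz":0.0485,"ax":-0.0004,"ay":0.0334,"az":-0.0059},{"f":1,"tx":0.0001,"ty":0.0794,"tz":0.0701,"ax":-0.0004,"ay":0.0334,"az":-0.0059},{"f":1,"tx":-0.0012,"ty":0.1202,"tz":0.0795,"ax":-0.0004,"ay":0.0334,"az":-0.0059},{"f":1,"tx":-0.0025,"ty":0.1611,"tz":0.0888,"ax":-0.0004,"ay":0.0334,"az":-0.0059}]
[{"f":1,"tx":-0.003,"ty":0.0408,"tz":0.0092,"ax":0.0,"ay":0.0,"az":0.0},{"f":1,"tx":-0.0051,"ty":0.068,"tz":0.0153,"ax":0.0,"ay":0.0,"az":0.0},{"f":1,"tx":-0.0066,"ty":0.0884,"tz":0.0199,"ax":0.0,"ay":0.0,"az":0.0},{"f":1,"tx":-0.0073,"ty":0.098,"tz":0.0221,"ax":0.0,"ay":0.0,"az":0.0},{"f":1,"tx":-0.0076,"ty":0.1021,"tz":0.023,"ax":0.0,"ay":0.0,"az":0.0}]
end [ 0.4348 -0.0953  0.1699] 10
```

play_rows(
  commands=[
    {"fingers": 1,"tx": -0.002,"ty": 0.01,"tz": 0.004,"ax": 0,"ay": 0.0168,"az": -0.003},
    {"fingers": 1,"tx": -0.002,"ty": 0.03,"tz": 0.013,"ax": -0.0004,"ay": 0.0334,"az": -0.0059},
    {"fingers": 1,"tx": -0.002,"ty": 0.06,"tz": 0.028,"ax": -0.0004,"ay": 0.0334,"az": -0.0059},
    {"fingers": 1,"tx": -0.002,"ty": 0.1,"tz": 0.048,"ax": -0.0004,"ay": 0.0334,"az": -0.0059},
    {"fingers": 1,"tx": -0.0025,"ty": 0.141,"tz": 0.07,"ax": -0.0004,"ay": 0.0334,"az": -0.0059},
  ],
)

```text
time_s: 17.38
tcp_pos: [0.4725, -0.0069, 0.1726]
ee_rot: [[0.352, -0.071, -0.933], [-0.035, -0.997, 0.063], [-0.935, 0.01, -0.354]]
wrist_force: [1.1, -0.0, -2.0]
gripper_width: 0.136
```

play_rows(
  commands=[
    {"fingers": 1,"tx": -0.003,"ty": 0.038,"tz": 0.018,"ax": 0,"ay": 0,"az": 0},
    {"fingers": 1,"tx": -0.005,"ty": 0.07,"tz": 0.028,"ax": 0,"ay": 0,"az": 0},
    {"fingers": 1,"tx": -0.006,"ty": 0.096,"tz": 0.036,"ax": 0,"ay": 0,"az": 0},
    {"fingers": 1,"tx": -0.006,"ty": 0.113,"tz": 0.04,"ax": 0,"ay": 0,"az": 0},
    {"fingers": 1,"tx": -0.006,"ty": 0.122,"tz": 0.042,"ax": 0,"ay": 0,"az": 0},
  ],
)

```text
time_s: 17.8
tcp_pos: [0.4345, -0.0965, 0.1665]
ee_rot: [[0.352, -0.075, -0.933], [-0.035, -0.997, 0.067], [-0.935, 0.009, -0.353]]
wrist_force: [0.1, 0.1, -1.5]
gripper_width: 0.138
```

play_rows(
  commands=[
    {"fingers": 1,"tx": 0,"ty": 0,"tz": 0,"ax": 0,"ay": 0,"az": 0},
    {"fingers": 1,"tx": 0,"ty": 0,"tz": 0,"ax": 0,"ay": 0,"az": 0},
    {"fingers": 1,"tx": 0,"ty": 0,"tz": 0,"ax": 0,"ay": 0,"az": 0},
    {"fingers": 1,"tx": 0,"ty": 0,"tz": 0,"ax": 0,"ay": 0,"az": 0},
    {"fingers": 1,"tx": 0,"ty": 0,"tz": 0,"ax": 0,"ay": 0,"az": 0},
  ],
)

```text
time_s: 18.22
tcp_pos: [0.4364, -0.0944, 0.1676]
ee_rot: [[0.354, -0.072, -0.932], [-0.034, -0.997, 0.064], [-0.935, 0.009, -0.356]]
wrist_force: [0.2, 0.9, -2.2]
gripper_width: 0.138
```

Run:
```python
from ov3 import *
D=math.radians
s=r.sense(); p0,R0=s['tcp_pos'],s['ee_rot']; print(s['time_s'],p0,s['joints'],s['wrist_force'])
o,Rs=scoop_from_tcp(s); print('lip-scale',(o+Rs@[.04,0,0])-[*SC,0],Rs[2,0])
C=viewer.capture('scene'); save(C,'overscale.png')
for a in spotter.find_in('cap0',C): print(round(a['score'],2),np.round(a['uv']),end=' ')
print(); print('expected pan px',np.round(proj(C,[o+Rs@[x,0,.01] for x in(-.03,0,.03)])))
y=-.07
L=lambda dx,z,pt:(*tcp(lipo([SC[0]+dx,SC[1],z],y,D(pt)),y,D(pt)),.035)
rows(p0,R0,[L(-.022,.12,-5),L(-.022,.105,5),L(-.022,.095,20),L(-.022,.08,36),L(-.02,.068,55)],1,ang=4)
```

```text
18.2167 [ 0.4364 -0.0944  0.1676] [ 12.0894  -0.1048 -49.3786  16.9222 -21.6223  59.1725] [ 0.2445  0.8709 -2.1975]
lip-scale [-0.0183  0.0026  0.1478] 0.34341294106246145
0.63 [240. 165.] 0.6 [243. 172.] 0.58 [249. 165.] 0.56 [241. 159.] 0.43 [234. 162.] 
expected pan px [[256. 156.]
 [248. 159.]
 [239. 161.]]
[{"f":1,"tx":0.0007,"ty":0.0009,"tz":-0.0017,"ax":-0.0001,"ay":-0.021,"az":0.0001},{"f":1,"tx":0.0013,"ty":0.0017,"tz":-0.0034,"ax":-0.0002,"ay":-0.0419,"az":0.0002},{"f":1,"tx":0.002,"ty":0.0026,"tz":-0.0051,"ax":-0.0003,"ay":-0.0629,"az":0.0003},{"f":1,"tx":0.0026,"ty":0.0035,"tz":-0.0068,"ax":-0.0004,"ay":-0.0838,"az":0.0004},{"f":1,"tx":0.0035,"ty":0.0035,"tz":-0.0111,"ax":-0.0006,"ay":-0.1023,"az":0.0004}]
[{"f":1,"tx":-0.0006,"ty":0.0,"tz":-0.0044,"ax":-0.0002,"ay":-0.0185,"az":0.0},{"f":1,"tx":-0.0012,"ty":0.0,"tz":-0.0087,"ax":-0.0004,"ay":-0.0371,"az":0.0},{"f":1,"tx":-0.0047,"ty":0.0,"tz":-0.0155,"ax":-0.0006,"ay":-0.0579,"az":0.0},{"f":1,"tx":-0.0081,"ty":0.0001,"tz":-0.0222,"ax":-0.0008,"ay":-0.0787,"az":0.0},{"f":1,"tx":-0.0116,"ty":0.0001,"tz":-0.0289,"ax":-0.001
[... 157 characters left out ...]
:-0.0004,"ay":-0.043,"az":0.0},{"f":1,"tx":-0.0109,"ty":0.0001,"tz":-0.022,"ax":-0.0007,"ay":-0.0652,"az":0.0},{"f":1,"tx":-0.0136,"ty":0.0001,"tz":-0.0304,"ax":-0.0009,"ay":-0.0874,"az":0.0},{"f":1,"tx":-0.0164,"ty":0.0002,"tz":-0.0387,"ax":-0.0011,"ay":-0.1097,"az":0.0}]
[{"f":1,"tx":-0.0051,"ty":0.0,"tz":-0.0087,"ax":-0.0002,"ay":-0.0211,"az":0.0},{"f":1,"tx":-0.0102,"ty":0.0,"tz":-0.0173,"ax":-0.0005,"ay":-0.0422,"az":0.0},{"f":1,"tx":-0.0153,"ty":0.0,"tz":-0.026,"ax":-0.0007,"ay":-0.0633,"az":0.0},{"f":1,"tx":-0.0204,"ty":0.0,"tz":-0.0346,"ax":-0.0009,"ay":-0.0844,"az":0.0},{"f":1,"tx":-0.0256,"ty":0.0001,"tz":-0.0433,"ax":-0.0011,"ay":-0.1055,"az":0.0}]
end [ 0.5349 -0.1038  0.1787] 20
```

play_rows(
  commands=[
    {"fingers": 1,"tx": 0.0007,"ty": 0.0009,"tz": -0.0017,"ax": 0,"ay": -0.021,"az": 0},
    {"fingers": 1,"tx": 0.0013,"ty": 0.0017,"tz": -0.0034,"ax": 0,"ay": -0.0419,"az": 0},
    {"fingers": 1,"tx": 0.002,"ty": 0.0026,"tz": -0.0051,"ax": -0.0003,"ay": -0.0629,"az": 0.0003},
    {"fingers": 1,"tx": 0.0026,"ty": 0.0035,"tz": -0.0068,"ax": -0.0004,"ay": -0.0838,"az": 0.0004},
    {"fingers": 1,"tx": 0.0035,"ty": 0.0035,"tz": -0.0111,"ax": -0.0006,"ay": -0.1023,"az": 0.0004},
  ],
)

```text
time_s: 18.73
tcp_pos: [0.4455, -0.0977, 0.1686]
ee_rot: [[0.04, -0.071, -0.997], [-0.012, -0.997, 0.07], [-0.999, 0.01, -0.041]]
wrist_force: [0.1, -0.1, -1.9]
gripper_width: 0.142
```

play_rows(
  commands=[
    {"fingers": 1,"tx": -0.0006,"ty": 0,"tz": -0.0044,"ax": 0,"ay": -0.0185,"az": 0},
    {"fingers": 1,"tx": -0.0012,"ty": 0,"tz": -0.0087,"ax": -0.0004,"ay": -0.0371,"az": 0},
    {"fingers": 1,"tx": -0.0012,"ty": 0,"tz": -0.0087,"ax": -0.0004,"ay": -0.0371,"az": 0},
  ],
)

```text
time_s: 18.98
tcp_pos: [0.4545, -0.0983, 0.1693]
ee_rot: [[-0.073, -0.07, -0.995], [-0.005, -0.998, 0.07], [-0.997, 0.01, 0.072]]
wrist_force: [0.8, -0.2, -1.4]
gripper_width: 0.137
```

```bash
cat > pour.py <<'E'
from ov3 import *
D=math.radians
s=r.sense(); p0,R0=s['tcp_pos'],s['ee_rot']; print(s['time_s'],p0,s['joints'],s['wrist_force'])
o,Rs=scoop_from_tcp(s); print('lip-scale',(o+Rs@[.04,0,0])-[*SC,0],np.degrees(-np.arcsin(Rs[2,0])))
y=-.07
L=lambda dx,z,pt:(*tcp(lipo([SC[0]+dx,SC[1],z],y,D(pt)),y,D(pt)),.035)
E
python3 - <<'E'
from pour import *
rows(p0,R0,[L(-.022,.095,20),L(-.022,.08,36),L(-.02,.068,55)],1,ang=4)
E
```

```text
18.9833 [ 0.4545 -0.0983  0.1693] [  7.7215  12.5643 -24.6765  -0.3172 -56.9399  78.441 ] [ 0.8376 -0.1969 -1.3501]
lip-scale [-0.0188 -0.0003  0.1052] 4.905022342797806
[{"f":1,"tx":-0.0041,"ty":0.0,"tz":-0.0053,"ax":-0.0003,"ay":-0.021,"az":0.0},{"f":1,"tx":-0.0083,"ty":0.0001,"tz":-0.0105,"ax":-0.0005,"ay":-0.0419,"az":0.0},{"f":1,"tx":-0.0124,"ty":0.0001,"tz":-0.0158,"ax":-0.0008,"ay":-0.0629,"az":0.0001},{"f":1,"tx":-0.0165,"ty":0.0002,"tz":-0.021,"ax":-0.0011,"ay":-0.0839,"az":0.0001},{"f":1,"tx":-0.0175,"ty":0.0002,"tz":-0.0297,"ax":-0.0013,"ay":-0.1061,"az":0.0001}]
[{"f":1,"tx":-0.0039,"ty":0.0,"tz":-0.0079,"ax":-0.0003,"ay":-0.0222,"az":0.0},{"f":1,"tx":-0.0077,"ty":0.0001,"tz":-0.0158,"ax":-0.0005,"ay":-0.0444,"az":0.0},{"f":1,"tx":-0.0116,"ty":0.0001,"tz":-0.0237,"ax":-0.0007,"ay":-0.0666,"az":0.0},{"f":1,"tx":-0.0148,"ty":0.0001,"tz":-0.0332,"ax":-0.0009,"ay":-0.0877,"az":0.0},{"f":1,"tx":-0.018,"ty":0.0001,"tz":-0.0428,"ax":-0.0012,"ay":-0.1089,"az":0.0}]
[{"f":1,"tx":-0.0062,"ty":0.0,"tz":-0.0079,"ax":-0.0002,"ay":-0.0211,"az":0.0},{"f":1,"tx":-0.0124,"ty":0.0,"tz":-0.0157,"ax":-0.0004,"ay":-0.0422,"az":0.0},{"f":1,"tx":-0.0186,"ty":0.0001,"tz":-0.0236,"ax":-0.0006,"ay":-0.0633,"az":0.0}]
end [ 0.5348 -0.1038  0.1787] 13
```

Excellent tracking. Pour.

play_rows(
  commands=[
    {"fingers": 1,"tx": -0.0041,"ty": 0,"tz": -0.0053,"ax": -0.0003,"ay": -0.021,"az": 0},
    {"fingers": 1,"tx": -0.0083,"ty": 0,"tz": -0.0105,"ax": -0.0005,"ay": -0.0419,"az": 0},
    {"fingers": 1,"tx": -0.0124,"ty": 0,"tz": -0.0158,"ax": -0.0008,"ay": -0.0629,"az": 0},
    {"fingers": 1,"tx": -0.0165,"ty": 0,"tz": -0.021,"ax": -0.0011,"ay": -0.0839,"az": 0},
    {"fingers": 1,"tx": -0.0175,"ty": 0,"tz": -0.0297,"ax": -0.0013,"ay": -0.1061,"az": 0},
  ],
)

```text
time_s: 19.4
tcp_pos: [0.4747, -0.0999, 0.1816]
ee_rot: [[-0.395, -0.066, -0.916], [0.018, -0.998, 0.064], [-0.919, 0.009, 0.395]]
wrist_force: [-0.2, 0.0, -2.2]
gripper_width: 0.136
```

play_rows(
  commands=[
    {"fingers": 1,"tx": -0.0039,"ty": 0,"tz": -0.0079,"ax": -0.0003,"ay": -0.0222,"az": 0},
    {"fingers": 1,"tx": -0.0077,"ty": 0,"tz": -0.0158,"ax": -0.0005,"ay": -0.0444,"az": 0},
    {"fingers": 1,"tx": -0.0116,"ty": 0,"tz": -0.0237,"ax": -0.0007,"ay": -0.0666,"az": 0},
    {"fingers": 1,"tx": -0.0148,"ty": 0,"tz": -0.0332,"ax": -0.0009,"ay": -0.0877,"az": 0},
    {"fingers": 1,"tx": -0.018,"ty": 0,"tz": -0.0428,"ax": -0.0012,"ay": -0.1089,"az": 0},
  ],
)

```text
time_s: 19.82
tcp_pos: [0.5098, -0.1022, 0.1804]
ee_rot: [[-0.68, -0.063, -0.731], [0.037, -0.998, 0.051], [-0.732, 0.008, 0.681]]
wrist_force: [0.6, 0.4, -2.0]
gripper_width: 0.137
```

play_rows(
  commands=[
    {"fingers": 1,"tx": -0.0062,"ty": 0,"tz": -0.0079,"ax": -0.0002,"ay": -0.0211,"az": 0},
    {"fingers": 1,"tx": -0.0124,"ty": 0,"tz": -0.0157,"ax": -0.0004,"ay": -0.0422,"az": 0},
    {"fingers": 1,"tx": -0.0186,"ty": 0,"tz": -0.0236,"ax": -0.0006,"ay": -0.0633,"az": 0},
    {"fingers": 1,"tx": -0.0186,"ty": 0,"tz": -0.0236,"ax": -0.0006,"ay": -0.0633,"az": 0},
    {"fingers": 1,"tx": -0.0186,"ty": 0,"tz": -0.0236,"ax": -0.0006,"ay": -0.0633,"az": 0},
  ],
)

```text
time_s: 20.23
tcp_pos: [0.5317, -0.1035, 0.1768]
ee_rot: [[-0.811, -0.062, -0.582], [0.046, -0.998, 0.041], [-0.583, 0.006, 0.812]]
wrist_force: [-0.1, 0.2, -1.4]
gripper_width: 0.133
```

Run:
```python
from pour import *
C=viewer.capture('scene'); T=viewer.capture('top'); save(C,'poured.png')
for p in(C,T):
    for a in spotter.find_in('cap0',p): print(round(a['score'],2),np.round(a['uv']),ray(p,[a['uv']],.041)[0][:2]-SC)
print('pan px',proj(C,[o+Rs@[x,0,.01] for x in(-.03,0,.03)]))
```

```text
20.2333 [ 0.5317 -0.1035  0.1768] [   3.1698   44.5254   15.4912   -5.7787 -114.9877   83.3326] [-0.1474  0.2101 -1.3817]
lip-scale [-0.0233  0.0002  0.0661] 55.06226204500248
pan px [[246.001  163.6023]
 [241.3415 175.002 ]
 [236.7665 186.2163]]
```

Run:
```python
from pour import *
im=cv2.cvtColor(viewer.capture('scene')['image'],cv2.COLOR_RGB2GRAY)
a=tcp([.50,-.06,.19],-.07,D(30)); b=tcp([.53,.10,.19],-.08,D(5)); c=tcp([.55,.322,.09],-.10); 
rows(p0,R0,[(p0+[-.01,0,.07],R0,.03),(*a,.03),(*b,.035),(*c,.037)],1,ang=5)
```

```text
20.4333 [ 0.5314 -0.1037  0.18  ] [   3.1604   44.2423   15.5139   -5.7634 -115.113    83.3477] [ 0.0511  0.045  -1.2954]
lip-scale [-0.0232  0.0001  0.0693] 54.88181471244615
[{"f":1,"tx":-0.0146,"ty":0.0005,"tz":0.0278,"ax":0.0,"ay":0.0,"az":0.0},{"f":1,"tx":-0.0293,"ty":0.0009,"tz":0.0556,"ax":0.0,"ay":0.0,"az":0.0},{"f":1,"tx":-0.0439,"ty":0.0014,"tz":0.0834,"ax":0.0,"ay":0.0,"az":0.0},{"f":1,"tx":-0.0369,"ty":-0.0097,"tz":0.094,"ax":0.0003,"ay":0.0276,"az":0.0},{"f":1,"tx":-0.03,"ty":-0.0208,"tz":0.1045,"ax":0.0006,"ay":0.0553,"az":0.0}]
[{"f":1,"tx":0.0051,"ty":-0.011,"tz":0.0116,"ax":0.0003,"ay":0.0276,"az":0.0},{"f":1,"tx":0.0101,"ty":-0.022,"tz":0.0233,"ax":0.0006,"ay":0.0553,"az":0.0001},{"f":1,"tx":0.0151,"ty":-0.0331,"tz":0.0349,"ax":0.0009,"ay":0.0829,"az":0.0001},{"f":1,"tx":0.0191,"ty":-0.0692,"tz":0.0343,"ax":0.0016,"ay":0.1061,"az":-0.0001},{"f":1,"tx":0.023,"ty":-0.1053,"tz":0.0337,"ax":0.0023,"ay":0.1292,"az":-0.0004}]
[{"f":1,"tx":0.0039,"ty":-0.036,"tz":0.0013,"ax":0.0008,"ay":0.0231,"az":-0.0001},{"f":1,"tx":0.0077,"ty":-0.0721,"tz":0.0026,"ax":0.0015,"ay":0.0463,"az":-0.0003},{"f":1,"tx":0.0116,"ty":-0.1082,"tz":0.0039,"ax":0.0023,"ay":0.0694,"az":-0.0004},{"f":1,"tx":0.0154,"ty":-0.1443,"tz":0.0052,"ax":0.003,"ay":0.0926,"az":-0.0006},{"f":1,"tx":0.0337,"ty":-0.1872,"tz":-0.0017,"ax":0.004,"ay":0.0965,"az":-0.0007}]
[{"f":1,"tx":0.0195,"ty":-0.0428,"tz":-0.0005,"ax":0.0009,"ay":0.004,"az":0.0},{"f":1,"tx":0.039,"ty":-0.0857,"tz":-0.0011,"ax":0.0019,"ay":0.0079,"az":-0.0001},{"f":1,"tx":0.0584,"ty":-0.1286,"tz":-0.0016,"ax":0.0028,"ay":0.0119,"az":-0.0001},{"f":1,"tx":0.0779,"ty":-0.1715,"tz":-0.0022,"ax":0.0038,"ay":0.0159,"az":-0.0001},{"f":1,"tx":0.0974,"ty":-0.2143,"tz":-0.0027,"ax":0.0047,"ay":0.0198,"az":-0.0001}]
[{"f":1,"tx":0.0195,"ty":-0.0429,"tz":0.0013,"ax":0.001,"ay":0.004,"az":-0.0001}]
end [0.4943 0.3267 0.1461] 21
```

play_rows(
  commands=[
    {"fingers": 1,"tx": -0.0146,"ty": 0.0005,"tz": 0.0278,"ax": 0,"ay": 0,"az": 0},
    {"fingers": 1,"tx": -0.0293,"ty": 0.0009,"tz": 0.0556,"ax": 0,"ay": 0,"az": 0},
    {"fingers": 1,"tx": -0.0439,"ty": 0.0014,"tz": 0.0834,"ax": 0,"ay": 0,"az": 0},
    {"fingers": 1,"tx": -0.0369,"ty": -0.0097,"tz": 0.094,"ax": 0.0003,"ay": 0.0276,"az": 0},
    {"fingers": 1,"tx": -0.03,"ty": -0.0208,"tz": 0.1045,"ax": 0.0006,"ay": 0.0553,"az": 0},
  ],
)

```text
time_s: 20.9
tcp_pos: [0.5055, -0.0862, 0.256]
ee_rot: [[-0.693, -0.064, -0.718], [0.039, -0.998, 0.051], [-0.719, 0.007, 0.695]]
wrist_force: [-0.2, 0.7, -1.0]
gripper_width: 0.136
```

play_rows(
  commands=[
    {"fingers": 1,"tx": 0.0051,"ty": -0.011,"tz": 0.0116,"ax": 0.0003,"ay": 0.0276,"az": 0},
    {"fingers": 1,"tx": 0.0101,"ty": -0.022,"tz": 0.0233,"ax": 0.0006,"ay": 0.0553,"az": 0},
    {"fingers": 1,"tx": 0.0151,"ty": -0.0331,"tz": 0.0349,"ax": 0.0009,"ay": 0.0829,"az": 0},
    {"fingers": 1,"tx": 0.0191,"ty": -0.0692,"tz": 0.0343,"ax": 0.0016,"ay": 0.1061,"az": 0},
    {"fingers": 1,"tx": 0.023,"ty": -0.1053,"tz": 0.0337,"ax": 0.0023,"ay": 0.1292,"az": -0.0004},
  ],
)

```text
time_s: 21.32
tcp_pos: [0.4792, -0.0052, 0.2623]
ee_rot: [[-0.353, -0.072, -0.933], [0.017, -0.997, 0.07], [-0.936, 0.008, 0.353]]
wrist_force: [0.7, 1.3, -1.7]
gripper_width: 0.136
```

play_rows(
  commands=[
    {"fingers": 1,"tx": 0.0039,"ty": -0.036,"tz": 0.0013,"ax": 0.0008,"ay": 0.0231,"az": 0},
    {"fingers": 1,"tx": 0.0077,"ty": -0.0721,"tz": 0.0026,"ax": 0.0015,"ay": 0.0463,"az": -0.0003},
    {"fingers": 1,"tx": 0.0116,"ty": -0.1082,"tz": 0.0039,"ax": 0.0023,"ay": 0.0694,"az": -0.0004},
    {"fingers": 1,"tx": 0.0154,"ty": -0.1443,"tz": 0.0052,"ax": 0.003,"ay": 0.0926,"az": -0.0006},
    {"fingers": 1,"tx": 0.0337,"ty": -0.1872,"tz": -0.0017,"ax": 0.004,"ay": 0.0965,"az": -0.0007},
  ],
)

```text
time_s: 21.73
tcp_pos: [0.4807, 0.1356, 0.2389]
ee_rot: [[-0.056, -0.081, -0.995], [-0.002, -0.997, 0.082], [-0.998, 0.006, 0.056]]
wrist_force: [0.0, -0.7, -1.0]
gripper_width: 0.134
```

play_rows(
  commands=[
    {"fingers": 1,"tx": 0.01,"ty": -0.0428,"tz": -0.0005,"ax": 0.0009,"ay": 0.004,"az": 0},
    {"fingers": 1,"tx": 0.02,"ty": -0.0857,"tz": -0.0011,"ax": 0.0019,"ay": 0.0079,"az": 0},
    {"fingers": 1,"tx": 0.03,"ty": -0.1286,"tz": -0.0016,"ax": 0.0028,"ay": 0.0119,"az": 0},
    {"fingers": 1,"tx": 0.05,"ty": -0.1715,"tz": -0.0022,"ax": 0.0038,"ay": 0.0159,"az": 0},
    {"fingers": 1,"tx": 0.07,"ty": -0.21,"tz": -0.0027,"ax": 0.0047,"ay": 0.0198,"az": 0},
  ],
)

```text
time_s: 22.15
tcp_pos: [0.4931, 0.2932, 0.1818]
ee_rot: [[-0.001, -0.096, -0.995], [-0.008, -0.995, 0.096], [-1.0, 0.009, 0.0]]
wrist_force: [0.4, -1.0, -1.1]
gripper_width: 0.132
```

play_rows(
  commands=[
    {"fingers": 1,"tx": 0.02,"ty": -0.03,"tz": 0,"ax": 0.001,"ay": 0.004,"az": 0},
    {"fingers": 1,"tx": 0.04,"ty": -0.043,"tz": 0.001,"ax": 0.001,"ay": 0.004,"az": 0},
    {"fingers": 1,"tx": 0.04,"ty": -0.047,"tz": 0.001,"ax": 0.001,"ay": 0.004,"az": 0},
    {"fingers": 1,"tx": 0.04,"ty": -0.047,"tz": 0.001,"ax": 0.001,"ay": 0.004,"az": 0},
    {"fingers": 1,"tx": 0.04,"ty": -0.047,"tz": 0.001,"ax": 0.001,"ay": 0.004,"az": 0},
  ],
)

```text
time_s: 22.57
tcp_pos: [0.4962, 0.3259, 0.1516]
ee_rot: [[0.01, -0.1, -0.995], [-0.011, -0.995, 0.1], [-1.0, 0.01, -0.011]]
wrist_force: [-0.1, -0.3, -0.6]
gripper_width: 0.138
```

Run:
```python
from pour import *
print('o',o,'yaw',np.arctan2(Rs[1,0],Rs[0,0]),'tilt',Rs[2])
C=viewer.capture('scene'); T=viewer.capture('top'); save(C,'afterpour.png'); save(T,'afterpourt.png')
for p in(C,T):
    for a in spotter.find_in('cap0',p): print(round(a['score'],2),np.round(a['uv']),ray(p,[a['uv']],.041)[0][:2]-SC)
# white blobs
for p in (C,T):
    g_=cv2.cvtColor(p['image'],cv2.COLOR_RGB2GRAY); c=proj(p,[[*SC,.04]])[0]
    m=((g_>150)).astype(np.uint8); n,l,st,ce=cv2.connectedComponentsWithStats(m)
    print([(st[i,4],ce[i].round()) for i in range(1,n) if 10<st[i,4]<600 and abs(ce[i]-c).max()<35])
m=[.552,.322]
rows(p0,R0,[(*tcp([*m,.02],-.10),.02),(*tcp([*m,.006],-.10),.01),(*tcp([*m,.0032],-.10),.0015)],1,ang=5)
```

```text
22.5667 [0.4962 0.3259 0.1516] [ 49.3362  23.3935 -11.6756   1.0348 -55.0524  34.3247] [-0.0827 -0.2885 -0.6321]
lip-scale [0.0277 0.4208 0.0953] 0.12971101155244807
o [0.5518 0.3213 0.0954] yaw -0.10037963350284909 tilt [-0.0023  0.0003  1.    ]
0.64 [227. 197.] [-0.0076 -0.022 ]
0.48 [237. 210.] [0.0112 0.0266]
0.45 [231. 212.] [0.0262 0.0193]
0.39 [241. 200.] [-0.02    0.0108]
0.36 [235. 187.] [-0.0433 -0.0278]
[]
[]
[{"f":1,"tx":0.0252,"ty":-0.0005,"tz":0.0003,"ax":0.0,"ay":0.0002,"az":0.0},{"f":1,"tx":0.0503,"ty":-0.001,"tz":0.0006,"ax":-0.0001,"ay":0.0004,"az":0.0},{"f":1,"tx":0.0755,"ty":-0.0015,"tz":0.0008,"ax":-0.0001,"ay":0.0005,"az":0.0001},{"f":1,"tx":0.1007,"ty":-0.002,"tz":0.0011,"ax":-0.0001,"ay":0.0007,"az":0.0001},{"f":1,"tx":0.11,"ty":-0.0021,"tz":0.0012,"ax":-0.0001,"ay":0.0007,"az":0.0001}]
[{"f":1,"tx":0.0094,"ty":-0.0001,"tz":0.0001,"ax":0.0,"ay":0.0,"az":0.0},{"f":1,"tx":0.0112,"ty":-0.0001,"tz":0.0002,"ax":0.0,"ay":0.0,"az":0.0},{"f":1,"tx":0.0131,"ty":-0.0001,"tz":0.0002,"ax":0.0,"ay":0.0,"az":0.0}]
end [0.4963 0.3266 0.0593] 8
```

play_rows(
  commands=[
    {"fingers": 1,"tx": 0.0252,"ty": -0.0005,"tz": 0.0003,"ax": 0,"ay": 0.0002,"az": 0},
    {"fingers": 1,"tx": 0.0503,"ty": -0.001,"tz": 0.0006,"ax": 0,"ay": 0.0004,"az": 0},
    {"fingers": 1,"tx": 0.0755,"ty": -0.0015,"tz": 0.0008,"ax": 0,"ay": 0.0007,"az": 0},
    {"fingers": 1,"tx": 0.1,"ty": -0.002,"tz": 0.0011,"ax": 0,"ay": 0.0007,"az": 0},
    {"fingers": 1,"tx": 0.11,"ty": -0.0021,"tz": 0.0012,"ax": 0,"ay": 0.0007,"az": 0},
  ],
)

```text
time_s: 23.18
tcp_pos: [0.4952, 0.3256, 0.0661]
ee_rot: [[0.008, -0.101, -0.995], [-0.014, -0.995, 0.101], [-1.0, 0.014, -0.01]]
wrist_force: [-3.5, 0.0, 3.3]
gripper_width: 0.135
```

play_rows(
  commands=[
    {"fingers": 1,"tx": 0.005,"ty": 0,"tz": 0,"ax": 0,"ay": 0,"az": 0},
    {"fingers": 1,"tx": 0.0095,"ty": 0,"tz": 0,"ax": 0,"ay": 0,"az": 0},
    {"fingers": 1,"tx": 0.0115,"ty": 0,"tz": 0,"ax": 0,"ay": 0,"az": 0},
    {"fingers": 1,"tx": 0.0131,"ty": 0,"tz": 0,"ax": 0,"ay": 0,"az": 0},
    {"fingers": 1,"tx": 0.0131,"ty": 0,"tz": 0,"ax": 0,"ay": 0,"az": 0},
  ],
)

```text
time_s: 23.6
tcp_pos: [0.4966, 0.3273, 0.0593]
ee_rot: [[0.012, -0.1, -0.995], [-0.011, -0.995, 0.1], [-1.0, 0.01, -0.013]]
wrist_force: [-2.3, -1.4, 4.5]
gripper_width: 0.138
```

play_rows(
  commands=[
    {"fingers": 1,"tx": 0,"ty": 0,"tz": 0,"ax": 0,"ay": 0,"az": 0},
    {"fingers": 1,"tx": 0,"ty": 0,"tz": 0,"ax": 0,"ay": 0,"az": 0},
    {"fingers": 1,"tx": 0,"ty": 0,"tz": 0,"ax": 0,"ay": 0,"az": 0},
  ],
)

```text
time_s: 23.85
tcp_pos: [0.4966, 0.3273, 0.0593]
ee_rot: [[0.012, -0.1, -0.995], [-0.011, -0.995, 0.1], [-1.0, 0.01, -0.013]]
wrist_force: [-3.2, -1.2, 5.6]
gripper_width: 0.136
```

play_rows(
  commands=[
    {"fingers": -1,"tx": 0,"ty": 0,"tz": 0,"ax": 0,"ay": 0,"az": 0},
    {"fingers": -1,"tx": 0,"ty": 0,"tz": 0,"ax": 0,"ay": 0,"az": 0},
    {"fingers": -1,"tx": 0,"ty": 0,"tz": 0,"ax": 0,"ay": 0,"az": 0},
    {"fingers": -1,"tx": 0,"ty": 0,"tz": 0,"ax": 0,"ay": 0,"az": 0},
    {"fingers": -1,"tx": 0,"ty": 0,"tz": 0,"ax": 0,"ay": 0,"az": 0},
  ],
)

```text
time_s: 24.27
tcp_pos: [0.4963, 0.327, 0.0577]
ee_rot: [[0.011, -0.1, -0.995], [-0.012, -0.995, 0.1], [-1.0, 0.011, -0.012]]
wrist_force: [0.5, -0.4, -0.3]
gripper_width: 0.426
```

Run:
```python
from pour import *
print('o',o,'yaw',np.arctan2(Rs[1,0],Rs[0,0]),'tilt',Rs[2],s['gripper_width'],s['ee_rot'])
```

```text
24.2667 [0.4963 0.327  0.0577] [ 49.4406  29.8212 -17.1076   1.3562 -43.1958  33.8239] [ 0.5158 -0.3528 -0.2767]
lip-scale [0.0278 0.4218 0.0015] 0.06258197197570507
o [0.5519 0.3223 0.0016] yaw -0.10038468280688553 tilt [-0.0011 -0.0005  1.    ] 0.4262657063856096 [[ 0.011  -0.1002 -0.9949]
 [-0.0121 -0.9949  0.1   ]
 [-0.9999  0.0109 -0.0121]]
```

play_rows(
  commands=[
    {"fingers": -1,"tx": -0.03,"ty": 0,"tz": 0,"ax": 0,"ay": 0,"az": 0},
    {"fingers": -1,"tx": -0.07,"ty": 0,"tz": 0,"ax": 0,"ay": 0,"az": 0},
    {"fingers": -1,"tx": -0.11,"ty": 0,"tz": 0,"ax": 0,"ay": 0,"az": 0},
    {"fingers": -1,"tx": -0.14,"ty": 0,"tz": 0,"ax": 0,"ay": 0,"az": 0},
    {"fingers": -1,"tx": -0.14,"ty": 0,"tz": 0,"ax": 0,"ay": 0,"az": 0},
  ],
)

```text
time_s: 24.68
tcp_pos: [0.4976, 0.3305, 0.1687]
ee_rot: [[0.02, -0.099, -0.995], [-0.005, -0.995, 0.099], [-1.0, 0.003, -0.02]]
wrist_force: [0.8, 1.3, 0.2]
gripper_width: 0.809
```

play_rows(
  commands=[
    {"fingers": -1,"tx": 0,"ty": 0,"tz": 0,"ax": 0,"ay": 0,"az": 0},
    {"fingers": -1,"tx": 0,"ty": 0,"tz": 0,"ax": 0,"ay": 0,"az": 0},
    {"fingers": -1,"tx": 0,"ty": 0,"tz": 0,"ax": 0,"ay": 0,"az": 0},
  ],
)

```text
time_s: 24.93
tcp_pos: [0.4944, 0.3276, 0.1614]
ee_rot: [[0.009, -0.1, -0.995], [-0.014, -0.995, 0.1], [-1.0, 0.013, -0.01]]
wrist_force: [-1.1, -0.4, -0.5]
gripper_width: 0.976
```

Run:
```python
from pour import *
print('w',s['gripper_width'])
C=viewer.capture('scene'); T=viewer.capture('top')
for nm,p in(('C',C),('T',T)):
    a=spotter.silhouettes('rod_tip',p)
    for x in a[:2]: print(nm,x['score'],x['uv'],x['region'].sum())
    if a and a[0]['region'].sum()>900:
        mm=a[0]['region'].astype(float); q,f=fit('scoop',(.5519,.3223,-.10),[(p,mm)],.003); print(nm,q,f)
q=np.array([.5519,.3223,-.10])
draw('scene',(180,150,460,350),2,[('scoop',np.array([*q[:2],.003]),yawpitch(q[2]))],'rel.png')
```

```text
24.9333 [0.4944 0.3276 0.1614] [ 49.6132  22.8415 -11.0018   1.0873 -56.4521  34.0249] [-1.0974 -0.414  -0.5378]
lip-scale [0.0258 0.4222 0.105 ] 0.17761641767192346
w 0.9764369402263986
C 0.75 [394.6, 293.8] 1506
C 0.15 [227.3, 212.4] 3568
C [ 0.5521  0.3227 -0.0969] 0.07968127490039842
T 0.56 [157.3, 213.6] 528
```

View pics/rel.png

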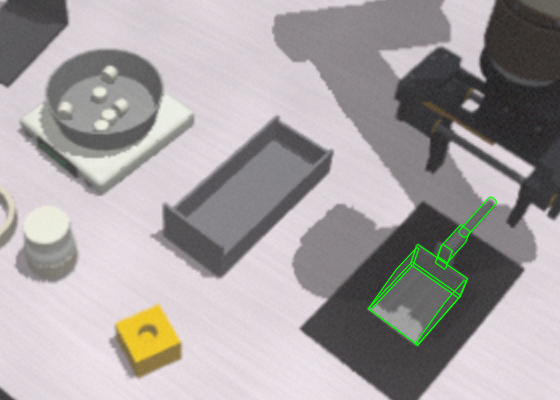

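```bash
python3 - <<'E'
from plan import *
np.savez('grip.npz',G=grip(0),g=np.array([-.014,0,.022]))
E
python3 - <<'E'
from ov3 import *
s=r.sense(); print(s['tcp_pos'])
m=[.5521,.3225]
p0,R0=np.array([.4963,.327,.1627]),s['ee_rot']
rows(s['tcp_pos'],s['ee_rot'],[(*tcp([*m,.13],-.099),.015)],-1)
rows(*cmd(),[(*tcp([*m,.03],-.099),.034),(*tcp([*m,.003],-.099),.0135)],-1)
E
```

```text
[0.4948 0.328  0.162 ]
[{"f":-1,"tx":0.0047,"ty":-0.0002,"tz":-0.0193,"ax":-0.0001,"ay":-0.0012,"az":-0.0013},{"f":-1,"tx":0.0093,"ty":-0.0003,"tz":-0.0386,"ax":-0.0003,"ay":-0.0024,"az":-0.0026},{"f":-1,"tx":0.014,"ty":-0.0005,"tz":-0.0579,"ax":-0.0004,"ay":-0.0035,"az":-0.0039}]
end [0.5382 0.3239 0.152 ] 3
[{"f":-1,"tx":0.0444,"ty":0.0,"tz":0.0,"ax":0.0,"ay":0.0,"az":0.0},{"f":-1,"tx":0.0889,"ty":0.0,"tz":0.0,"ax":0.0,"ay":0.0,"az":0.0},{"f":-1,"tx":0.1333,"ty":0.0,"tz":0.0,"ax":0.0,"ay":0.0,"az":0.0},{"f":-1,"tx":0.1513,"ty":0.0,"tz":0.0,"ax":0.0,"ay":0.0,"az":0.0},{"f":-1,"tx":0.1693,"ty":0.0,"tz":0.0,"ax":0.0,"ay":0.0,"az":0.0}]
end [0.5382 0.3239 0.025 ] 5
```

play_rows(
  commands=[
    {"fingers": -1,"tx": 0.0047,"ty": 0,"tz": -0.0193,"ax": 0,"ay": -0.0012,"az": -0.0013},
    {"fingers": -1,"tx": 0.0093,"ty": 0,"tz": -0.0386,"ax": 0,"ay": -0.0024,"az": -0.0026},
    {"fingers": -1,"tx": 0.014,"ty": -0.0005,"tz": -0.0579,"ax": -0.0004,"ay": -0.0035,"az": -0.0039},
    {"fingers": -1,"tx": 0.014,"ty": -0.0005,"tz": -0.0579,"ax": -0.0004,"ay": -0.0035,"az": -0.0039},
    {"fingers": -1,"tx": 0.014,"ty": -0.0005,"tz": -0.0579,"ax": -0.0004,"ay": -0.0035,"az": -0.0039},
  ],
)

```text
time_s: 25.6
tcp_pos: [0.5386, 0.3237, 0.152]
ee_rot: [[-0.0, -0.1, -0.995], [0.0, -0.995, 0.1], [-1.0, -0.0, 0.0]]
wrist_force: [0.1, -0.4, 0.7]
gripper_width: 1.0
```

play_rows(
  commands=[
    {"fingers": -1,"tx": 0,"ty": 0,"tz": 0,"ax": 0,"ay": 0,"az": 0},
    {"fingers": -1,"tx": 0,"ty": 0,"tz": 0,"ax": 0,"ay": 0,"az": 0},
    {"fingers": -1,"tx": 0,"ty": 0,"tz": 0,"ax": 0,"ay": 0,"az": 0},
    {"fingers": -1,"tx": 0,"ty": 0,"tz": 0,"ax": 0,"ay": 0,"az": 0},
  ],
)

```text
time_s: 25.93
tcp_pos: [0.5379, 0.3243, 0.1532]
ee_rot: [[0.001, -0.098, -0.995], [0.001, -0.995, 0.098], [-1.0, -0.001, -0.001]]
wrist_force: [-1.0, 0.4, -0.6]
gripper_width: 1.007
```

Run:
```python
from ov3 import *
s=r.sense(); print(s['time_s'],s['tcp_pos'],s['joints'],s['gripper_width'])
m=[.5521,.3225]
rows(s['tcp_pos'],s['ee_rot'],[(*tcp([*m,.025],-.099),.035),(*tcp([*m,.012],-.099),.013)],-1)
rows(*cmd(),[(*tcp([*m,.003],-.099),.0032)],-1)
```

```text
25.9333 [0.5379 0.3243 0.1532] [ 45.8263  26.3625  -6.0502   0.0045 -57.478   38.5377] 1.0067562466625812
[{"f":-1,"tx":0.0354,"ty":0.0002,"tz":0.0,"ax":0.0001,"ay":-0.0001,"az":0.0001},{"f":-1,"tx":0.0708,"ty":0.0004,"tz":-0.0001,"ax":0.0001,"ay":-0.0002,"az":0.0002},{"f":-1,"tx":0.1062,"ty":0.0006,"tz":-0.0001,"ax":0.0002,"ay":-0.0003,"az":0.0003},{"f":-1,"tx":0.1416,"ty":0.0008,"tz":-0.0002,"ax":0.0002,"ay":-0.0004,"az":0.0005},{"f":-1,"tx":0.1589,"ty":0.0008,"tz":-0.0002,"ax":0.0002,"ay":-0.0004,"az":0.0005}]
end [0.5382 0.3239 0.034 ] 5
[{"f":-1,"tx":0.004,"ty":0.0,"tz":0.0,"ax":0.0,"ay":0.0,"az":0.0},{"f":-1,"tx":0.008,"ty":0.0,"tz":0.0,"ax":0.0,"ay":0.0,"az":0.0},{"f":-1,"tx":0.012,"ty":0.0,"tz":0.0,"ax":0.0,"ay":0.0,"az":0.0}]
end [0.5382 0.3239 0.025 ] 3
```

play_rows(
  commands=[
    {"fingers": -1,"tx": 0.035,"ty": 0,"tz": 0,"ax": 0,"ay": 0,"az": 0},
    {"fingers": -1,"tx": 0.0708,"ty": 0,"tz": 0,"ax": 0,"ay": 0,"az": 0},
    {"fingers": -1,"tx": 0.106,"ty": 0,"tz": 0,"ax": 0,"ay": 0,"az": 0},
    {"fingers": -1,"tx": 0.137,"ty": 0,"tz": 0,"ax": 0,"ay": 0,"az": 0},
    {"fingers": -1,"tx": 0.157,"ty": 0,"tz": 0,"ax": 0,"ay": 0,"az": 0},
  ],
)

```text
time_s: 26.35
tcp_pos: [0.5372, 0.3235, 0.0327]
ee_rot: [[-0.001, -0.099, -0.995], [-0.001, -0.995, 0.099], [-1.0, 0.001, 0.001]]
wrist_force: [-0.0, 0.4, 0.3]
gripper_width: 0.998
```

play_rows(
  commands=[
    {"fingers": -1,"tx": 0.0045,"ty": 0,"tz": 0,"ax": 0,"ay": 0,"az": 0},
    {"fingers": -1,"tx": 0.009,"ty": 0,"tz": 0,"ax": 0,"ay": 0,"az": 0},
    {"fingers": -1,"tx": 0.012,"ty": 0,"tz": 0,"ax": 0,"ay": 0,"az": 0},
    {"fingers": -1,"tx": 0.012,"ty": 0,"tz": 0,"ax": 0,"ay": 0,"az": 0},
    {"fingers": -1,"tx": 0.012,"ty": 0,"tz": 0,"ax": 0,"ay": 0,"az": 0},
  ],
)

```text
time_s: 26.77
tcp_pos: [0.5391, 0.3248, 0.0274]
ee_rot: [[0.003, -0.099, -0.995], [0.003, -0.995, 0.099], [-1.0, -0.003, -0.003]]
wrist_force: [0.1, -0.1, 0.5]
gripper_width: 0.995
```

play_rows(
  commands=[
    {"fingers": 1,"tx": 0,"ty": 0,"tz": 0,"ax": 0,"ay": 0,"az": 0},
    {"fingers": 1,"tx": 0,"ty": 0,"tz": 0,"ax": 0,"ay": 0,"az": 0},
    {"fingers": 1,"tx": 0,"ty": 0,"tz": 0,"ax": 0,"ay": 0,"az": 0},
    {"fingers": 1,"tx": 0,"ty": 0,"tz": 0,"ax": 0,"ay": 0,"az": 0},
    {"fingers": 1,"tx": 0,"ty": 0,"tz": 0,"ax": 0,"ay": 0,"az": 0},
  ],
)

```text
time_s: 27.18
tcp_pos: [0.5385, 0.3241, 0.0264]
ee_rot: [[0.001, -0.099, -0.995], [0.001, -0.995, 0.099], [-1.0, -0.001, -0.001]]
wrist_force: [0.3, -0.2, 1.4]
gripper_width: 0.733
```

play_rows(
  commands=[
    {"fingers": 1,"tx": 0,"ty": 0,"tz": 0,"ax": 0,"ay": 0,"az": 0},
    {"fingers": 1,"tx": 0,"ty": 0,"tz": 0,"ax": 0,"ay": 0,"az": 0},
    {"fingers": 1,"tx": 0,"ty": 0,"tz": 0,"ax": 0,"ay": 0,"az": 0},
  ],
)

```text
time_s: 27.43
tcp_pos: [0.5385, 0.3241, 0.0264]
ee_rot: [[0.001, -0.099, -0.995], [0.001, -0.995, 0.099], [-1.0, -0.001, -0.001]]
wrist_force: [0.8, 0.1, 2.6]
gripper_width: 0.731
```

Run:
```python
from ov3 import *
import pickle
s=r.sense(); print(s['time_s'],s['tcp_pos'],s['gripper_width'],s['wrist_force'],s['ee_rot'])
yaw=math.atan2(-s['ee_rot'][0,1]*-1*-1,-s['ee_rot'][1,1]); yaw=math.atan2(-s['ee_rot'][1,2],-s['ee_rot'][0,2]); print('yaw',yaw)
Rs=yawpitch(yaw); G=Rs.T@s['ee_rot']
# x from vision along, y centred by jaws, z from mat
o_=np.array([.5521,.3225,.003]); gg=Rs.T@(s['tcp_pos']-o_); print('g',gg); gg[1]=0
np.savez('grip.npz',G=G,g=gg); np.savez('cmd.npz',p=s['tcp_pos'],R=s['ee_rot'])
# refit dock from many fresh pictures
for c in ('scene','top'):
    ys=[]
    for i in range(3):
        p=viewer.capture(c); a=spotter.silhouettes('dock',p)
        if a: ys.append(fit('dock',(.4671,-.3195,.147),[(p,a[0]['region'].astype(float))])[0])
    print(c,np.array(ys))
```

```text
27.4333 [0.5385 0.3241 0.0264] 0.7307288438369025 [0.7994 0.0667 2.6176] [[ 0.0011 -0.0988 -0.9951]
 [ 0.0008 -0.9951  0.0988]
 [-1.     -0.0009 -0.001 ]]
yaw -0.09896003273683536
g [-0.0136  0.0003  0.0234]
scene [[ 0.4668 -0.3211  0.1575]
 [ 0.4654 -0.3213  0.1642]
 [ 0.466  -0.3209  0.1442]]
top [[ 0.4666 -0.3201  0.1506]
 [ 0.4673 -0.3203  0.1508]
 [ 0.4668 -0.3193  0.1442]]
```

```bash
cat >> plan.py <<'E'
DK=np.array([.4667,-.3202,.150])
def dk(x,y,z): return trw(x,y,z,DK)
E
python3 - <<'E'
from ov3 import *
for c in ('scene',):
    for i in range(2):
        p=viewer.capture(c); e=proj(p,[dk(0,0,.059),dk(-.008,0,.059),dk(0,.01,.059)]); u,v=e[:2].mean(0)
        im=cv2.cvtColor(p['image'],cv2.COLOR_RGB2GRAY).astype(float)
        x0,y0=int(round(u))-6,int(round(v))-6; w=im[y0:y0+13,x0:x0+13]
        b=np.median(w); d=np.clip(w-b-15,0,None); yy,xx=np.mgrid[y0:y0+13,x0:x0+13]
        print('pred',e,'cent',(d*xx).sum()/d.sum(),(d*yy).sum()/d.sum(),'peak',d.max()); 
print(w.astype(int))
D=math.radians
p,R=cmd()
pre=tcp(dk(.155,0,.15),DK[2])
rows(p,R,[(*tcp([.5521,.3225,.15],-.099),.037),(*tcp([.60,.15,.16],-.03),.038),(*tcp([.65,-.17,.16],.09),.038),(*pre,.03)],1)
E
```

```text
pred [[195.2334 141.0919]
 [196.9638 139.4353]
 [198.2343 142.2357]] cent 196.29681978798587 140.20494699646642 peak 47.0
pred [[195.2334 141.0919]
 [196.9638 139.4353]
 [198.2343 142.2357]] cent 196.29166666666666 140.1818181818182 peak 45.0
[[ 37  41  42  40  41  41  40  42  41  44  42  45  41]
 [ 41  39  42  40  40  39  42  40  39  42  41  42  41]
 [ 42  41  44  40  42  42  41  38  40  41  42  42  45]
 [ 41  41  43  41  46  45  42  42  43  40  40  44  42]
 [ 43  39  41  43  48  58  54  43  41  41  44  41  43]
 [ 42  40  41  42  54  80  84  66  46  43  41  40  41]
 [ 41  41  44  43  51  81 102  92  62  44  39  42  42]
 [ 41  43  42  38  43  58  87  96  68  42  42  43  39]
 [ 41  43  41  41  43  48  60  68  55  44  42  40  36]
 [ 38  38  37  41  42  42  47  45  45  42  40  40  43]
 [ 39  42  40  43  42  42  41  45  43  43  43  41  41]
 [ 39  42  42  40  41  41  42  40  42  42  40  41  38]
 [ 43  40  43  41  41  40  43  40  40  40  41  40  41]]
[{"f":1,"tx":-0.049,"ty":0.0,"tz":-0.0001,"ax":0.0,"ay":0.0,"az":0.0},{"f":1,"tx":-0.098,"ty":0.0001,"tz":-0.0001,"ax":0.0,"ay":0.0,"az":0.0}
[... 938 characters left out ...]
0.041,"ax":-0.0212,"ay":0.0,"az":-0.0001}]
[{"f":1,"tx":-0.0001,"ty":0.0479,"tz":-0.0051,"ax":-0.0043,"ay":0.0,"az":0.0},{"f":1,"tx":-0.0001,"ty":0.0959,"tz":-0.0101,"ax":-0.0085,"ay":-0.0001,"az":0.0},{"f":1,"tx":-0.0002,"ty":0.1438,"tz":-0.0151,"ax":-0.0127,"ay":-0.0001,"az":0.0},{"f":1,"tx":0.0024,"ty":0.1775,"tz":-0.0054,"ax":-0.0166,"ay":-0.0001,"az":0.0},{"f":1,"tx":0.0051,"ty":0.2111,"tz":0.0042,"ax":-0.0204,"ay":-0.0001,"az":0.0}]
[{"f":1,"tx":0.0026,"ty":0.033,"tz":0.0119,"ax":-0.0038,"ay":0.0,"az":0.0},{"f":1,"tx":0.0052,"ty":0.066,"tz":0.0237,"ax":-0.0076,"ay":0.0,"az":0.0},{"f":1,"tx":0.0078,"ty":0.0989,"tz":0.0355,"ax":-0.0114,"ay":0.0,"az":0.0}]
end [ 0.6065 -0.299   0.1734] 23
```

play_rows(
  commands=[
    {"fingers": 1,"tx": -0.03,"ty": 0,"tz": 0,"ax": 0,"ay": 0,"az": 0},
    {"fingers": 1,"tx": -0.08,"ty": 0,"tz": 0,"ax": 0,"ay": 0,"az": 0},
    {"fingers": 1,"tx": -0.13,"ty": 0,"tz": 0,"ax": 0,"ay": 0,"az": 0},
    {"fingers": 1,"tx": -0.18,"ty": 0,"tz": 0,"ax": 0,"ay": 0,"az": 0},
    {"fingers": 1,"tx": -0.1987,"ty": 0.0449,"tz": -0.0175,"ax": -0.0044,"ay": 0,"az": 0},
  ],
)

```text
time_s: 28.55
tcp_pos: [0.5502, 0.2954, 0.1805]
ee_rot: [[0.011, -0.078, -0.997], [0.009, -0.997, 0.078], [-1.0, -0.01, -0.011]]
wrist_force: [2.3, -1.1, -0.6]
gripper_width: 0.732
```

play_rows(
  commands=[
    {"fingers": 1,"tx": -0.0027,"ty": 0.045,"tz": -0.0166,"ax": -0.0044,"ay": 0,"az": 0},
    {"fingers": 1,"tx": -0.0054,"ty": 0.09,"tz": -0.0333,"ax": -0.0088,"ay": 0,"az": 0},
    {"fingers": 1,"tx": -0.0081,"ty": 0.135,"tz": -0.0499,"ax": -0.0132,"ay": 0,"az": 0},
    {"fingers": 1,"tx": -0.0108,"ty": 0.18,"tz": -0.0666,"ax": -0.0176,"ay": 0,"az": 0},
    {"fingers": 1,"tx": -0.0108,"ty": 0.2269,"tz": -0.078,"ax": -0.0218,"ay": 0,"az": 0},
  ],
)

```text
time_s: 28.97
tcp_pos: [0.5927, 0.1138, 0.1824]
ee_rot: [[0.002, -0.016, -1.0], [0.002, -1.0, 0.016], [-1.0, -0.002, -0.002]]
wrist_force: [0.7, 0.4, -0.3]
gripper_width: 0.734
```

play_rows(
  commands=[
    {"fingers": 1,"tx": 0,"ty": 0.0475,"tz": -0.0082,"ax": -0.0042,"ay": 0,"az": 0},
    {"fingers": 1,"tx": 0,"ty": 0.095,"tz": -0.0164,"ax": -0.0085,"ay": 0,"az": 0},
    {"fingers": 1,"tx": 0,"ty": 0.1425,"tz": -0.0246,"ax": -0.0127,"ay": 0,"az": 0},
    {"fingers": 1,"tx": 0,"ty": 0.19,"tz": -0.0328,"ax": -0.017,"ay": 0,"az": 0},
    {"fingers": 1,"tx": 0,"ty": 0.2376,"tz": -0.041,"ax": -0.0212,"ay": 0,"az": 0},
  ],
)

```text
time_s: 29.38
tcp_pos: [0.6197, -0.0652, 0.1817]
ee_rot: [[0.001, 0.05, -0.999], [0.002, -0.999, -0.05], [-1.0, -0.002, -0.001]]
wrist_force: [1.3, 1.6, -2.0]
gripper_width: 0.735
```

play_rows(
  commands=[
    {"fingers": 1,"tx": 0,"ty": 0.0479,"tz": -0.0051,"ax": -0.0043,"ay": 0,"az": 0},
    {"fingers": 1,"tx": 0,"ty": 0.0959,"tz": -0.0101,"ax": -0.0085,"ay": 0,"az": 0},
    {"fingers": 1,"tx": 0,"ty": 0.1438,"tz": -0.0151,"ax": -0.0127,"ay": 0,"az": 0},
    {"fingers": 1,"tx": 0.0024,"ty": 0.1775,"tz": -0.0054,"ax": -0.0166,"ay": 0,"az": 0},
    {"fingers": 1,"tx": 0.0051,"ty": 0.2,"tz": 0.0042,"ax": -0.0204,"ay": 0,"az": 0},
  ],
)

```text
time_s: 29.8
tcp_pos: [0.6241, -0.2163, 0.177]
ee_rot: [[0.001, 0.112, -0.994], [0.002, -0.994, -0.112], [-1.0, -0.002, -0.001]]
wrist_force: [-0.4, 0.8, -1.2]
gripper_width: 0.732
```

play_rows(
  commands=[
    {"fingers": 1,"tx": 0,"ty": 0.01,"tz": 0,"ax": 0,"ay": 0,"az": 0},
    {"fingers": 1,"tx": 0,"ty": 0.015,"tz": 0,"ax": 0,"ay": 0,"az": 0},
    {"fingers": 1,"tx": 0,"ty": 0.015,"tz": 0,"ax": 0,"ay": 0,"az": 0},
    {"fingers": 1,"tx": 0,"ty": 0.015,"tz": 0,"ax": 0,"ay": 0,"az": 0},
    {"fingers": 1,"tx": 0,"ty": 0.015,"tz": 0,"ax": 0,"ay": 0,"az": 0},
  ],
)

```text
time_s: 30.22
tcp_pos: [0.6258, -0.2238, 0.1789]
ee_rot: [[0.002, 0.115, -0.993], [0.001, -0.993, -0.115], [-1.0, -0.001, -0.002]]
wrist_force: [0.3, 0.3, -1.3]
gripper_width: 0.733
```

```bash
cat > dkst.py <<'E'
from ov3 import *
s=r.sense(); print(s['time_s'],s['tcp_pos'],s['joints'],s['gripper_width'],s['wrist_force'])
o,Rs=scoop_from_tcp(s); Rd=yawpitch(DK[2]); q=Rd.T@(o-dk(0,0,0)); print('scoop in dock',q,'tip',Rd.T@(o+Rs@[-.134,0,.052]-dk(0,0,0)),'\n',Rd.T@Rs)
E
python3 - <<'E'
from dkst import *
rows(s['tcp_pos'],s['ee_rot'],[(*tcp(dk(.157,.0004,.15),DK[2]),.03),(*tcp(dk(.157,.0004,.05),DK[2]),.03),(*tcp(dk(.157,.0004,.03),DK[2]),.01)],1)
E
```

```text
30.2167 [ 0.6258 -0.2238  0.1789] [ -5.8077  28.4119   1.5094  -0.0959 -63.0172 102.4646] 0.7333584758601285 [ 0.3013  0.3053 -1.338 ]
scoop in dock [0.1853 0.071  0.1555] tip [0.0514 0.0757 0.2075] 
 [[ 0.9994  0.0346 -0.0007]
 [-0.0346  0.9994 -0.0002]
 [ 0.0007  0.0002  1.    ]]
[{"f":1,"tx":0.0024,"ty":0.032,"tz":0.0115,"ax":-0.0037,"ay":-0.0001,"az":0.0},{"f":1,"tx":0.0048,"ty":0.064,"tz":0.023,"ax":-0.0073,"ay":-0.0001,"az":0.0},{"f":1,"tx":0.0072,"ty":0.0961,"tz":0.0345,"ax":-0.011,"ay":-0.0002,"az":0.0001},{"f":1,"tx":0.0405,"ty":0.0961,"tz":0.0345,"ax":-0.011,"ay":-0.0002,"az":0.0001},{"f":1,"tx":0.0739,"ty":0.0961,"tz":0.0346,"ax":-0.011,"ay":-0.0002,"az":0.0001}]
[{"f":1,"tx":0.0333,"ty":0.0001,"tz":0.0,"ax":0.0,"ay":0.0,"az":0.0},{"f":1,"tx":0.0666,"ty":0.0001,"tz":0.0001,"ax":0.0,"ay":0.0,"az":0.0},{"f":1,"tx":0.08,"ty":0.0001,"tz":0.0001,"ax":0.0,"ay":0.0,"az":0.0},{"f":1,"tx":0.0933,"ty":0.0001,"tz":0.0001,"ax":0.0,"ay":0.0,"az":0.0}]
end [ 0.6084 -0.2984  0.0534] 9
```

play_rows(
  commands=[
    {"fingers": 1,"tx": 0.0024,"ty": 0.032,"tz": 0.0115,"ax": -0.0037,"ay": 0,"az": 0},
    {"fingers": 1,"tx": 0.0048,"ty": 0.064,"tz": 0.023,"ax": -0.0073,"ay": 0,"az": 0},
    {"fingers": 1,"tx": 0.0072,"ty": 0.09,"tz": 0.0345,"ax": -0.011,"ay": -0.0002,"az": 0},
    {"fingers": 1,"tx": 0.0405,"ty": 0.0961,"tz": 0.0345,"ax": -0.011,"ay": -0.0002,"az": 0},
    {"fingers": 1,"tx": 0.0739,"ty": 0.0961,"tz": 0.0346,"ax": -0.011,"ay": -0.0002,"az": 0},
  ],
)

```text
time_s: 30.63
tcp_pos: [0.6092, -0.3006, 0.125]
ee_rot: [[0.006, 0.147, -0.989], [-0.001, -0.989, -0.147], [-1.0, 0.002, -0.006]]
wrist_force: [0.2, -0.4, -2.1]
gripper_width: 0.731
```

play_rows(
  commands=[
    {"fingers": 1,"tx": 0.0333,"ty": 0,"tz": 0,"ax": 0,"ay": 0,"az": 0},
    {"fingers": 1,"tx": 0.0633,"ty": 0,"tz": 0,"ax": 0,"ay": 0,"az": 0},
    {"fingers": 1,"tx": 0.083,"ty": 0,"tz": 0,"ax": 0,"ay": 0,"az": 0},
    {"fingers": 1,"tx": 0.0933,"ty": 0,"tz": 0,"ax": 0,"ay": 0,"az": 0},
    {"fingers": 1,"tx": 0.0933,"ty": 0,"tz": 0,"ax": 0,"ay": 0,"az": 0},
  ],
)

```text
time_s: 31.05
tcp_pos: [0.6071, -0.2982, 0.0514]
ee_rot: [[-0.003, 0.149, -0.989], [0.002, -0.989, -0.149], [-1.0, -0.003, 0.003]]
wrist_force: [0.1, 0.7, -1.1]
gripper_width: 0.734
```

play_rows(
  commands=[
    {"fingers": 1,"tx": 0,"ty": 0,"tz": 0,"ax": 0,"ay": 0,"az": 0},
    {"fingers": 1,"tx": 0,"ty": 0,"tz": 0,"ax": 0,"ay": 0,"az": 0},
    {"fingers": 1,"tx": 0,"ty": 0,"tz": 0,"ax": 0,"ay": 0,"az": 0},
  ],
)

```text
time_s: 31.3
tcp_pos: [0.6089, -0.2996, 0.0552]
ee_rot: [[0.004, 0.149, -0.989], [0.0, -0.989, -0.149], [-1.0, 0.0, -0.004]]
wrist_force: [0.2, -0.7, -0.7]
gripper_width: 0.732
```

Run:
```python
from dkst import *
C=viewer.capture('scene'); pp=proj(C,[o+Rs@[-.134,0,.052],dk(0,0,.059)]); print(pp)
a=spotter.silhouettes('dock',C); print(a[0]['score'] if a else None)
draw('scene',(140,80,300,220),5,[('scoop',o,Rs),('dock',dk(0,0,0),yawpitch(DK[2]))],'dock.png')
rows(s['tcp_pos'],s['ee_rot'],[(*tcp(dk(.157,.0004,.0078),DK[2]),.006)],1)
```

```text
31.3 [ 0.6089 -0.2996  0.0552] [-12.5978  36.5189  -3.5997  -0.0634 -49.6819 111.1827] 0.7320454608701239 [ 0.2042 -0.7349 -0.6783]
scoop in dock [ 0.1574 -0.0009  0.0319] tip [ 0.0233 -0.0007  0.0835] 
 [[ 1.      0.0009 -0.0025]
 [-0.0009  1.      0.0014]
 [ 0.0025 -0.0014  1.    ]]
[[188.7507 138.7734]
 [195.2334 141.0919]]
0.85
[{"f":1,"tx":0.0064,"ty":-0.0003,"tz":0.0001,"ax":-0.0001,"ay":-0.0002,"az":-0.0001},{"f":1,"tx":0.0128,"ty":-0.0007,"tz":0.0002,"ax":-0.0001,"ay":-0.0003,"az":-0.0002},{"f":1,"tx":0.0192,"ty":-0.001,"tz":0.0004,"ax":-0.0002,"ay":-0.0005,"az":-0.0003},{"f":1,"tx":0.0256,"ty":-0.0014,"tz":0.0005,"ax":-0.0002,"ay":-0.0006,"az":-0.0004},{"f":1,"tx":0.032,"ty":-0.0017,"tz":0.0006,"ax":-0.0003,"ay":-0.0008,"az":-0.0004}]
end [ 0.6084 -0.2984  0.0312] 5
```

play_rows(
  commands=[
    {"fingers": 1,"tx": 0.008,"ty": 0,"tz": 0,"ax": 0,"ay": 0,"az": 0},
    {"fingers": 1,"tx": 0.016,"ty": 0,"tz": 0,"ax": 0,"ay": 0,"az": 0},
    {"fingers": 1,"tx": 0.022,"ty": 0,"tz": 0,"ax": 0,"ay": 0,"az": 0},
    {"fingers": 1,"tx": 0.027,"ty": 0,"tz": 0,"ax": 0,"ay": 0,"az": 0},
    {"fingers": 1,"tx": 0.0296,"ty": 0,"tz": 0,"ax": 0,"ay": 0,"az": 0},
  ],
)

```text
time_s: 31.87
tcp_pos: [0.6072, -0.2994, 0.0299]
ee_rot: [[-0.001, 0.148, -0.989], [0.002, -0.989, -0.148], [-1.0, -0.002, 0.001]]
wrist_force: [-0.9, -1.1, -0.8]
gripper_width: 0.738
```

play_rows(
  commands=[
    {"fingers": 1,"tx": 0,"ty": 0,"tz": 0,"ax": 0,"ay": 0,"az": 0},
    {"fingers": 1,"tx": 0,"ty": 0,"tz": 0,"ax": 0,"ay": 0,"az": 0},
    {"fingers": 1,"tx": 0,"ty": 0,"tz": 0,"ax": 0,"ay": 0,"az": 0},
    {"fingers": 1,"tx": 0,"ty": 0,"tz": 0,"ax": 0,"ay": 0,"az": 0},
    {"fingers": 1,"tx": 0,"ty": 0,"tz": 0,"ax": 0,"ay": 0,"az": 0},
  ],
)

```text
time_s: 32.28
tcp_pos: [0.608, -0.2996, 0.0315]
ee_rot: [[0.001, 0.148, -0.989], [0.001, -0.989, -0.148], [-1.0, -0.001, -0.001]]
wrist_force: [-0.5, -0.4, -0.4]
gripper_width: 0.734
```

Run:
```python
from dkst import *
draw('scene',(140,80,300,220),5,[('scoop',o,Rs),('dock',dk(0,0,0),yawpitch(DK[2]))],'dock.png')
rows(s['tcp_pos'],s['ee_rot'],[(*tcp(dk(.127,.0004,.0078),DK[2]),.006),(*tcp(dk(.076,.0004,.0078),DK[2]),.01)],1)
```

```text
32.2833 [ 0.608  -0.2996  0.0315] [-12.6189  38.103   -4.5819  -0.0807 -47.2648 111.1883] 0.7337763985398443 [-0.4811 -0.3701 -0.368 ]
scoop in dock [ 0.1564 -0.0007  0.0082] tip [ 0.0224 -0.0005  0.0601] 
 [[ 1.      0.0014 -0.0002]
 [-0.0014  1.      0.0003]
 [ 0.0002 -0.0003  1.    ]]
[{"f":1,"tx":0.0001,"ty":-0.0003,"tz":0.0078,"ax":-0.0001,"ay":0.0,"az":0.0},{"f":1,"tx":0.0002,"ty":-0.0006,"tz":0.0157,"ax":-0.0002,"ay":0.0,"az":0.0},{"f":1,"tx":0.0003,"ty":-0.0009,"tz":0.0235,"ax":-0.0003,"ay":0.0,"az":-0.0001},{"f":1,"tx":0.0003,"ty":-0.0011,"tz":0.0314,"ax":-0.0004,"ay":0.0,"az":-0.0001},{"f":1,"tx":0.0004,"ty":-0.0014,"tz":0.0392,"ax":-0.0004,"ay":0.0,"az":-0.0001}]
[{"f":1,"tx":0.0,"ty":0.0,"tz":0.0114,"ax":0.0,"ay":-0.0001,"az":0.0},{"f":1,"tx":0.0,"ty":0.0,"tz":0.0227,"ax":0.0,"ay":-0.0001,"az":0.0},{"f":1,"tx":0.0,"ty":0.0,"tz":0.034,"ax":0.0,"ay":-0.0001,"az":0.0},{"f":1,"tx":0.0,"ty":0.0,"tz":0.0454,"ax":0.0,"ay":-0.0001,"az":0.0},{"f":1,"tx":0.0,"ty":0.0,"tz":0.0567,"ax":0.0,"ay":-0.0001,"az":0.0}]
[{"f":1,"tx":0.0,"ty":0.0,"tz":0.0113,"ax":0.0,"ay":0.0,"az":0.0}]
end [ 0.5283 -0.3105  0.0311] 11
```

View pics/dock.png

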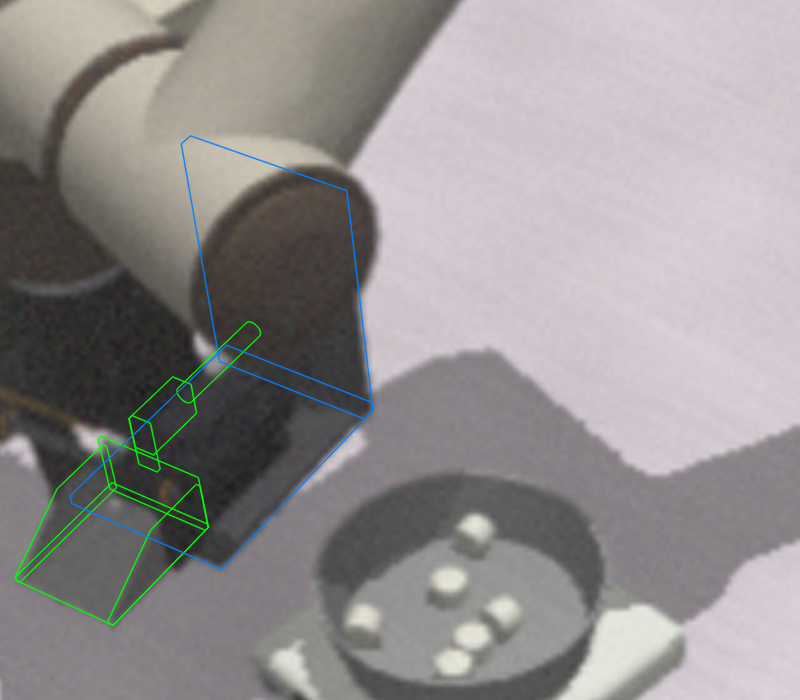

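Run:
```python
from dkst import *
C=viewer.capture('scene')
for z in (.15,.2,.25,.3,.35): print(z,ray(C,[[198,130]],z)[0])
```

```text
32.3333 [ 0.608  -0.2995  0.0315] [-12.6167  38.1034  -4.586   -0.0846 -47.2663 111.1893] 0.7344631236121897 [ 0.153  -0.4081 -0.919 ]
scoop in dock [ 0.1564 -0.0007  0.0081] tip [ 0.0224 -0.0005  0.0601] 
 [[ 1.      0.0014 -0.0001]
 [-0.0014  1.      0.0002]
 [ 0.0001 -0.0002  1.    ]]
0.15 [ 0.5044 -0.2586  0.15  ]
0.2 [ 0.5466 -0.2095  0.2   ]
0.25 [ 0.5888 -0.1604  0.25  ]
0.3 [ 0.631  -0.1113  0.3   ]
0.35 [ 0.6732 -0.0622  0.35  ]
```

play_rows(
  commands=[
    {"fingers": 1,"tx": 0,"ty": -0.0006,"tz": 0.007,"ax": 0,"ay": 0,"az": 0},
    {"fingers": 1,"tx": 0,"ty": -0.001,"tz": 0.014,"ax": -0.0002,"ay": 0,"az": 0},
    {"fingers": 1,"tx": 0,"ty": -0.0014,"tz": 0.021,"ax": -0.0004,"ay": 0,"az": 0},
    {"fingers": 1,"tx": 0,"ty": -0.0014,"tz": 0.0245,"ax": -0.0004,"ay": 0,"az": 0},
    {"fingers": 1,"tx": 0,"ty": -0.0014,"tz": 0.0245,"ax": -0.0004,"ay": 0,"az": 0},
  ],
)

```text
time_s: 32.8
tcp_pos: [0.5885, -0.3013, 0.0313]
ee_rot: [[-0.0, 0.149, -0.989], [0.001, -0.989, -0.149], [-1.0, -0.001, -0.0]]
wrist_force: [-0.1, 0.6, -1.1]
gripper_width: 0.73
```

```bash
python3 dkst.py
```

```text
32.8 [ 0.5885 -0.3013  0.0313] [-13.1545  36.8772  -7.2234  -0.0951 -45.9226 111.7736] 0.7304528305759642 [-0.1005  0.6008 -1.1282]
scoop in dock [0.1369 0.0005 0.0079] tip [0.0029 0.0006 0.06  ] 
 [[ 1.      0.0007  0.001 ]
 [-0.0007  1.     -0.0003]
 [-0.001   0.0003  1.    ]]
```

play_rows(
  commands=[
    {"fingers": 1,"tx": 0.0005,"ty": 0,"tz": 0.006,"ax": 0,"ay": 0,"az": 0},
    {"fingers": 1,"tx": 0.0005,"ty": 0,"tz": 0.012,"ax": 0,"ay": 0,"az": 0},
    {"fingers": 1,"tx": 0.0005,"ty": 0,"tz": 0.018,"ax": 0,"ay": 0,"az": 0},
    {"fingers": 1,"tx": 0.0005,"ty": 0,"tz": 0.022,"ax": 0,"ay": 0,"az": 0},
    {"fingers": 1,"tx": 0.0005,"ty": 0,"tz": 0.026,"ax": 0,"ay": 0,"az": 0},
  ],
)

```text
time_s: 33.22
tcp_pos: [0.5698, -0.3042, 0.0308]
ee_rot: [[0.0, 0.149, -0.989], [0.001, -0.989, -0.149], [-1.0, -0.001, -0.001]]
wrist_force: [0.5, 0.2, -0.8]
gripper_width: 0.731
```

Run:
```python
from dkst import *
rows(s['tcp_pos'],s['ee_rot'],[(*tcp(dk(.076,.0004,.0075),DK[2]),.009)],1)
```

```text
33.2167 [ 0.5698 -0.3042  0.0308] [-13.7998  35.7517  -9.6938  -0.091  -44.5416 112.4428] 0.7308911445366877 [ 0.4738  0.2228 -0.8481]
scoop in dock [0.1179 0.0004 0.0075] tip [-0.016   0.0005  0.0595] 
 [[ 1.      0.0003  0.0004]
 [-0.0003  1.     -0.    ]
 [-0.0004  0.      1.    ]]
[{"f":1,"tx":0.0,"ty":0.0,"tz":0.0112,"ax":0.0,"ay":0.0,"az":0.0},{"f":1,"tx":0.0,"ty":0.0,"tz":0.0224,"ax":0.0,"ay":0.0001,"az":0.0},{"f":1,"tx":0.0,"ty":0.0001,"tz":0.0336,"ax":-0.0001,"ay":0.0001,"az":0.0},{"f":1,"tx":-0.0001,"ty":0.0001,"tz":0.0447,"ax":-0.0001,"ay":0.0001,"az":0.0},{"f":1,"tx":-0.0001,"ty":0.0001,"tz":0.0559,"ax":-0.0001,"ay":0.0001,"az":0.0}]
end [ 0.5283 -0.3105  0.0309] 5
```

play_rows(
  commands=[
    {"fingers": 1,"tx": 0,"ty": 0,"tz": 0.01,"ax": 0,"ay": 0,"az": 0},
    {"fingers": 1,"tx": 0,"ty": 0,"tz": 0.021,"ax": 0,"ay": 0,"az": 0},
    {"fingers": 1,"tx": 0,"ty": 0,"tz": 0.032,"ax": 0,"ay": 0,"az": 0},
    {"fingers": 1,"tx": 0,"ty": 0,"tz": 0.042,"ax": 0,"ay": 0,"az": 0},
    {"fingers": 1,"tx": 0,"ty": 0,"tz": 0.05,"ax": 0,"ay": 0,"az": 0},
  ],
)

```text
time_s: 33.63
tcp_pos: [0.5319, -0.3098, 0.0308]
ee_rot: [[0.0, 0.149, -0.989], [0.001, -0.989, -0.149], [-1.0, -0.001, -0.0]]
wrist_force: [-0.4, 0.4, -0.9]
gripper_width: 0.733
```

play_rows(
  commands=[
    {"fingers": 1,"tx": 0,"ty": 0,"tz": 0.002,"ax": 0,"ay": 0,"az": 0},
    {"fingers": 1,"tx": 0,"ty": 0,"tz": 0.003,"ax": 0,"ay": 0,"az": 0},
    {"fingers": 1,"tx": 0.0006,"ty": 0,"tz": 0.0035,"ax": 0,"ay": 0,"az": 0},
    {"fingers": 1,"tx": 0.0012,"ty": 0,"tz": 0.0035,"ax": 0,"ay": 0,"az": 0},
  ],
)

```text
time_s: 33.97
tcp_pos: [0.5309, -0.3101, 0.03]
ee_rot: [[0.001, 0.149, -0.989], [0.001, -0.989, -0.149], [-1.0, -0.001, -0.001]]
wrist_force: [-0.0, -0.3, -1.2]
gripper_width: 0.733
```

```bash
python3 dkst.py
```

```text
33.9667 [ 0.5309 -0.3101  0.03  ] [-15.2584  33.5265 -14.5673  -0.0891 -41.8592 113.9184] 0.7334702677131806 [-0.0347 -0.2554 -1.1881]
scoop in dock [0.0786 0.0003 0.0066] tip [-0.0554  0.0004  0.0586] 
 [[ 1.      0.     -0.0001]
 [-0.      1.      0.0003]
 [ 0.0001 -0.0003  1.    ]]
```

play_rows(
  commands=[
    {"fingers": 1,"tx": 0.0003,"ty": 0,"tz": 0.0015,"ax": 0,"ay": 0,"az": 0},
    {"fingers": 1,"tx": 0.0006,"ty": 0,"tz": 0.003,"ax": 0,"ay": 0,"az": 0},
    {"fingers": 1,"tx": 0.0008,"ty": 0,"tz": 0.0045,"ax": 0,"ay": 0,"az": 0},
    {"fingers": 1,"tx": 0.0008,"ty": 0,"tz": 0.0055,"ax": 0,"ay": 0,"az": 0},
    {"fingers": 1,"tx": 0.0008,"ty": 0,"tz": 0.0055,"ax": 0,"ay": 0,"az": 0},
  ],
)

```text
time_s: 34.38
tcp_pos: [0.5266, -0.3107, 0.0294]
ee_rot: [[0.001, 0.149, -0.989], [0.001, -0.989, -0.149], [-1.0, -0.001, -0.001]]
wrist_force: [0.1, 0.6, -0.4]
gripper_width: 0.729
```

```bash
python3 dkst.py
```

```text
34.3833 [ 0.5266 -0.3107  0.0294] [-15.4233  33.3308 -15.1019  -0.0924 -41.524  114.0816] 0.7290922469343212 [ 0.1186  0.6387 -0.4255]
scoop in dock [0.0743 0.0004 0.006 ] tip [-0.0597  0.0004  0.058 ] 
 [[ 1.      0.0001 -0.0001]
 [-0.0001  1.      0.0003]
 [ 0.0001 -0.0003  1.    ]]
```

At home by estimate and resting on the foot. Release and withdraw upward.

play_rows(
  commands=[
    {"fingers": -1,"tx": 0,"ty": 0,"tz": 0,"ax": 0,"ay": 0,"az": 0},
    {"fingers": -1,"tx": 0,"ty": 0,"tz": 0,"ax": 0,"ay": 0,"az": 0},
    {"fingers": -1,"tx": 0,"ty": 0,"tz": 0,"ax": 0,"ay": 0,"az": 0},
    {"fingers": -1,"tx": 0,"ty": 0,"tz": 0,"ax": 0,"ay": 0,"az": 0},
    {"fingers": -1,"tx": 0,"ty": 0,"tz": 0,"ax": 0,"ay": 0,"az": 0},
  ],
)

```text
time_s: 34.8
tcp_pos: [0.5264, -0.3107, 0.0293]
ee_rot: [[0.0, 0.149, -0.989], [0.001, -0.989, -0.149], [-1.0, -0.001, -0.001]]
wrist_force: [0.0, 0.1, -0.0]
gripper_width: 0.975
```

play_rows(
  commands=[
    {"fingers": -1,"tx": -0.005,"ty": 0,"tz": 0,"ax": 0,"ay": 0,"az": 0},
    {"fingers": -1,"tx": -0.02,"ty": 0,"tz": -0.002,"ax": 0,"ay": 0,"az": 0},
    {"fingers": -1,"tx": -0.05,"ty": 0,"tz": -0.006,"ax": 0,"ay": 0,"az": 0},
    {"fingers": -1,"tx": -0.09,"ty": 0,"tz": -0.012,"ax": 0,"ay": 0,"az": 0},
    {"fingers": -1,"tx": -0.13,"ty": 0,"tz": -0.02,"ax": 0,"ay": 0,"az": 0},
  ],
)

```text
time_s: 35.22
tcp_pos: [0.5409, -0.3085, 0.1284]
ee_rot: [[-0.001, 0.149, -0.989], [0.001, -0.989, -0.149], [-1.0, -0.001, 0.0]]
wrist_force: [1.1, -0.5, -0.9]
gripper_width: 0.996
```

play_rows(
  commands=[
    {"fingers": -1,"tx": -0.05,"ty": 0,"tz": -0.03,"ax": 0,"ay": 0,"az": 0},
    {"fingers": -1,"tx": -0.1,"ty": 0,"tz": -0.06,"ax": 0,"ay": 0,"az": 0},
    {"fingers": -1,"tx": -0.12,"ty": -0.04,"tz": -0.08,"ax": 0,"ay": 0,"az": 0},
    {"fingers": -1,"tx": -0.12,"ty": -0.09,"tz": -0.09,"ax": 0,"ay": 0,"az": 0},
    {"fingers": -1,"tx": -0.12,"ty": -0.13,"tz": -0.09,"ax": 0,"ay": 0,"az": 0},
  ],
)

```text
time_s: 35.63
tcp_pos: [0.5954, -0.2005, 0.2198]
ee_rot: [[0.006, 0.149, -0.989], [0.001, -0.989, -0.149], [-1.0, 0.0, -0.006]]
wrist_force: [-0.1, 0.3, -0.8]
gripper_width: 0.996
```

play_rows(
  commands=[
    {"fingers": -1,"tx": 0,"ty": -0.04,"tz": 0,"ax": 0,"ay": 0,"az": 0},
    {"fingers": -1,"tx": 0,"ty": -0.09,"tz": 0,"ax": 0,"ay": 0,"az": 0},
    {"fingers": -1,"tx": 0,"ty": -0.14,"tz": 0,"ax": 0,"ay": 0,"az": 0},
    {"fingers": -1,"tx": 0,"ty": -0.19,"tz": 0,"ax": 0,"ay": 0,"az": 0},
    {"fingers": -1,"tx": 0,"ty": -0.2,"tz": 0,"ax": 0,"ay": 0,"az": 0},
  ],
)

```text
time_s: 36.05
tcp_pos: [0.5703, -0.0497, 0.2186]
ee_rot: [[0.002, 0.154, -0.988], [0.002, -0.988, -0.154], [-1.0, -0.002, -0.002]]
wrist_force: [-0.2, -1.0, 0.1]
gripper_width: 1.001
```

play_rows(
  commands=[
    {"fingers": -1,"tx": 0,"ty": 0,"tz": 0,"ax": 0,"ay": 0,"az": 0},
    {"fingers": -1,"tx": 0,"ty": 0,"tz": 0,"ax": 0,"ay": 0,"az": 0},
    {"fingers": -1,"tx": 0,"ty": 0,"tz": 0,"ax": 0,"ay": 0,"az": 0},
  ],
)

```text
time_s: 36.3
tcp_pos: [0.5712, -0.0547, 0.2175]
ee_rot: [[0.001, 0.148, -0.989], [0.001, -0.989, -0.148], [-1.0, -0.001, -0.001]]
wrist_force: [-1.1, 0.1, -0.1]
gripper_width: 1.003
```

Run:
```python
from ov3 import *
s=r.sense(); print(s['time_s'],s['tcp_pos'],s['wrist_force'],s['gripper_width'])
for c in ('scene','top'):
    p=viewer.capture(c); save(p,'fin_'+c+'.png')
    a=spotter.silhouettes('scoop',p)+spotter.silhouettes('rod_tip',p)
    pred=proj(p,[dk(.074,0,.02)])[0]; print(c,'pred',pred,[(round(x['score'],2),np.round(x['uv']),x['region'].sum()) for x in a])
    full=list(M['scoop'])
    for x in a:
        if np.abs(np.array(x['uv'])-pred).max()<20:
            if c=='scene': M['scoop']=full[:6]
            q,f=fit('scoop',dk(.074,0,0)[:2].tolist()+[.15],[(p,x['region'].astype(float))],.006); M['scoop']=full
            print('scoop in dock',yawpitch(DK[2]).T@(np.array([*q[:2],.006])-dk(0,0,0)),q[2]-DK[2],f); break
    for x in spotter.find_in('cap0',p): print(round(x['score'],2),ray(p,[x['uv']],.041)[0][:2]-SC)
```

```text
36.3 [ 0.5712 -0.0547  0.2175] [-1.1372  0.0876 -0.0863] 1.0026697195125212
scene pred [180.737 167.996] [(0.67, array([184., 165.]), np.int64(873)), (0.7, array([186., 163.]), np.int64(863))]
scoop in dock [0.0729 0.0014 0.006 ] 0.028140688021884602 0.08881252386407025
0.62 [0.0318 0.0245]
0.57 [0.0124 0.0188]
0.52 [-0.0124 -0.0126]
top pred [375.5036 222.9643] [(0.63, array([379., 223.]), np.int64(814)), (0.69, array([376., 228.]), np.int64(740))]
scoop in dock [0.0746 0.002  0.006 ] 0.0037753202603334757 0.09078864961217903
```

```bash
python3 -c "
from station import job
print(job.finish_job())"
```

```text
the job is handed in; nothing more can be done
None
```

The job is done and handed in at about 36 s, well inside the 72 s limit; it gave no verdict.

**What I did:**
- I took the scoop by its handle block. The first approach to the trough came up against a wrist joint limit, so I set the scoop back on the mat and gripped it again upright.
- The second try lifted all six caps and tipped them into the scale's pan.
- I then laid the scoop on the mat, let go, took it by the pan side walls, and slid the rod through the eyelet to home. I released it and backed the arm away.

**Last checks:**
- **Scoop:** camera fits in the dock's frame put it at x 73–75 mm (home is 74) and y 1.4–2.0 mm off centre. The angle off the dock's direction is 0.004 rad from the top view and 0.028 rad from the scene view, within the 0.15 allowed.
- **Rod:** by the arm's readings the tip is about 60 mm past the plate, with no contact force felt on the way in.
- **Gripper:** it is open and clear of everything.

**Gaps and disagreements:**
- **Caps:** the last two pictures I viewed showed all six in the scale's pan. In the final frames the network reported only three of them in the scene view and none in the top view, where the gripper hangs over the scale.
- **Bystanders:** I did not measure the tape roll, yellow block and jar again at the end. The arm's planned paths stayed clear of them.
- **Side contact:** on the first trough try the scoop touched something, probably a trough wall, with about 13 N of force.

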